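# Build the plinth and chock the barrel for display

## Task

Build the counter display: take all the loose oak boards, however many there are, one at a time from where they are stacked or lie and pile them all flat and squarely on the fixed dark foot board, edges flush with it. Then lay the two brass chocks on the pile, parallel across its width either side of its middle with just enough room between them for the barrel, and only after that lay the brass barrel down between the chocks in the middle of the pile, so that it rests on the top board, lies across the width like the chocks, and can hardly roll. Leave the collar, stopper and T-corkscrew where they are.

Things in the scene. Friction and masses are not known exactly. Their poses are not given: they have to be found in the camera images.
- base: fixed dark wooden foot of the display plinth, same outline as the boards: 130 mm (its x) x 60 mm (its y), 12 mm thick, flat on the counter; origin at the centre of its underside, z up
- board1_c (a point): oak board, 130 x 60 x 16 mm (x length, y width, z thickness), all boards alike, both faces alike, about 100 g; this point is its centre, z up, x along its length. Lies at the bottom of the first stack
- board2_c (a point): oak board, 130 x 60 x 16 mm (x length, y width, z thickness), all boards alike, both faces alike, about 100 g; this point is its centre, z up, x along its length. Starts squarely on board 1
- board3_c (a point): oak board, 130 x 60 x 16 mm (x length, y width, z thickness), all boards alike, both faces alike, about 100 g; this point is its centre, z up, x along its length. Starts squarely on board 2; sometimes absent
- board4_c (a point): oak board, 130 x 60 x 16 mm (x length, y width, z thickness), all boards alike, both faces alike, about 100 g; this point is its centre, z up, x along its length. Lies at the bottom of the second stack
- board5_c (a point): oak board, 130 x 60 x 16 mm (x length, y width, z thickness), all boards alike, both faces alike, about 100 g; this point is its centre, z up, x along its length. Starts squarely on board 4; sometimes absent
- board6_c (a point): oak board, 130 x 60 x 16 mm (x length, y width, z thickness), all boards alike, both faces alike, about 100 g; this point is its centre, z up, x along its length. Starts alone on the counter; sometimes absent
- chock1_c (a point): brass chock, a plain square-edged bar 60 mm long (its y), 14 mm wide (its x), 12 mm high (z), 80 g, lying alone on the counter; this point is its centre. Both chocks are alike
- chock2_c (a point): brass chock, a plain square-edged bar 60 mm long (its y), 14 mm wide (its x), 12 mm high (z), 80 g, lying alone on the counter; this point is its centre. Both chocks are alike
- barrel_c (a point): brass puller barrel: closed cylinder, 40 mm diameter, 60 mm long, flat ends, 300 g, rolls freely; point at its centre, y along its axis (x, z turn as it rolls). Starts level in the cradle, axis along the cradle's y, centre 30 mm up, ends 12 mm out beyond the cradle, so it can be taken by its flat ends. On one flat surface it touches a chock when their centre lines are 25 mm apart
- cradle: fixed dark wooden cradle that holds the barrel at the start: 76 mm (its x) x 36 mm (its y), floor 10 mm high, side rails up to 22 mm high; origin at the centre of its underside
- collar_center (a point): bystander: tin bottle collar, a ring 52 mm across, 18 mm high, lying flat on the counter; this point is at its centre
- stopper: bystander: glass stopper standing on the counter, 42 mm across, 56 mm high; origin under its foot
- tscrew: bystander: T-corkscrew with a horn handle lying on the counter, handle 90 mm (along its y) at the origin, worm 85 mm along its +x, 22 mm high; origin on the counter under the middle of the handle
There are look-alikes about, which are no part of the job. What is shaped like the part that bears barrel_c but green or pink is not meant.

How it is judged:
By the outcome, as a careful person would: the job done as asked, in the order asked, and still so for the second after the job is handed in, with the robot touching nothing.
Of board3, board5, board6 only 1 to 3 are there at a start; the rules pass over those that are not, and their reading is None.
At some moment in a run one of chock1, chock2 may be knocked a few centimetres aside while the robot is not near it.
It also fails if it takes over 210 s, if anything falls off the work surface, if the arm or the gripper's body presses on something with over 40 N, if the wrist force passes 120 N, or if a joint passes its speed limit or range.

## Robot

A 6-joint arm with a two-finger parallel gripper is mounted at the origin on the work surface. World frame = base frame: x ahead of the robot, y to its left, z up, the work surface at z = 0. Lengths are in mm, angles in rad, forces in N, time in s.
With the tool pointing down it reaches from about 250 to 800 mm from the base axis. Payload 3.9 kg.
Tool frame: the origin (TCP) lies on the centre line of the jaws, within the pads' length; the fingertips stand 19 mm ahead of it and the grasp point (between the pads) is the TCP; z points along the fingers, y is the direction in which the jaws open and shut (so a half turn about z gives the same grasp; the last joint's range is limited). The gripper opens to 85 mm and grips with 20 to 120 N. Pads are 22 mm wide; open, the fingers measure 114 mm over their backs; the gripper's body (76 mm by 85 mm) begins 54 mm behind the grasp point. The pads swing forward as they close: fully open they stand 13 mm farther back than shut.
Start: joints at [-1.331, 0.26, -0.138, 1.173, 0, 1.571], TCP at [124.688, -509.969, 250.304] pointing down, gripper open.
Joint ranges: [-2.78, 2.78], [-0.83, 1.72], [-1.28, 1.37], [-1.9, 2.12], [-1.57, 1.48], [-3.14, 3.14]. Speed limits (rad/s): [2.57, 2.57, 3.14, 3.14, 3.14, 3.14].

## Interface

Orientations are given as a unit quaternion [x, y, z, w].
In Python, from rig import env gives the robot as it stands.
- The arm moves only by the tool jog_arm, never from a script. Its argument "rows" is a list of rows, each an object of numbers: "fingers": the closure, from -1 (fully open) to 1 (shut); "dx", "dy", "dz": the shift along the tool's x, y, z in mm; "rx", "ry", "rz": the turn, a rotation vector about the tool's x, y, z in rad. In form: [{"fingers": .., "dx": .., "dy": .., "dz": .., "rx": .., "ry": .., "rz": ..}, ...]. A call has 1 to 20 rows; each row shifts and turns the commanded pose from where the row before left it, along the tool's axes as they then stand; what a row does not reach is not made up. A row lasts 1/12 s, in which the tool goes at most 41.7 mm and 7.16 degrees, less where a joint would pass 70% of its speed; a pose out of reach is approached as far as the arm can. A call is refused whole if a number of a shift passes 41.7 or a number of a turn 0.125, either way. A call with a gripper value outside its range is refused whole. The fingers move at their own pace and stop on an object; "newtons" is the grip in N (left out, the last holds). Time passes only in rows, so rows that do not move let the fingers close. It gives the time, the measured TCP pose, the force and the opening at its end, in the units of the state.
- env.get_obs(): the state, without advancing time (a new reading comes with each control period).
- env.camera(name): name is "scene" or "top" or "wrist"; returns the picture (384x512x3 uint8, red, green, blue); there is no depth.
- env.camera_params(name): a dict with "mtx" (3x3 intrinsics, pixels), "R" (3x3) and "t" (3): a world point X has camera coordinates R X + t. Camera axes: x right, y down, z forward; pixel columns grow to the right and rows downward; lengths in mm; the calibration is good to about 2 mm. A picture is of the moment at which its call begins: read the wrist's pose just before it. camera_params takes no time and is no camera call; for the wrist camera it gives the pose at the moment of the call.
- env.finish_job(): hands the job in, once; it reports no verdict.
The state is a dict: "time_s": time; "qpos": joint angles; "qd": joint speeds; "effort": joint torques, N m; "tcp_pos": TCP position; "tool_rot": TCP orientation; "ft_force": force on the tool from outside, world axes, zero at the start; "moment": the same for the moment, N m; "grip_width": finger opening in mm.
Only numpy, scipy, OpenCV 4.12 (cv2) and the standard library are available. Lean on these libraries where they do the work, as an engineer would, in place of code of your own. Each camera call takes 0.05 s, during which the arm holds its last target.

## Working session

There is one attempt and no reset: what is moved stays moved. The work goes in short steps, Python scripts to look and compute and a tool call to move; the robot and the scene stay as the last step left them, time stands still between calls to the robot, and variables do not carry over. Pictures are saved under pics/ and viewed, and the job is handed in when it is done.

Besides the shell and the picture viewer there is one more tool, called after "Request:" as a command line: name --argument value ..., lists and objects as JSON in quotes. jog_arm: Moves the arm, as the interface text tells. Its arguments: {"type":"object","properties":{"rows":{"type":"array","items":{"type":"object","properties":{"fingers":{"type":"number"},"dx":{"type":"number"},"dy":{"type":"number"},"dz":{"type":"number"},"rx":{"type":"number"},"ry":{"type":"number"},"rz":{"type":"number"}}}},"newtons":{"type":"number"}},"required":["rows"]}

```bash
ls; mkdir -p pics
python3 - <<'E'
from rig import env
import cv2
o=env.get_obs(); print(o)
for n in("scene","top","wrist"):
    p=env.camera_params(n); print(n,p)
    cv2.imwrite(f"pics/{n}0.png",env.camera(n)[:,:,::-1])
E
```

```text
pics
{'time_s': 0.0, 'qpos': array([-1.33099358e+00,  2.60693901e-01, -1.39372899e-01,  1.17268869e+00,
        2.01586572e-05,  1.57081177e+00]), 'qd': array([-3.48626272e-04,  5.86063753e-04, -4.89045489e-04,  3.77011421e-04,
        9.36677479e-04, -7.23299111e-05]), 'effort': array([ 1.46199207e-03, -4.05681682e+01,  2.53919846e+01,  1.89029623e-02,
        2.21818169e-05,  8.39204066e-07]), 'tcp_pos': array([ 124.54717972, -509.35389528,  249.45822726]), 'tool_rot': array([ 9.92820886e-01,  1.19606558e-01, -1.07172581e-04, -9.73753948e-04]), 'ft_force': array([0.6359465 , 0.62127632, 0.80077581]), 'moment': array([0.00864443, 0.00370394, 0.00862082]), 'grip_width': 85.63408621248495}
scene {'mtx': array([[431.3347248 ,   0.        , 257.34004129],
       [  0.        , 431.3347248 , 189.19949735],
       [  0.        ,   0.        ,   1.        ]]), 'R': array([[ 0.70819886,  0.70600906, -0.00236075],
       [ 0.51830948, -0.52218172, -0.67726032],
       [-0.47938466,  0.47841138, -0.73573969]]), 't': array([-459.61202887, -238.67479215, 1504.58326348])}
top {'mtx': array([[362.90544652,   0.        , 248.93796302],
       [  0.        , 362.90544652, 191.74028971],
       [  0.        ,   0.        ,   1.        ]]), 'R': array([[-0.01198153, -0.99990173,  0.00727861],
       [-0.99022793,  0.01085353, -0.13903544],
       [ 0.13894278, -0.00887334, -0.99026066]]), 't': array([  29.37520637,  593.56707341, 1195.11786488])}
wrist {'mtx': array([[305.21846133,   0.        , 258.81317164],
       [  0.        , 305.21846133, 191.34329349],
       [  0.        ,   0.        ,   1.        ]]), 'R': array([[ 0.23578729, -0.97180381, -0.0013107 ],
       [-0.93203452, -0.22651961,  0.28284362],
       [-0.27516541, -0.06546932, -0.95916514]]), 't': array([-523.19883948,  -36.31259415,  378.31061061])}
```

View pics/scene0.png

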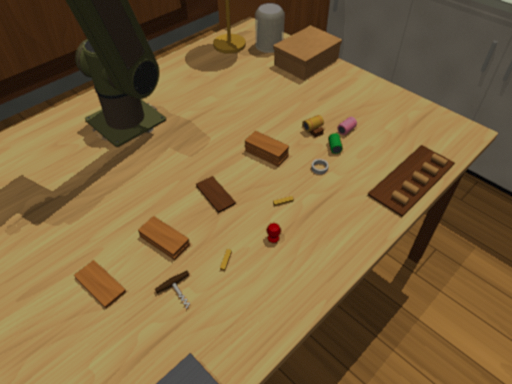

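View pics/top0.png

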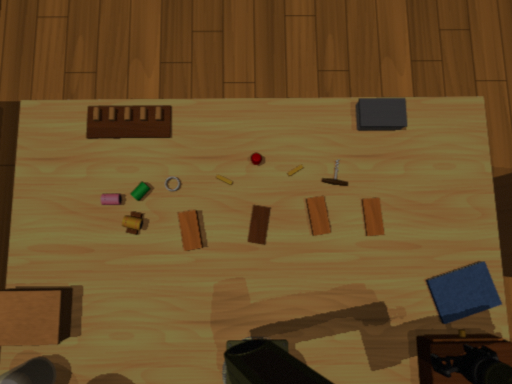

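View pics/wrist0.png

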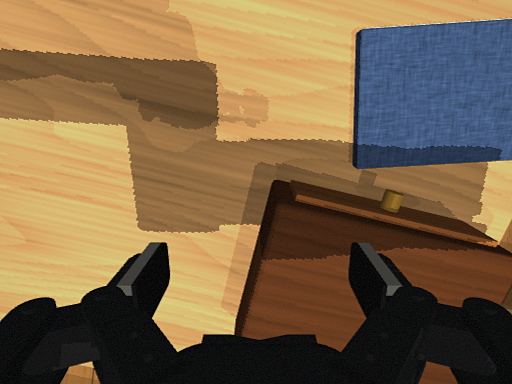

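```bash
cat > h.py <<'E'
from rig import env
import cv2, numpy as np
def ray(p,uv):
    uv=np.atleast_2d(uv).astype(float)
    d=np.c_[uv,np.ones(len(uv))]@np.linalg.inv(p["mtx"]).T@p["R"]
    c=-p["R"].T@p["t"]; return c,d
def plane(p,uv,z):
    c,d=ray(p,uv); return c+d*((z-c[2])/d[:,2])[:,None]
def proj(p,X):
    x=(np.atleast_2d(X)@p["R"].T+p["t"])@p["mtx"].T; return x[:,:2]/x[:,2:]
def tri(p1,u1,p2,u2):
    c1,d1=ray(p1,u1);c2,d2=ray(p2,u2);d1=d1[0];d2=d2[0]
    s=np.linalg.lstsq(np.c_[d1,-d2],c2-c1,rcond=None)[0]
    a=c1+d1*s[0];b=c2+d2*s[1];return (a+b)/2,np.linalg.norm(a-b)
def crop(im,x0,y0,x1,y1,k,fn): cv2.imwrite(fn,cv2.resize(im[y0:y1,x0:x1,::-1],None,fx=k,fy=k,interpolation=cv2.INTER_CUBIC))
E
python3 - <<'E'
from h import *
im=cv2.imread("pics/top0.png")[:,:,::-1]; crop(im,90,140,400,270,2.58,"pics/topc.png")
im=cv2.imread("pics/scene0.png")[:,:,::-1]; crop(im,60,90,370,320,2.58,"pics/scenec.png")
E
```

```text
(no output)
```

View pics/topc.png

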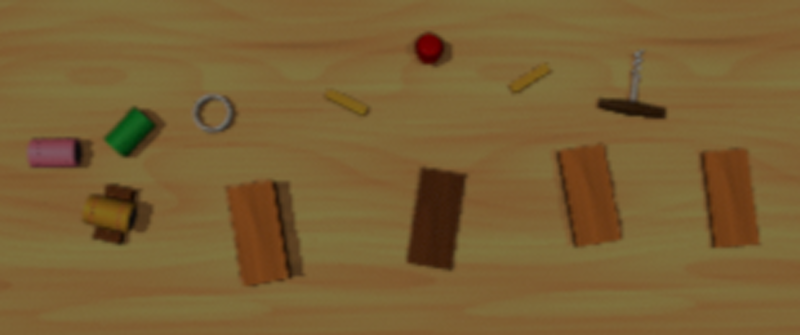

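View pics/scenec.png

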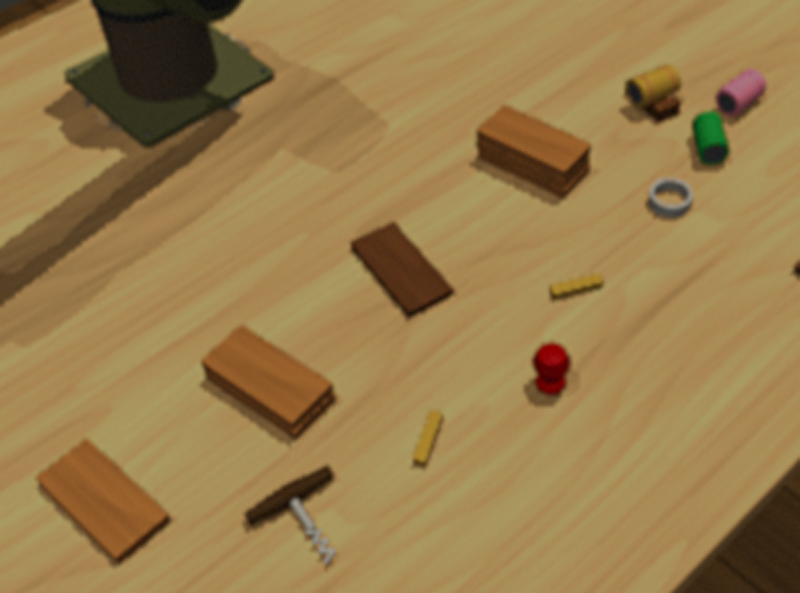

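```bash
cat > seg.py <<'E'
from h import *
# name: (seed pix, hsv lo, hi, top z)
def blobs(im,lo,hi,amin=60):
    h=cv2.cvtColor(np.ascontiguousarray(im),cv2.COLOR_RGB2HSV); m=cv2.inRange(h,lo,hi)
    m=cv2.morphologyEx(m,cv2.MORPH_OPEN,np.ones((2,2)))
    cs,_=cv2.findContours(m,cv2.RETR_EXTERNAL,cv2.CHAIN_APPROX_NONE)
    return m,[c for c in cs if cv2.contourArea(c)>amin]
def rect(p,c,z):
    X=plane(p,c.reshape(-1,2),z)[:,:2]
    (cx,cy),(a,b),_=r=cv2.minAreaRect(X.astype(np.float32))
    bp=cv2.boxPoints(r); e=[bp[1]-bp[0],bp[2]-bp[1]]; L=max(e,key=np.linalg.norm)
    yaw=np.arctan2(L[1],L[0]); yaw=(yaw+np.pi/2)%np.pi-np.pi/2
    return cx,cy,max(a,b),min(a,b),yaw
E
python3 - <<'E'
from seg import *
im=cv2.imread("pics/top0.png")[:,:,::-1]
h=cv2.cvtColor(np.ascontiguousarray(im),cv2.COLOR_RGB2HSV)
for n,(u,v) in dict(b3=(190,230),b5=(318,215),b6=(373,218),foot=(259,225),ch1=(224,180),ch2=(295,170),barrel=(130,222),table=(240,200),table2=(340,250),crad=(137,213)).items(): print(n,h[v-1:v+2,u-1:u+2].reshape(-1,3).min(0),h[v-1:v+2,u-1:u+2].reshape(-1,3).max(0))
E
```

```text
b3 [ 12 199 108] [ 13 210 118]
b5 [ 13 201 109] [ 14 208 121]
b6 [ 13 199 108] [ 13 206 120]
foot [ 11 202  57] [ 13 217  61]
ch1 [ 20 174 104] [ 22 205 127]
ch2 [ 20 193 111] [ 21 206 127]
barrel [ 20 202 126] [ 22 206 127]
table [ 17 149 126] [ 18 153 128]
table2 [ 17 147 126] [ 18 154 128]
crad [ 11 156  61] [ 17 211  82]
```

Run:
```python
from seg import *
im=cv2.imread("pics/top0.png")[:,:,::-1]; p=env.camera_params("top")
for nm,lo,hi,zs in [("oak",(9,185,75),(15,255,160),(48,32,16)),("foot",(8,170,35),(15,255,72),(12,)),("brass",(19,168,85),(24,255,200),(12,30))]:
    m,cs=blobs(im,lo,hi,25)
    for c in cs:
        M=cv2.boundingRect(c)
        if M[1]<140 or M[1]>260 or M[0]>400: continue
        for z in zs: print(nm,M,z,np.round(rect(p,c,z),3))
p=env.camera_params("scene"); im=cv2.imread("pics/scene0.png")[:,:,::-1]
```

```text
oak (180, 212, 23, 40) 48 [4.62925e+02 2.18596e+02 1.28476e+02 5.91580e+01 1.72000e-01]
oak (180, 212, 23, 40) 32 [4.63462e+02 2.21027e+02 1.30164e+02 5.99350e+01 1.72000e-01]
oak (180, 212, 23, 40) 16 [4.63999e+02 2.23458e+02 1.31852e+02 6.07120e+01 1.72000e-01]
oak (364, 199, 21, 38) 48 [ 5.01335e+02 -3.95890e+02  1.23167e+02  5.77210e+01  7.50000e-02]
oak (364, 199, 21, 38) 32 [ 5.02376e+02 -4.01532e+02  1.24786e+02  5.84790e+01  7.50000e-02]
oak (364, 199, 21, 38) 16 [ 5.03418e+02 -4.07174e+02  1.26404e+02  5.92380e+01  7.50000e-02]
oak (308, 197, 23, 39) 48 [ 5.07891e+02 -2.12234e+02  1.24334e+02  5.95740e+01  1.51000e-01]
oak (308, 197, 23, 39) 32 [ 5.09019e+02 -2.15463e+02  1.25967e+02  6.03570e+01  1.51000e-01]
oak (308, 197, 23, 39) 16 [ 5.10146e+02 -2.18692e+02  1.27601e+02  6.11400e+01  1.51000e-01]
foot (0, 243, 9, 25) 12 [3.90627e+02 8.54964e+02 8.14840e+01 2.69020e+01 8.30000e-02]
foot (132, 213, 10, 6) 12 [519.652 410.248  32.816  15.442   1.363]
foot (250, 207, 21, 38) 12 [ 4.80793e+02 -1.32560e+01  1.25505e+02  5.74200e+01 -1.72000e-01]
foot (0, 200, 12, 27) 12 [5.34281e+02 8.61488e+02 9.19890e+01 3.76150e+01 8.30000e-02]
foot (324, 180, 24, 7) 12 [ 627.473 -281.689   82.122   12.04     1.369]
brass (127, 219, 10, 10) 12 [ 4.92660e+02  4.28704e+02  3.13490e+01  2.98390e+01 -1.67000e-01]
brass (127, 219, 10, 10) 30 [ 4.91646e+02  4.23031e+02  3.08990e+01  2.94110e+01 -1.67000e-01]
brass (217, 176, 16, 10) 12 [639.729 105.994  59.874  14.224   1.092]
brass (217, 176, 16, 10) 30 [636.604 104.954  59.015  14.02    1.092]
brass (289, 166, 15, 11) 12 [ 669.855 -143.178   59.454   15.706   -1.013]
brass (289, 166, 15, 11) 30 [ 666.297 -140.641   58.601   15.48    -1.013]
```

```bash
cat >> h.py <<'E'
from scipy.spatial.transform import Rotation as Rot
def plan(x,y,z,psi):
    o=env.get_obs(); T=Rot.from_quat(o["tool_rot"]); P=o["tcp_pos"]
    G=Rot.from_matrix(np.array([[np.cos(psi),np.sin(psi),0],[np.sin(psi),-np.cos(psi),0],[0,0,-1]]).T) # columns = axes
    rv=(T.inv()*G).as_rotvec(); d=G.inv().apply(np.array([x,y,z])-P)
    print("t %.2f"%o["time_s"],"at",np.round(P,1),"psi %.3f"%np.arctan2(T.as_matrix()[1,0],T.as_matrix()[0,0]),"grip %.1f"%o["grip_width"],"| rot",np.round(rv,3),"n",int(np.ceil(np.linalg.norm(rv)/.12)),"| shift in target frame",np.round(d,1),"n",int(np.ceil(np.linalg.norm(d)/40)))
def camtool():
    o=env.get_obs(); T=Rot.from_quat(o["tool_rot"]); p=env.camera_params("wrist")
    return T.inv().apply(-p["R"].T@p["t"]-o["tcp_pos"]), T.inv().apply(p["R"][2])
E
python3 - <<'E'
from h import *
print(camtool()); plan(431,-20,270,-0.16)
E
```

```text
(array([  71.23836612,   -0.82509737, -122.90973996]), array([-2.82852716e-01, -6.33177786e-05,  9.59163353e-01]))
t 0.15 at [ 124.6 -509.5  249.6] psi 0.240 grip 85.4 | rot [-0.002  0.     0.4  ] n 4 | shift in target frame [ 224.5 -532.1  -20.4] n 15
```

Run:
```python
from h import *
plan(500,-17,270,-0.17)
```

```text
t 0.15 at [ 124.6 -509.5  249.6] psi 0.240 grip 85.4 | rot [-0.002  0.     0.41 ] n 4 | shift in target frame [ 286.7 -548.9  -20.4] n 16
```

Request:
jog_arm --rows '[{"rz":0.1025},{"rz":0.1025},{"rz":0.1025},{"rz":0.1025},{"dx":18,"dy":-34.3,"dz":-1.3},{"dx":18,"dy":-34.3,"dz":-1.3},{"dx":18,"dy":-34.3,"dz":-1.3},{"dx":18,"dy":-34.3,"dz":-1.3},{"dx":18,"dy":-34.3,"dz":-1.3},{"dx":18,"dy":-34.3,"dz":-1.3},{"dx":18,"dy":-34.3,"dz":-1.3},{"dx":18,"dy":-34.3,"dz":-1.3},{"dx":18,"dy":-34.3,"dz":-1.3},{"dx":18,"dy":-34.3,"dz":-1.3},{"dx":18,"dy":-34.3,"dz":-1.3},{"dx":18,"dy":-34.3,"dz":-1.3},{"dx":18,"dy":-34.3,"dz":-1.3},{"dx":18,"dy":-34.3,"dz":-1.3},{"dx":18,"dy":-34.3,"dz":-1.3},{"dx":18,"dy":-34.3,"dz":-1.3}]'

```text
validation failed for argument at $.ro...
```

Request:
jog_arm --rows '[{},{},{}]'

```text
validation failed for argument at $.ro...
```

Run:
```python
from h import *
plan(500,-17,270,-0.17)
p=env.camera_params("wrist"); im=env.camera("wrist"); cv2.imwrite("pics/w1.png",im[:,:,::-1]); np.savez("w1.npz",**p)
```

```text
t 0.15 at [ 124.6 -509.5  249.6] psi 0.240 grip 85.4 | rot [-0.002  0.     0.41 ] n 4 | shift in target frame [ 286.7 -548.9  -20.4] n 16
```

View pics/w1.png

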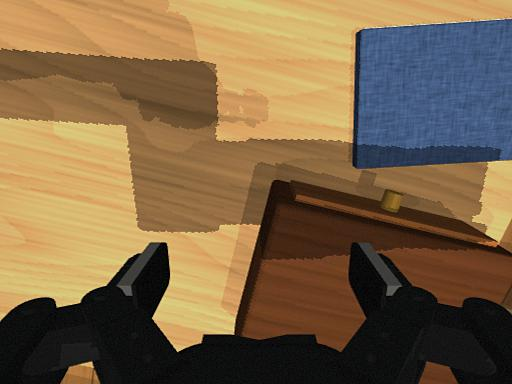

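Request:
jog_arm --rows '[{"fingers":-1,"dx":0,"dy":0,"dz":0,"rx":0,"ry":0,"rz":0.1}]'

```text
time_s: 0.28
tcp_pos: [124.6, -509.7, 249.9]
tool_rot: [0.998, 0.069, -0.0, -0.0]
ft_force: [0.4, -0.1, -0.6]
grip_width: 85.2
```

Request:
jog_arm --rows '[{"fingers":-1,"rz":0.1}]'

```text
validation failed for argument at $.ro...
```

Request:
jog_arm --rows '[{"fingers":-1,"dx":0,"dy":0,"dz":-5,"rx":0,"ry":0,"rz":0.1},{"fingers":-1,"dx":0,"dy":0,"dz":-5,"rx":0,"ry":0,"rz":0.1},{"fingers":-1,"dx":0,"dy":0,"dz":-5,"rx":0,"ry":0,"rz":0.11},{"fingers":-1,"dx":18,"dy":-34,"dz":0,"rx":0,"ry":0,"rz":0},{"fingers":-1,"dx":18,"dy":-34,"dz":0,"rx":0,"ry":0,"rz":0},{"fingers":-1,"dx":18,"dy":-34,"dz":0,"rx":0,"ry":0,"rz":0},{"fingers":-1,"dx":18,"dy":-34,"dz":0,"rx":0,"ry":0,"rz":0},{"fingers":-1,"dx":18,"dy":-34,"dz":0,"rx":0,"ry":0,"rz":0},{"fingers":-1,"dx":18,"dy":-34,"dz":0,"rx":0,"ry":0,"rz":0},{"fingers":-1,"dx":18,"dy":-34,"dz":0,"rx":0,"ry":0,"rz":0},{"fingers":-1,"dx":18,"dy":-34,"dz":0,"rx":0,"ry":0,"rz":0},{"fingers":-1,"dx":18,"dy":-34,"dz":0,"rx":0,"ry":0,"rz":0},{"fingers":-1,"dx":18,"dy":-34,"dz":0,"rx":0,"ry":0,"rz":0},{"fingers":-1,"dx":18,"dy":-34,"dz":0,"rx":0,"ry":0,"rz":0},{"fingers":-1,"dx":18,"dy":-34,"dz":0,"rx":0,"ry":0,"rz":0},{"fingers":-1,"dx":18,"dy":-34,"dz":0,"rx":0,"ry":0,"rz":0},{"fingers":-1,"dx":18,"dy":-34,"dz":0,"rx":0,"ry":0,"rz":0},{"fingers":-1,"dx":18,"dy":-34,"dz":0,"rx":0,"ry":0,"rz":0},{"fingers":-1,"dx":18,"dy":-34,"dz":0,"rx":0,"ry":0,"rz":0},{"fingers":-1,"dx":0,"dy":0,"dz":0,"rx":0,"ry":0,"rz":0}]'

```text
time_s: 1.95
tcp_pos: [499.2, -52.4, 265.3]
tool_rot: [0.998, -0.061, 0.002, -0.014]
ft_force: [0.8, -0.2, -0.1]
grip_width: 85.4
```

Run:
```python
from h import *
plan(500,-17,270,-0.17)
p=env.camera_params("wrist"); im=env.camera("wrist"); cv2.imwrite("pics/w1.png",im[:,:,::-1]); np.savez("w1.npz",**p)
plan(500,-17,270,-0.17)
```

```text
t 1.95 at [499.2 -52.4 265.3] psi -0.121 grip 85.4 | rot [-0.029 -0.001  0.049] n 1 | shift in target frame [ -5.2 -35.1  -4.7] n 1
t 2.00 at [497.  -53.6 265.2] psi -0.123 grip 85.3 | rot [-0.027  0.001  0.047] n 1 | shift in target frame [ -3.3 -36.6  -4.8] n 1
```

View pics/w1.png

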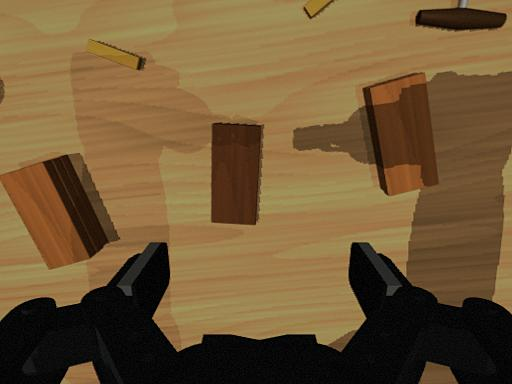

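Request:
jog_arm --rows '[{"fingers":-1,"dx":0,"dy":0,"dz":0,"rx":-0.027,"ry":0,"rz":0.047},{"fingers":-1,"dx":-1,"dy":-36,"dz":-5,"rx":0,"ry":0,"rz":0},{"fingers":-1,"dx":0,"dy":0,"dz":0,"rx":0,"ry":0,"rz":0},{"fingers":-1,"dx":0,"dy":0,"dz":0,"rx":0,"ry":0,"rz":0},{"fingers":-1,"dx":0,"dy":0,"dz":0,"rx":0,"ry":0,"rz":0}]'

```text
time_s: 2.42
tcp_pos: [494.4, -54.6, 271.2]
tool_rot: [0.998, -0.063, 0.0, -0.014]
ft_force: [-0.9, 0.5, 0.4]
grip_width: 85.3
```

Run:
```python
from h import *
plan(500,-17,270,-0.17)
p=env.camera_params("wrist"); im=env.camera("wrist"); cv2.imwrite("pics/w1.png",im[:,:,::-1]); np.savez("w1.npz",**p)
plan(500,-17,270,-0.17)
h=cv2.cvtColor(im,cv2.COLOR_RGB2HSV)
from seg import *
for nm,lo,hi,zs in [("oak",(8,150,90),(16,255,255),(48,32)),("foot",(5,120,35),(18,255,110),(12,)),("brass",(19,168,100),(26,255,255),(12,))]:
    m,cs=blobs(im,lo,hi,300)
    cv2.imwrite(f"pics/m_{nm}.png",m)
    for c in cs:
        M=cv2.boundingRect(c)
        if M[1]+M[3]>300: continue
        for z in zs: print(nm,M,z,np.round(rect(p,c,z),3))
for n,(u,v) in dict(foot=(236,170),st2=(380,130),st1=(50,210),tab=(270,300)).items(): print(n,h[v,u])
```

```text
t 2.42 at [494.4 -54.6 271.2] psi -0.126 grip 85.3 | rot [-0.029  0.002  0.044] n 1 | shift in target frame [ -0.8 -38.    1.2] n 1
t 2.47 at [494.5 -54.4 271.2] psi -0.126 grip 85.3 | rot [-0.029  0.002  0.044] n 1 | shift in target frame [ -0.9 -37.8   1.2] n 1
oak (382, 161, 42, 29) 48 [ 465.801 -209.928   43.879   30.054   -1.434]
oak (382, 161, 42, 29) 32 [ 461.231 -216.564   45.908   31.444   -1.434]
oak (0, 158, 91, 107) 48 [4.66193e+02 2.20758e+02 1.29528e+02 6.01590e+01 1.64000e-01]
oak (0, 158, 91, 107) 32 [4.61641e+02 2.34039e+02 1.35518e+02 6.29410e+01 1.64000e-01]
oak (367, 68, 56, 37) 48 [ 561.049 -201.852   56.834   25.893   -1.42 ]
oak (367, 68, 56, 37) 32 [ 560.884 -208.114   59.463   27.09    -1.42 ]
foot (406, 215, 96, 68) 12 [ 339.936 -291.856  122.928   91.053    1.564]
foot (413, 182, 90, 39) 12 [ 410.414 -296.155  112.672   50.906    1.487]
foot (44, 150, 77, 104) 12 [4.65766e+02 1.91886e+02 1.41130e+02 5.40420e+01 1.64000e-01]
foot (210, 118, 53, 102) 12 [ 4.84089e+02 -1.40330e+01  1.31340e+02  6.39430e+01 -1.77000e-01]
foot (295, 80, 80, 82) 12 [ 5.23667e+02 -1.41569e+02  9.70090e+01  9.58030e+01  1.40000e-02]
foot (370, 68, 142, 120) 12 [ 509.564 -269.186  164.041  130.278   -1.473]
foot (416, 4, 85, 17) 12 [ 630.472 -284.431   91.025   15.156    1.389]
brass (87, 37, 51, 29) 12 [643.046 106.82   58.659  13.369   1.105]
foot [ 10 187  79]
st2 [ 13 193  82]
st1 [ 13 182 133]
tab [ 20 127 159]
```

View pics/w1.png

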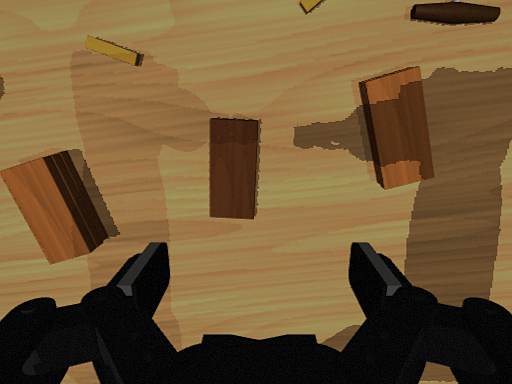

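Run:
```python
from h import *
o=env.get_obs(); print(o)
```

```text
{'time_s': 2.4667, 'qpos': array([-0.12711532,  0.20552893, -0.15679614,  1.2100013 ,  0.02885557,
        3.14057615]), 'qd': array([ 0.00497923,  0.00451095,  0.00464412, -0.0022985 ,  0.00185826,
       -0.00043338]), 'effort': array([ 5.28237666e-02, -3.77029395e+01,  2.56662977e+01,  1.42083291e-02,
        1.06987681e-01,  2.84046855e-06]), 'tcp_pos': array([494.49000925, -54.4314183 , 271.17826817]), 'tool_rot': array([ 9.97908185e-01, -6.30120836e-02,  1.60290730e-04, -1.44466578e-02]), 'ft_force': array([ 0.40519646,  0.32611649, -0.09450694]), 'moment': array([-0.03384018,  0.02821255, -0.04470837]), 'grip_width': 85.27002192731044}
```

Request:
jog_arm --rows '[{"fingers":-1,"dx":0,"dy":0,"dz":0,"rx":0,"ry":0,"rz":-0.124},{"fingers":-1,"dx":0,"dy":0,"dz":0,"rx":0,"ry":0,"rz":-0.124},{"fingers":-1,"dx":0,"dy":0,"dz":0,"rx":0,"ry":0,"rz":-0.124},{"fingers":-1,"dx":0,"dy":0,"dz":0,"rx":0,"ry":0,"rz":-0.124},{"fingers":-1,"dx":0,"dy":0,"dz":0,"rx":0,"ry":0,"rz":-0.124},{"fingers":-1,"dx":0,"dy":0,"dz":0,"rx":0,"ry":0,"rz":-0.124},{"fingers":-1,"dx":0,"dy":0,"dz":0,"rx":0,"ry":0,"rz":-0.124},{"fingers":-1,"dx":0,"dy":0,"dz":0,"rx":0,"ry":0,"rz":-0.124},{"fingers":-1,"dx":0,"dy":0,"dz":0,"rx":0,"ry":0,"rz":-0.124},{"fingers":-1,"dx":0,"dy":0,"dz":0,"rx":0,"ry":0,"rz":-0.124},{"fingers":-1,"dx":0,"dy":0,"dz":0,"rx":0,"ry":0,"rz":-0.124},{"fingers":-1,"dx":0,"dy":0,"dz":0,"rx":0,"ry":0,"rz":-0.124},{"fingers":-1,"dx":0,"dy":0,"dz":0,"rx":0,"ry":0,"rz":-0.124},{"fingers":-1,"dx":0,"dy":0,"dz":0,"rx":0,"ry":0,"rz":-0.124},{"fingers":-1,"dx":0,"dy":0,"dz":0,"rx":0,"ry":0,"rz":-0.124},{"fingers":-1,"dx":0,"dy":0,"dz":0,"rx":0,"ry":0,"rz":-0.124},{"fingers":-1,"dx":0,"dy":0,"dz":0,"rx":0,"ry":0,"rz":-0.124},{"fingers":-1,"dx":0,"dy":0,"dz":0,"rx":0,"ry":0,"rz":-0.124},{"fingers":-1,"dx":0,"dy":0,"dz":0,"rx":0,"ry":0,"rz":-0.124},{"fingers":-1,"dx":0,"dy":0,"dz":0,"rx":0,"ry":0,"rz":-0.124}]'

```text
time_s: 4.13
tcp_pos: [494.7, -54.1, 271.1]
tool_rot: [0.381, 0.925, 0.014, -0.005]
ft_force: [0.3, -0.5, -0.8]
grip_width: 84.9
```

Run:
```python
from h import *
plan(445,-12,280,np.pi-0.17)
```

```text
t 4.13 at [494.7 -54.1 271.1] psi 2.361 grip 84.9 | rot [ 0.027 -0.012 -0.611] n 6 | shift in target frame [56.1 33.1 -8.9] n 2
```

Request:
jog_arm --rows '[{"fingers":-1,"dx":0,"dy":0,"dz":0,"rx":0.005,"ry":-0.002,"rz":-0.12},{"fingers":-1,"dx":0,"dy":0,"dz":0,"rx":0.005,"ry":-0.002,"rz":-0.12},{"fingers":-1,"dx":0,"dy":0,"dz":0,"rx":0.005,"ry":-0.002,"rz":-0.12},{"fingers":-1,"dx":0,"dy":0,"dz":0,"rx":0.005,"ry":-0.002,"rz":-0.12},{"fingers":-1,"dx":0,"dy":0,"dz":0,"rx":0.005,"ry":-0.002,"rz":-0.12},{"fingers":-1,"dx":28,"dy":16.5,"dz":-4.5,"rx":0,"ry":0,"rz":0},{"fingers":-1,"dx":28,"dy":16.5,"dz":-4.5,"rx":0,"ry":0,"rz":0},{"fingers":-1,"dx":0,"dy":0,"dz":0,"rx":0,"ry":0,"rz":0},{"fingers":-1,"dx":0,"dy":0,"dz":0,"rx":0,"ry":0,"rz":0},{"fingers":-1,"dx":0,"dy":0,"dz":0,"rx":0,"ry":0,"rz":0}]'

```text
time_s: 4.97
tcp_pos: [446.5, -11.1, 280.6]
tool_rot: [0.093, 0.996, 0.001, 0.0]
ft_force: [0.2, -0.4, 0.4]
grip_width: 85.2
```

Run:
```python
from seg import *
plan(450,-12,280,np.pi-0.17)
p=env.camera_params("wrist"); im=env.camera("wrist"); cv2.imwrite("pics/w2.png",im[:,:,::-1])
plan(450,-12,280,np.pi-0.17)
for nm,lo,hi,zs in [("oak",(8,150,90),(16,255,255),(48,32)),("foot",(5,120,35),(18,255,110),(12,)),("brass",(19,168,100),(26,255,255),(12,))]:
    m,cs=blobs(im,lo,hi,300)
    for c in cs:
        M=cv2.boundingRect(c)
        if M[1]+M[3]>300: continue
        for z in zs: print(nm,M,z,np.round(rect(p,c,z),3))
```

```text
t 4.97 at [446.5 -11.1 280.6] psi 2.955 grip 85.2 | rot [ 0.003  0.    -0.016] n 1 | shift in target frame [-3.6 -0.3  0.6] n 1
t 5.02 at [446.8 -11.2 280.4] psi 2.955 grip 85.2 | rot [ 0.003  0.    -0.017] n 1 | shift in target frame [-3.3 -0.2  0.4] n 1
oak (99, 239, 47, 38) 48 [ 531.206 -201.098   57.011   43.461   -1.417]
oak (99, 239, 47, 38) 32 [ 538.224 -210.264   59.578   45.417   -1.417]
oak (0, 235, 30, 62) 48 [ 5.22657e+02 -3.50224e+02  9.21910e+01  3.76700e+01 -4.22000e-01]
oak (0, 235, 30, 62) 32 [ 5.29290e+02 -3.66102e+02  9.63410e+01  3.93660e+01 -4.22000e-01]
oak (423, 83, 69, 121) 48 [4.67954e+02 2.21911e+02 1.28740e+02 5.90110e+01 1.70000e-01]
oak (423, 83, 69, 121) 32 [4.72124e+02 2.31786e+02 1.34535e+02 6.16680e+01 1.70000e-01]
foot (0, 215, 38, 74) 12 [ 5.13235e+02 -3.74089e+02  1.15398e+02  1.58110e+01  7.20000e-02]
foot (45, 187, 109, 62) 12 [ 497.832 -243.948  125.43    94.652   -1.459]
foot (126, 172, 108, 57) 12 [ 468.262 -117.926  136.462   69.49    -1.414]
foot (239, 139, 49, 95) 12 [ 4.85081e+02 -1.12730e+01  1.30296e+02  6.19460e+01 -1.77000e-01]
foot (21, 131, 94, 61) 12 [ 403.671 -253.597  109.131   60.025   -1.511]
foot (389, 86, 71, 114) 12 [ 4.64447e+02  1.90357e+02  1.44235e+02  8.17910e+01 -2.22000e-01]
foot (0, 63, 97, 82) 12 [ 329.423 -258.139  116.392   78.28    -1.569]
foot (0, 0, 77, 77) 12 [ 251.208 -247.831   96.163   76.482    1.563]
```

View pics/w2.png

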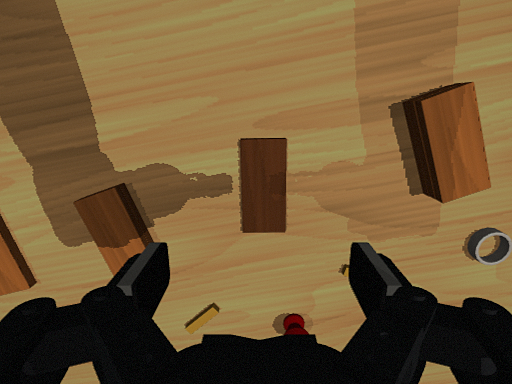

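Run:
```python
from h import *
plan(467,221,120,np.pi+0.168)
```

```text
t 5.02 at [446.8 -11.2 280.4] psi 2.955 grip 85.2 | rot [ 0.003  0.001 -0.355] n 3 | shift in target frame [-58.8 225.6 160.4] n 8
```

Request:
jog_arm --rows '[{"fingers":-1,"dx":0,"dy":0,"dz":0,"rx":0.001,"ry":0,"rz":-0.118},{"fingers":-1,"dx":0,"dy":0,"dz":0,"rx":0.001,"ry":0,"rz":-0.118},{"fingers":-1,"dx":0,"dy":0,"dz":0,"rx":0.001,"ry":0,"rz":-0.119},{"fingers":-1,"dx":-7.35,"dy":28.2,"dz":20,"rx":0,"ry":0,"rz":0},{"fingers":-1,"dx":-7.35,"dy":28.2,"dz":20,"rx":0,"ry":0,"rz":0},{"fingers":-1,"dx":-7.35,"dy":28.2,"dz":20,"rx":0,"ry":0,"rz":0},{"fingers":-1,"dx":-7.35,"dy":28.2,"dz":20,"rx":0,"ry":0,"rz":0},{"fingers":-1,"dx":-7.35,"dy":28.2,"dz":20,"rx":0,"ry":0,"rz":0},{"fingers":-1,"dx":-7.35,"dy":28.2,"dz":20,"rx":0,"ry":0,"rz":0},{"fingers":-1,"dx":-7.35,"dy":28.2,"dz":20,"rx":0,"ry":0,"rz":0},{"fingers":-1,"dx":-7.35,"dy":28.2,"dz":20,"rx":0,"ry":0,"rz":0},{"fingers":-1,"dx":0,"dy":0,"dz":0,"rx":0,"ry":0,"rz":0},{"fingers":-1,"dx":0,"dy":0,"dz":0,"rx":0,"ry":0,"rz":0},{"fingers":-1,"dx":0,"dy":0,"dz":0,"rx":0,"ry":0,"rz":0}]'

```text
time_s: 6.18
tcp_pos: [466.6, 221.0, 120.1]
tool_rot: [-0.084, 0.996, -0.0, -0.001]
ft_force: [0.2, -0.4, 0.1]
grip_width: 85.5
```

Run:
```python
from seg import *
plan(467,221,46.5,np.pi+.168)
p=env.camera_params("wrist"); im=env.camera("wrist"); cv2.imwrite("pics/w3.png",im[:,:,::-1])
for nm,lo,hi,zs in [("oak",(8,150,90),(16,255,255),(48,))]:
    m,cs=blobs(im,lo,hi,300)
    for c in cs:
        M=cv2.boundingRect(c)
        for z in zs: print(nm,M,z,np.round(rect(p,c,z),3))
```

```text
t 6.18 at [466.6 221.  120.1] psi -2.973 grip 85.5 | rot [-0.001 -0.001  0.   ] n 1 | shift in target frame [-0.4 -0.1 73.6] n 2
oak (218, 226, 86, 70) 48 [503.051 228.665  59.471  54.943  -1.403]
oak (213, 116, 95, 79) 48 [428.355 215.808  59.614  50.598  -1.404]
```

View pics/w3.png

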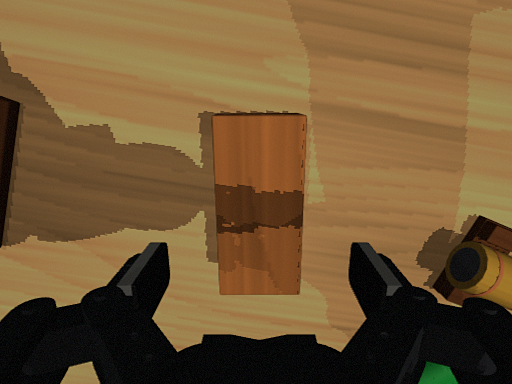

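Run:
```python
from seg import *
p=env.camera_params("wrist"); im=cv2.imread("pics/w3.png")[:,:,::-1]
m,cs=blobs(im,(8,150,90),(16,255,255),300)
c=np.concatenate(cs)
print(np.round(rect(p,c,48),3))
```

```text
[4.67336e+02 2.22259e+02 1.29075e+02 5.97880e+01 1.69000e-01]
```

Request:
jog_arm --rows '[{"fingers":-1,"dx":-0.7,"dy":0.8,"dz":25,"rx":0,"ry":0,"rz":0},{"fingers":-1,"dx":0,"dy":0,"dz":25,"rx":0,"ry":0,"rz":0},{"fingers":-1,"dx":0,"dy":0,"dz":15,"rx":0,"ry":0,"rz":0},{"fingers":-1,"dx":0,"dy":0,"dz":8.5,"rx":0,"ry":0,"rz":0},{"fingers":-1,"dx":0,"dy":0,"dz":0,"rx":0,"ry":0,"rz":0},{"fingers":1,"dx":0,"dy":0,"dz":0,"rx":0,"ry":0,"rz":0},{"fingers":1,"dx":0,"dy":0,"dz":0,"rx":0,"ry":0,"rz":0},{"fingers":1,"dx":0,"dy":0,"dz":0,"rx":0,"ry":0,"rz":0},{"fingers":1,"dx":0,"dy":0,"dz":0,"rx":0,"ry":0,"rz":0},{"fingers":1,"dx":0,"dy":0,"dz":0,"rx":0,"ry":0,"rz":0}]' --newtons 40

```text
time_s: 7.07
tcp_pos: [468.1, 222.9, 48.6]
tool_rot: [-0.084, 0.996, 0.0, 0.001]
ft_force: [0.3, -1.2, 7.2]
grip_width: 58.9
```

Run:
```python
from seg import *
plan(467,221,46.5,np.pi+.168)
p=env.camera_params("wrist"); im=env.camera("wrist"); cv2.imwrite("pics/w4.png",im[:,:,::-1])
```

```text
t 7.07 at [468.1 222.9  48.6] psi -2.973 grip 58.9 | rot [0.001 0.003 0.001] n 1 | shift in target frame [ 1.4 -1.7  2.1] n 1
```

View pics/w4.png

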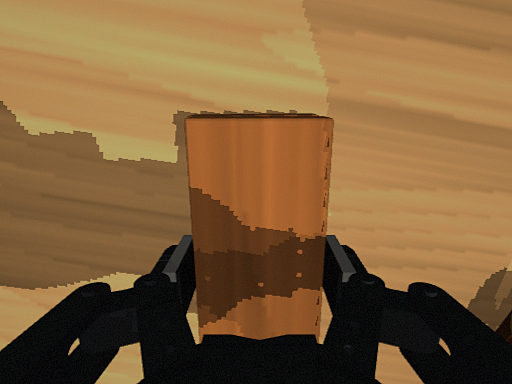

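Request:
jog_arm --rows '[{"fingers":1,"dx":0,"dy":0,"dz":-10,"rx":0,"ry":0,"rz":0},{"fingers":1,"dx":0,"dy":0,"dz":-10,"rx":0,"ry":0,"rz":0},{"fingers":1,"dx":0,"dy":0,"dz":-10,"rx":0,"ry":0,"rz":0},{"fingers":1,"dx":0,"dy":0,"dz":-30,"rx":0,"ry":0,"rz":0},{"fingers":1,"dx":0,"dy":0,"dz":-30,"rx":0,"ry":0,"rz":0},{"fingers":1,"dx":0,"dy":0,"dz":0,"rx":0,"ry":0,"rz":0},{"fingers":1,"dx":0,"dy":0,"dz":0,"rx":0,"ry":0,"rz":0}]'

```text
time_s: 7.7
tcp_pos: [468.6, 223.5, 139.7]
tool_rot: [-0.084, 0.996, 0.001, 0.003]
ft_force: [-0.0, -0.4, -0.9]
grip_width: 59.3
```

Run:
```python
from seg import *
plan(484.6,-12.6,120,np.pi-.175)
p=env.camera_params("wrist"); im=env.camera("wrist"); cv2.imwrite("pics/w5.png",im[:,:,::-1])
```

```text
t 7.70 at [468.6 223.5 139.7] psi -2.972 grip 59.3 | rot [0.003 0.005 0.344] n 3 | shift in target frame [ -56.9 -229.7   19.7] n 6
```

View pics/w5.png

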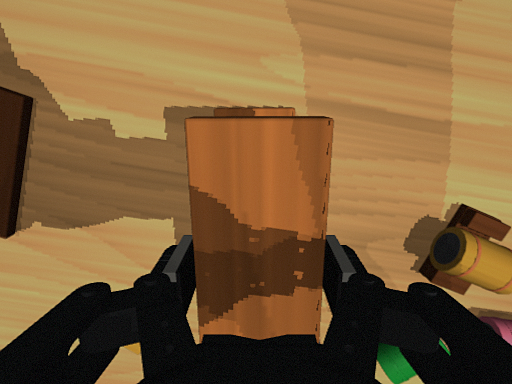

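```bash
cat >> seg.py <<'E'
def held(uvs,zt=0.6):
    """pixels in wrist image -> tool frame xy on plane tool z=zt"""
    c,a=camtool(); p=env.camera_params("wrist"); o=env.get_obs(); T=Rot.from_quat(o["tool_rot"])
    _,d=ray(p,uvs); d=T.inv().apply(d)
    return c+d*((zt-c[2])/d[:,2])[:,None]
E
python3 - <<'E'
from seg import *
im=cv2.imread("pics/w5.png"); 
g=im[:,:,2].astype(int)
print(g[105:130,230]); print(g[105:130,290]); print(g[325:345,230],g[325:345,290])
print(held([(190,118.5),(260,118.5),(328,118.5),(230,337),(290,337)]))
E
```

```text
[175 176 120  67  91  96  99  99  98  99  99  59  53 104 147 152 162 165
 165 163 164 165 165 164 165]
[190 186 100 130 165 173 169 170 170 177 173  71  47 105 147 154 165 168
 166 167 167 168 167 168 167]
[155 155 155 154 153 156 154 161 160  73   0  16  13   9  13  15  13   8
   2  11] [147 148 146 147 146 149 148 150 152  72   0   4  17   8  14  10   4   5
  10   7]
[[ 65.98473954 -26.42984742   0.6       ]
 [ 65.93672343   1.16361944   0.6       ]
 [ 65.89009066  27.96212674   0.6       ]
 [-38.38660871 -13.61711466   0.6       ]
 [-38.42395682  15.80161758   0.6       ]]
```

Run:
```python
from h import *
im=cv2.imread("pics/w2.png")[:,:,::-1]; crop(im,225,125,305,245,5,"pics/w2c.png")
im=cv2.imread("pics/w1.png")[:,:,::-1]; crop(im,195,105,275,225,5,"pics/w1c.png")
```

```text
(no output)
```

View pics/w2c.png

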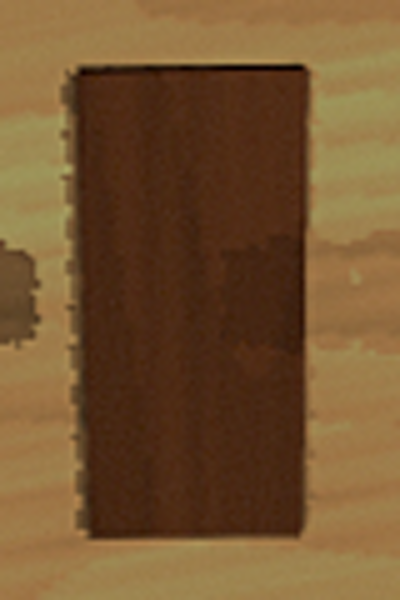

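View pics/w1c.png

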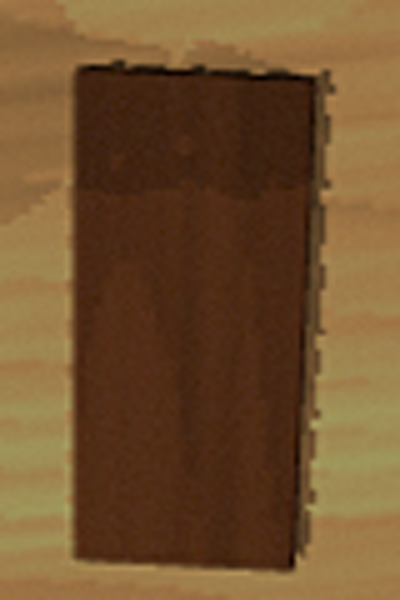

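Run:
```python
from h import *
K=env.camera_params("wrist"); o=env.get_obs(); T=Rot.from_quat(o["tool_rot"])
# camera rel tool
Rct=K["R"]@T.as_matrix(); tct=camtool()[0]
psi=np.pi-.17; G=Rot.from_matrix(np.array([[np.cos(psi),np.sin(psi),0],[np.sin(psi),-np.cos(psi),0],[0,0,-1]]).T)
T2=G*Rot.from_rotvec([.003,0,-.017]).inv()
P=np.array([446.8,-11.2,280.4]); R2=Rct@T2.as_matrix().T; C=P+T2.apply(tct)
p2=dict(mtx=K["mtx"],R=R2,t=-R2@C)
w1=dict(np.load("w1.npz"))
for p,c,o0 in((p2,[(80,72),(305,72),(301,534),(90,537)],(225,125)),(w1,[(77,72),(312,77),(295,569),(77,560)],(195,105))):
    uv=(np.array(c)+.5)/5-.5+np.array(o0)
    X=plane(p,uv,12)[:,:2]; print(np.round(X,1)); print("c",X.mean(0),"L",[np.linalg.norm(X[i]-X[(i+1)%4]) for i in range(4)])
    e=X[0]+X[1]-X[2]-X[3]; print("yaw",np.arctan(e[1]/e[0]))
```

```text
[[416.2 -27.7]
 [427.   28.5]
 [552.5   6.6]
 [542.4 -51.1]]
c [484.53848344 -10.91748494] L [np.float64(57.248903605678265), np.float64(127.4341480176239), np.float64(58.661820564352375), np.float64(128.2763595592193)]
yaw -0.1783612958568818
[[552.6   6.2]
 [544.1 -50.8]
 [417.  -29.6]
 [426.4  28.3]]
c [485.0404257 -11.4932738] L [np.float64(57.63779255785963), np.float64(128.87493662732984), np.float64(58.71601813978061), np.float64(128.07383154872133)]
yaw -0.16942571513234092
```

Run:
```python
from seg import *
plan(486.3,-11.5,100,np.pi-.174)
```

```text
t 7.75 at [467.3 222.9 138.1] psi -2.972 grip 59.2 | rot [0.001 0.002 0.343] n 3 | shift in target frame [ -59.3 -227.6   38.1] n 6
```

Request:
jog_arm --rows '[{"fingers":1,"dx":0,"dy":0,"dz":0,"rx":0,"ry":0.001,"rz":0.114},{"fingers":1,"dx":0,"dy":0,"dz":0,"rx":0,"ry":0.001,"rz":0.114},{"fingers":1,"dx":0,"dy":0,"dz":0,"rx":0,"ry":0.001,"rz":0.115},{"fingers":1,"dx":-7.4,"dy":-28.4,"dz":0,"rx":0,"ry":0,"rz":0},{"fingers":1,"dx":-7.4,"dy":-28.4,"dz":0,"rx":0,"ry":0,"rz":0},{"fingers":1,"dx":-7.4,"dy":-28.4,"dz":0,"rx":0,"ry":0,"rz":0},{"fingers":1,"dx":-7.4,"dy":-28.4,"dz":5,"rx":0,"ry":0,"rz":0},{"fingers":1,"dx":-7.4,"dy":-28.4,"dz":5,"rx":0,"ry":0,"rz":0},{"fingers":1,"dx":-7.4,"dy":-28.4,"dz":10,"rx":0,"ry":0,"rz":0},{"fingers":1,"dx":-7.4,"dy":-28.4,"dz":10,"rx":0,"ry":0,"rz":0},{"fingers":1,"dx":-7.4,"dy":-28.4,"dz":8,"rx":0,"ry":0,"rz":0},{"fingers":1,"dx":0,"dy":0,"dz":0,"rx":0,"ry":0,"rz":0},{"fingers":1,"dx":0,"dy":0,"dz":0,"rx":0,"ry":0,"rz":0},{"fingers":1,"dx":0,"dy":0,"dz":0,"rx":0,"ry":0,"rz":0}]'

```text
time_s: 8.92
tcp_pos: [484.7, -11.2, 98.1]
tool_rot: [0.087, 0.996, 0.0, -0.003]
ft_force: [-0.5, 0.6, -1.5]
grip_width: 59.1
```

Run:
```python
from seg import *
plan(486.3,-11.5,28.8,np.pi-.174)
```

```text
t 8.92 at [484.7 -11.2  98.1] psi 2.967 grip 59.1 | rot [-0.    -0.006 -0.   ] n 1 | shift in target frame [-1.7 -0.  69.3] n 2
```

Request:
jog_arm --rows '[{"fingers":1,"dx":-1.7,"dy":0,"dz":20,"rx":0,"ry":-0.003,"rz":0},{"fingers":1,"dx":0,"dy":0,"dz":20,"rx":0,"ry":0,"rz":0},{"fingers":1,"dx":0,"dy":0,"dz":14,"rx":0,"ry":0,"rz":0},{"fingers":1,"dx":0,"dy":0,"dz":9,"rx":0,"ry":0,"rz":0},{"fingers":1,"dx":0,"dy":0,"dz":2,"rx":0,"ry":0,"rz":0},{"fingers":1,"dx":0,"dy":0,"dz":0,"rx":0,"ry":0,"rz":0},{"fingers":1,"dx":0,"dy":0,"dz":0,"rx":0,"ry":0,"rz":0},{"fingers":1,"dx":0,"dy":0,"dz":0,"rx":0,"ry":0,"rz":0}]'

```text
time_s: 9.58
tcp_pos: [488.1, -11.5, 34.7]
tool_rot: [0.087, 0.996, -0.0, 0.001]
ft_force: [-0.1, 0.4, -1.2]
grip_width: 58.6
```

Run:
```python
from seg import *
plan(486.3,-11.5,28.8,np.pi-.174)
```

```text
t 9.58 at [488.1 -11.5  34.7] psi 2.968 grip 58.6 | rot [-0.     0.001  0.001] n 1 | shift in target frame [ 1.8 -0.3  5.9] n 1
```

Request:
jog_arm --rows '[{"fingers":1,"dx":0,"dy":0,"dz":0,"rx":0,"ry":0,"rz":0},{"fingers":1,"dx":0,"dy":0,"dz":0,"rx":0,"ry":0,"rz":0}]'

```text
time_s: 9.75
tcp_pos: [487.8, -11.8, 34.5]
tool_rot: [0.087, 0.996, -0.0, 0.001]
ft_force: [-0.4, 0.4, -0.7]
grip_width: 59.1
```

Request:
jog_arm --rows '[{"fingers":1,"dx":0,"dy":0,"dz":0,"rx":0,"ry":0,"rz":0},{"fingers":1,"dx":0,"dy":0,"dz":0,"rx":0,"ry":0,"rz":0}]'

```text
time_s: 9.92
tcp_pos: [487.4, -11.8, 34.1]
tool_rot: [0.087, 0.996, -0.0, 0.0]
ft_force: [-0.3, 0.4, -0.5]
grip_width: 59.2
```

Request:
jog_arm --rows '[{"fingers":1,"dx":0.2,"dy":0,"dz":2.5,"rx":0,"ry":0,"rz":0},{"fingers":1,"dx":0,"dy":0,"dz":1.8,"rx":0,"ry":0,"rz":0},{"fingers":1,"dx":0,"dy":0,"dz":0,"rx":0,"ry":0,"rz":0},{"fingers":1,"dx":0,"dy":0,"dz":0,"rx":0,"ry":0,"rz":0},{"fingers":1,"dx":0,"dy":0,"dz":0,"rx":0,"ry":0,"rz":0},{"fingers":1,"dx":0,"dy":0,"dz":0,"rx":0,"ry":0,"rz":0},{"fingers":1,"dx":0,"dy":0,"dz":0,"rx":0,"ry":0,"rz":0},{"fingers":1,"dx":0,"dy":0,"dz":0,"rx":0,"ry":0,"rz":0}]'

```text
time_s: 10.58
tcp_pos: [487.0, -11.7, 29.6]
tool_rot: [0.087, 0.996, -0.0, -0.0]
ft_force: [0.1, 0.3, -0.4]
grip_width: 59.2
```

Request:
jog_arm --rows '[{"fingers":1,"dx":0,"dy":0,"dz":0.8,"rx":0,"ry":0,"rz":0},{"fingers":1,"dx":0,"dy":0,"dz":0,"rx":0,"ry":0,"rz":0},{"fingers":1,"dx":0,"dy":0,"dz":0,"rx":0,"ry":0,"rz":0},{"fingers":1,"dx":0,"dy":0,"dz":0,"rx":0,"ry":0,"rz":0}]'

```text
time_s: 10.92
tcp_pos: [487.1, -11.7, 28.8]
tool_rot: [0.087, 0.996, -0.0, -0.0]
ft_force: [-0.8, 0.2, -0.3]
grip_width: 58.7
```

Request:
jog_arm --rows '[{"fingers":1,"dx":0.6,"dy":0,"dz":0,"rx":0,"ry":0,"rz":0},{"fingers":1,"dx":0,"dy":0,"dz":0,"rx":0,"ry":0,"rz":0},{"fingers":1,"dx":0,"dy":0,"dz":0,"rx":0,"ry":0,"rz":0},{"fingers":-1,"dx":0,"dy":0,"dz":0,"rx":0,"ry":0,"rz":0},{"fingers":-1,"dx":0,"dy":0,"dz":0,"rx":0,"ry":0,"rz":0},{"fingers":-1,"dx":0,"dy":0,"dz":0,"rx":0,"ry":0,"rz":0},{"fingers":-1,"dx":0,"dy":0,"dz":-20,"rx":0,"ry":0,"rz":0},{"fingers":-1,"dx":0,"dy":0,"dz":-40,"rx":0,"ry":0,"rz":0},{"fingers":-1,"dx":0,"dy":0,"dz":-40,"rx":0,"ry":0,"rz":0},{"fingers":-1,"dx":0,"dy":0,"dz":0,"rx":0,"ry":0,"rz":0},{"fingers":-1,"dx":0,"dy":0,"dz":0,"rx":0,"ry":0,"rz":0},{"fingers":-1,"dx":0,"dy":0,"dz":0,"rx":0,"ry":0,"rz":0}]'

```text
time_s: 11.92
tcp_pos: [486.3, -11.6, 128.8]
tool_rot: [0.087, 0.996, -0.0, -0.0]
ft_force: [-0.4, -0.3, 0.0]
grip_width: 85.1
```

```bash
cat >> seg.py <<'E'
def look(fn,zs=(48,),lo=(8,150,70),hi=(16,255,255),amin=300):
    p=env.camera_params("wrist"); im=env.camera("wrist"); cv2.imwrite(fn,im[:,:,::-1]); np.savez(fn.replace("png","npz"),**p)
    m,cs=blobs(im,lo,hi,amin)
    for c in cs:
        for z in zs: print(cv2.boundingRect(c),z,np.round(rect(p,c,z),3))
    return p,im,cs
E
python3 - <<'E'
from seg import *
plan(466.5,222,120,np.pi+.168)
look("pics/w6.png",(28,))
E
```

```text
t 11.92 at [486.3 -11.6 128.8] psi 2.968 grip 85.1 | rot [-0.    -0.    -0.342] n 3 | shift in target frame [-19.6 233.6   8.8] n 6
(0, 189, 76, 123) 28 [ 5.01965e+02 -2.19581e+02  1.08442e+02  5.97210e+01  1.50000e-01]
(218, 111, 84, 162) 28 [ 4.84788e+02 -1.02720e+01  1.28958e+02  5.99400e+01 -1.76000e-01]
```

View pics/w6.png

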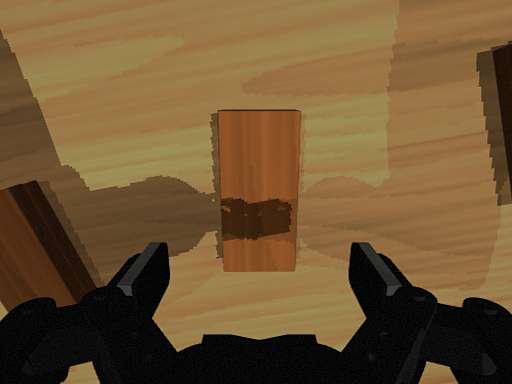

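Run:
```python
from seg import *
plan(467.2,221.8,80,np.pi+.168)
```

```text
t 11.97 at [485.5 -11.6 127.9] psi 2.968 grip 85.4 | rot [-0.    -0.002 -0.342] n 3 | shift in target frame [-21.  233.1  47.9] n 6
```

Request:
jog_arm --rows '[{"fingers":-1,"dx":0,"dy":0,"dz":0,"rx":0,"ry":0,"rz":-0.114},{"fingers":-1,"dx":0,"dy":0,"dz":0,"rx":0,"ry":0,"rz":-0.114},{"fingers":-1,"dx":0,"dy":0,"dz":0,"rx":0,"ry":0,"rz":-0.114},{"fingers":-1,"dx":-3,"dy":33.3,"dz":0,"rx":0,"ry":0,"rz":0},{"fingers":-1,"dx":-3,"dy":33.3,"dz":0,"rx":0,"ry":0,"rz":0},{"fingers":-1,"dx":-3,"dy":33.3,"dz":5,"rx":0,"ry":0,"rz":0},{"fingers":-1,"dx":-3,"dy":33.3,"dz":10,"rx":0,"ry":0,"rz":0},{"fingers":-1,"dx":-3,"dy":33.3,"dz":10,"rx":0,"ry":0,"rz":0},{"fingers":-1,"dx":-3,"dy":33.3,"dz":10,"rx":0,"ry":0,"rz":0},{"fingers":-1,"dx":-3,"dy":33.3,"dz":12,"rx":0,"ry":0,"rz":0},{"fingers":-1,"dx":0,"dy":0,"dz":0,"rx":0,"ry":0,"rz":0},{"fingers":-1,"dx":0,"dy":0,"dz":0,"rx":0,"ry":0,"rz":0},{"fingers":-1,"dx":0,"dy":0,"dz":0,"rx":0,"ry":0,"rz":0},{"fingers":-1,"dx":0,"dy":0,"dz":0,"rx":0,"ry":0,"rz":0}]'

```text
time_s: 13.13
tcp_pos: [467.6, 220.4, 81.1]
tool_rot: [-0.083, 0.997, -0.001, -0.001]
ft_force: [-0.7, 0.3, 0.6]
grip_width: 85.2
```

Run:
```python
from seg import *
plan(467.2,221.8,31.5,np.pi+.168)
p,im,cs=look("pics/w7.png",(32,))
print(rect(p,np.concatenate([c for c in cs if 100<cv2.boundingRect(c)[0]<300]),32))
```

```text
t 13.13 at [467.6 220.4  81.1] psi -2.975 grip 85.2 | rot [-0.001 -0.002 -0.001] n 1 | shift in target frame [ 0.2  1.4 49.6] n 2
(214, 240, 95, 75) 32 [503.079 228.15   59.506  53.762  -1.405]
(206, 115, 108, 128) 32 [4.40610e+02 2.16992e+02 7.59190e+01 5.94600e+01 1.75000e-01]
(466.4927062988281, 221.66647338867188, 128.63626098632812, 59.49905776977539, np.float32(0.17687047))
```

View pics/w7.png

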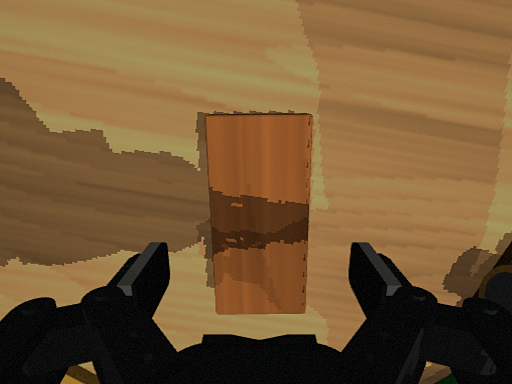

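Request:
jog_arm --rows '[{"fingers":-1,"dx":0.8,"dy":0.7,"dz":20,"rx":0,"ry":-0.001,"rz":-0.005},{"fingers":-1,"dx":0,"dy":0,"dz":18,"rx":0,"ry":0,"rz":0},{"fingers":-1,"dx":0,"dy":0,"dz":11,"rx":0,"ry":0,"rz":0},{"fingers":-1,"dx":0,"dy":0,"dz":0,"rx":0,"ry":0,"rz":0},{"fingers":-1,"dx":0,"dy":0,"dz":0,"rx":0,"ry":0,"rz":0},{"fingers":-1,"dx":0,"dy":0,"dz":0,"rx":0,"ry":0,"rz":0},{"fingers":-1,"dx":0,"dy":0,"dz":0,"rx":0,"ry":0,"rz":0},{"fingers":-1,"dx":0,"dy":0,"dz":0,"rx":0,"ry":0,"rz":0}]'

```text
time_s: 13.85
tcp_pos: [468.1, 222.4, 33.6]
tool_rot: [-0.086, 0.996, 0.0, 0.001]
ft_force: [0.7, 0.4, -1.1]
grip_width: 85.1
```

Request:
jog_arm --rows '[{"fingers":1,"dx":0,"dy":0,"dz":0,"rx":0,"ry":0,"rz":0},{"fingers":1,"dx":0,"dy":0,"dz":0,"rx":0,"ry":0,"rz":0},{"fingers":1,"dx":0,"dy":0,"dz":0,"rx":0,"ry":0,"rz":0},{"fingers":1,"dx":0,"dy":0,"dz":0,"rx":0,"ry":0,"rz":0},{"fingers":1,"dx":0,"dy":0,"dz":0,"rx":0,"ry":0,"rz":0}]'

```text
time_s: 14.27
tcp_pos: [467.6, 222.4, 33.3]
tool_rot: [-0.086, 0.996, -0.0, 0.001]
ft_force: [-1.4, -0.3, 5.8]
grip_width: 59.0
```

Request:
jog_arm --rows '[{"fingers":1,"dx":0,"dy":0,"dz":-10,"rx":0,"ry":0,"rz":0},{"fingers":1,"dx":0,"dy":0,"dz":-20,"rx":0,"ry":0,"rz":0},{"fingers":1,"dx":0,"dy":0,"dz":-25,"rx":0,"ry":0,"rz":0},{"fingers":1,"dx":0,"dy":0,"dz":-25,"rx":0,"ry":0,"rz":0},{"fingers":1,"dx":0,"dy":0,"dz":0,"rx":0,"ry":0,"rz":0.115},{"fingers":1,"dx":0,"dy":0,"dz":0,"rx":0,"ry":0,"rz":0.115},{"fingers":1,"dx":0,"dy":0,"dz":0,"rx":0,"ry":0,"rz":0.116},{"fingers":1,"dx":0,"dy":0,"dz":0,"rx":0,"ry":0,"rz":0}]'

```text
time_s: 14.93
tcp_pos: [467.0, 222.3, 113.2]
tool_rot: [0.087, 0.996, 0.0, 0.0]
ft_force: [-0.4, 0.4, -1.6]
grip_width: 59.2
```

```bash
cat >> seg.py <<'E'
def heldedge(fn,zt=1.0):
    p=env.camera_params("wrist"); im=env.camera("wrist"); cv2.imwrite(fn,im[:,:,::-1])
    g=im[:,:,0].astype(float); 
    print(np.round(g[100:130,[215,245,275,305]].mean(1)).astype(int))
    m=cv2.GaussianBlur(g,(1,3),0); gr=m[102:128]-m[100:126]  # rise
    es=[]
    for u in range(205,316,5):
        # last strong rise (dark bevel -> face)
        k=np.where(gr[:,u]>25)[0]
        if len(k): es.append((u,101+k[-1]))
    es=np.array(es,float); print("rows",np.median(es[:,1]),np.polyfit(es[:,0],es[:,1],1)[0])
    print("far edge tool x",held([(260,np.median(es[:,1]))],zt)[0])
E
python3 - <<'E'
from seg import *
plan(486.3,-11.5,100,np.pi-.174)
heldedge("pics/w8.png")
E
```

```text
t 14.93 at [467.  222.3 113.2] psi 2.967 grip 59.2 | rot [ 0.     0.001 -0.001] n 1 | shift in target frame [ -59.5 -226.9   13.2] n 6
[182 181 181 181 180 180 181 182 182 183 182 183 183 150 173 183 184  32
  65 132 142 147 156 155 154 155 154 155 153 154]
rows 120.0 -3.092246462066791e-16
far edge tool x [65.55747939  0.92727044  1.        ]
```

View pics/w8.png

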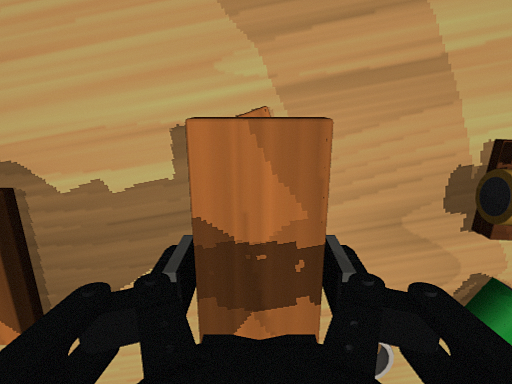

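Request:
jog_arm --rows '[{"fingers":1,"dx":-7.4,"dy":-28.3,"dz":0,"rx":0,"ry":0,"rz":0},{"fingers":1,"dx":-7.4,"dy":-28.3,"dz":0,"rx":0,"ry":0,"rz":0},{"fingers":1,"dx":-7.4,"dy":-28.3,"dz":0,"rx":0,"ry":0,"rz":0},{"fingers":1,"dx":-7.4,"dy":-28.3,"dz":0,"rx":0,"ry":0,"rz":0},{"fingers":1,"dx":-7.4,"dy":-28.3,"dz":5,"rx":0,"ry":0,"rz":0},{"fingers":1,"dx":-7.4,"dy":-28.3,"dz":10,"rx":0,"ry":0,"rz":0},{"fingers":1,"dx":-7.4,"dy":-28.4,"dz":10,"rx":0,"ry":0,"rz":0},{"fingers":1,"dx":-7.4,"dy":-28.4,"dz":10,"rx":0,"ry":0,"rz":0},{"fingers":1,"dx":0,"dy":0,"dz":15,"rx":0,"ry":0,"rz":0},{"fingers":1,"dx":0,"dy":0,"dz":11,"rx":0,"ry":0,"rz":0},{"fingers":1,"dx":0,"dy":0,"dz":0,"rx":0,"ry":0,"rz":0},{"fingers":1,"dx":0,"dy":0,"dz":0,"rx":0,"ry":0,"rz":0},{"fingers":1,"dx":0,"dy":0,"dz":0,"rx":0,"ry":0,"rz":0},{"fingers":1,"dx":0,"dy":0,"dz":0,"rx":0,"ry":0,"rz":0},{"fingers":1,"dx":0,"dy":0,"dz":0,"rx":0,"ry":0,"rz":0},{"fingers":1,"dx":0,"dy":0,"dz":0,"rx":0,"ry":0,"rz":0}]'

```text
time_s: 16.32
tcp_pos: [487.1, -10.8, 52.4]
tool_rot: [0.086, 0.996, -0.0, 0.001]
ft_force: [0.3, 0.4, 0.1]
grip_width: 58.8
```

Run:
```python
from seg import *
plan(485.9,-11.4,45.3,np.pi-.174)
```

```text
t 16.32 at [487.1 -10.8  52.4] psi 2.970 grip 58.8 | rot [0.    0.002 0.002] n 1 | shift in target frame [ 1.1 -0.8  7.1] n 1
```

Request:
jog_arm --rows '[{"fingers":1,"dx":0.7,"dy":-0.6,"dz":4,"rx":0,"ry":0,"rz":0.002},{"fingers":1,"dx":0,"dy":0,"dz":2.3,"rx":0,"ry":0,"rz":0},{"fingers":1,"dx":0,"dy":0,"dz":0,"rx":0,"ry":0,"rz":0},{"fingers":1,"dx":0,"dy":0,"dz":0,"rx":0,"ry":0,"rz":0},{"fingers":1,"dx":0,"dy":0,"dz":0,"rx":0,"ry":0,"rz":0},{"fingers":1,"dx":0,"dy":0,"dz":0,"rx":0,"ry":0,"rz":0},{"fingers":1,"dx":0,"dy":0,"dz":0,"rx":0,"ry":0,"rz":0},{"fingers":1,"dx":0,"dy":0,"dz":0,"rx":0,"ry":0,"rz":0}]'

```text
time_s: 16.98
tcp_pos: [485.7, -11.6, 45.3]
tool_rot: [0.087, 0.996, -0.0, 0.0]
ft_force: [-0.0, 0.2, -0.4]
grip_width: 59.0
```

Run:
```python
from seg import *
plan(485.9,-11.4,45.3,np.pi-.174)
```

```text
t 16.98 at [485.7 -11.6  45.3] psi 2.967 grip 59.0 | rot [-0.     0.    -0.001] n 1 | shift in target frame [-0.2  0.2  0. ] n 1
```

Request:
jog_arm --rows '[{"fingers":-1,"dx":0,"dy":0,"dz":0,"rx":0,"ry":0,"rz":0},{"fingers":-1,"dx":0,"dy":0,"dz":0,"rx":0,"ry":0,"rz":0},{"fingers":-1,"dx":0,"dy":0,"dz":0,"rx":0,"ry":0,"rz":0},{"fingers":-1,"dx":0,"dy":0,"dz":-20,"rx":0,"ry":0,"rz":0},{"fingers":-1,"dx":0,"dy":0,"dz":-40,"rx":0,"ry":0,"rz":0},{"fingers":-1,"dx":0,"dy":0,"dz":-40,"rx":0,"ry":0,"rz":0},{"fingers":-1,"dx":0,"dy":0,"dz":0,"rx":0,"ry":0,"rz":0},{"fingers":-1,"dx":0,"dy":0,"dz":0,"rx":0,"ry":0,"rz":0},{"fingers":-1,"dx":0,"dy":0,"dz":0,"rx":0,"ry":0,"rz":0},{"fingers":-1,"dx":0,"dy":0,"dz":0,"rx":0,"ry":0,"rz":0}]'

```text
time_s: 17.82
tcp_pos: [484.4, -11.6, 144.2]
tool_rot: [0.087, 0.996, -0.0, -0.001]
ft_force: [0.3, -0.7, -0.5]
grip_width: 85.0
```

Run:
```python
from seg import *
look("pics/w9.png",(44,))
plan(466.5,221,65,np.pi+.173)
```

```text
(0, 187, 86, 121) 44 [ 4.98947e+02 -2.04740e+02  1.06324e+02  5.62760e+01  1.49000e-01]
(219, 115, 84, 160) 44 [ 4.84828e+02 -1.04090e+01  1.27675e+02  5.98980e+01 -1.76000e-01]
(493, 48, 19, 151) 44 [4.62873e+02 1.70498e+02 1.08027e+02 1.18320e+01 5.00000e-02]
t 17.87 at [484.3 -11.6 143.9] psi 2.967 grip 85.4 | rot [-0.    -0.003 -0.348] n 3 | shift in target frame [-22.5 232.2  78.9] n 7
```

View pics/w9.png

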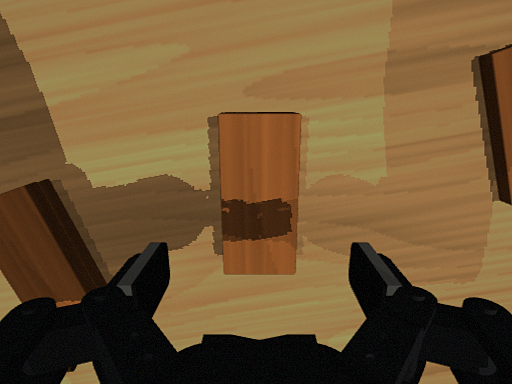

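Request:
jog_arm --rows '[{"fingers":-1,"dx":0,"dy":0,"dz":0,"rx":0,"ry":0,"rz":-0.116},{"fingers":-1,"dx":0,"dy":0,"dz":0,"rx":0,"ry":0,"rz":-0.116},{"fingers":-1,"dx":0,"dy":0,"dz":0,"rx":0,"ry":0,"rz":-0.116},{"fingers":-1,"dx":-3.2,"dy":33.2,"dz":0,"rx":0,"ry":0,"rz":0},{"fingers":-1,"dx":-3.2,"dy":33.2,"dz":5,"rx":0,"ry":0,"rz":0},{"fingers":-1,"dx":-3.2,"dy":33.2,"dz":10,"rx":0,"ry":0,"rz":0},{"fingers":-1,"dx":-3.2,"dy":33.2,"dz":15,"rx":0,"ry":0,"rz":0},{"fingers":-1,"dx":-3.2,"dy":33.2,"dz":15,"rx":0,"ry":0,"rz":0},{"fingers":-1,"dx":-3.2,"dy":33.2,"dz":15,"rx":0,"ry":0,"rz":0},{"fingers":-1,"dx":-3.2,"dy":33.2,"dz":15,"rx":0,"ry":0,"rz":0},{"fingers":-1,"dx":0,"dy":0,"dz":0,"rx":0,"ry":0,"rz":0},{"fingers":-1,"dx":0,"dy":0,"dz":0,"rx":0,"ry":0,"rz":0},{"fingers":-1,"dx":0,"dy":0,"dz":0,"rx":0,"ry":0,"rz":0},{"fingers":-1,"dx":0,"dy":0,"dz":0,"rx":0,"ry":0,"rz":0},{"fingers":-1,"dx":0,"dy":0,"dz":0,"rx":0,"ry":0,"rz":0},{"fingers":-1,"dx":0,"dy":0,"dz":0,"rx":0,"ry":0,"rz":0}]'

```text
time_s: 19.2
tcp_pos: [468.2, 220.2, 70.9]
tool_rot: [-0.085, 0.996, -0.0, 0.001]
ft_force: [0.6, -0.3, -0.1]
grip_width: 85.3
```

Run:
```python
from seg import *
plan(466.5,221,16.5,np.pi+.173)
p,im,cs=look("pics/w10.png",(16,))
print(rect(p,np.concatenate([c for c in cs if 100<cv2.boundingRect(c)[0]<300]),16))
```

```text
t 19.20 at [468.2 220.2  70.9] psi -2.970 grip 85.3 | rot [-0.     0.001 -0.002] n 1 | shift in target frame [ 1.6  1.1 54.4] n 2
(216, 233, 93, 77) 16 [502.986 228.411  59.559  56.495  -1.401]
(210, 116, 105, 117) 16 [4.39483e+02 2.17446e+02 7.11720e+01 5.96020e+01 1.66000e-01]
(467.5774841308594, 222.3353729248047, 128.38836669921875, 59.61781311035156, np.float32(0.16912913))
```

View pics/w10.png

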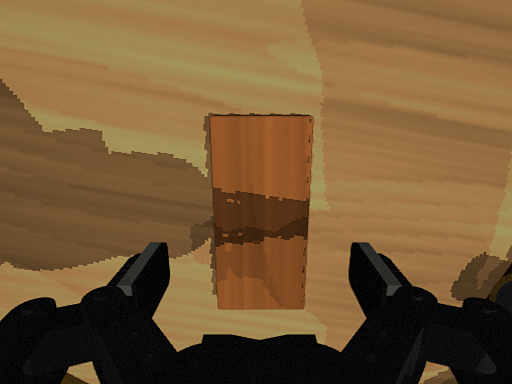

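Request:
jog_arm --rows '[{"fingers":-1,"dx":1,"dy":0.8,"dz":20,"rx":0,"ry":0,"rz":0.002},{"fingers":-1,"dx":0,"dy":0,"dz":20,"rx":0,"ry":0,"rz":0},{"fingers":-1,"dx":0,"dy":0,"dz":10,"rx":0,"ry":0,"rz":0},{"fingers":-1,"dx":0,"dy":0,"dz":4,"rx":0,"ry":0,"rz":0},{"fingers":-1,"dx":0,"dy":0,"dz":0,"rx":0,"ry":0,"rz":0},{"fingers":-1,"dx":0,"dy":0,"dz":0,"rx":0,"ry":0,"rz":0},{"fingers":-1,"dx":0,"dy":0,"dz":0,"rx":0,"ry":0,"rz":0},{"fingers":-1,"dx":0,"dy":0,"dz":0,"rx":0,"ry":0,"rz":0},{"fingers":-1,"dx":0,"dy":0,"dz":0,"rx":0,"ry":0,"rz":0}]'

```text
time_s: 20.0
tcp_pos: [467.3, 222.1, 17.1]
tool_rot: [-0.085, 0.996, 0.0, 0.001]
ft_force: [0.8, 0.3, 0.1]
grip_width: 85.4
```

Request:
jog_arm --rows '[{"fingers":1,"dx":0,"dy":0,"dz":0,"rx":0,"ry":0,"rz":0},{"fingers":1,"dx":0,"dy":0,"dz":0,"rx":0,"ry":0,"rz":0},{"fingers":1,"dx":0,"dy":0,"dz":0,"rx":0,"ry":0,"rz":0},{"fingers":1,"dx":0,"dy":0,"dz":0,"rx":0,"ry":0,"rz":0},{"fingers":1,"dx":0,"dy":0,"dz":0,"rx":0,"ry":0,"rz":0}]'

```text
time_s: 20.42
tcp_pos: [467.0, 221.9, 16.9]
tool_rot: [-0.085, 0.996, 0.0, 0.001]
ft_force: [-0.9, 0.3, 6.3]
grip_width: 58.9
```

Request:
jog_arm --rows '[{"fingers":1,"dx":0,"dy":0,"dz":-10,"rx":0,"ry":0,"rz":0},{"fingers":1,"dx":0,"dy":0,"dz":-25,"rx":0,"ry":0,"rz":0},{"fingers":1,"dx":0,"dy":0,"dz":-35,"rx":0,"ry":0,"rz":0},{"fingers":1,"dx":0,"dy":0,"dz":-35,"rx":0,"ry":0,"rz":0},{"fingers":1,"dx":0,"dy":0,"dz":0,"rx":0,"ry":0,"rz":0.114},{"fingers":1,"dx":0,"dy":0,"dz":0,"rx":0,"ry":0,"rz":0.114},{"fingers":1,"dx":0,"dy":0,"dz":0,"rx":0,"ry":0,"rz":0.115},{"fingers":1,"dx":0,"dy":0,"dz":0,"rx":0,"ry":0,"rz":0}]'

```text
time_s: 21.08
tcp_pos: [466.5, 221.7, 121.9]
tool_rot: [0.087, 0.996, 0.0, 0.0]
ft_force: [0.4, -0.3, -1.4]
grip_width: 59.4
```

Run:
```python
from seg import *
plan(486,-11.4,80,np.pi-.174)
heldedge("pics/w11.png")
```

```text
t 21.08 at [466.5 221.7 121.9] psi 2.968 grip 59.4 | rot [0.    0.001 0.   ] n 1 | shift in target frame [ -59.5 -226.2   41.9] n 6
[182 180 180 180 180 179 180 180 182 182 182 181 182 182 181 182 184 184
 184 182 187 186  71  49  75 136 137 144 155 155]
rows 125.0 -0.004347826086956756
far edge tool x [63.59519588  0.93081543  1.        ]
```

View pics/w11.png

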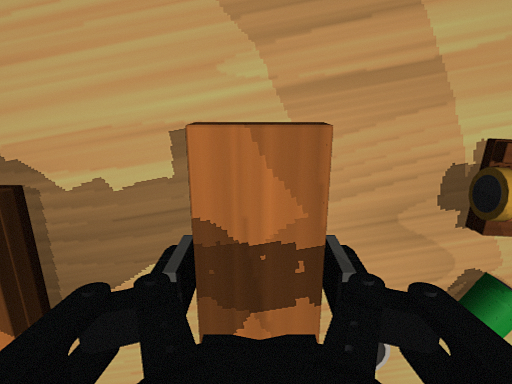

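Request:
jog_arm --rows '[{"fingers":1,"dx":-7.2,"dy":-28.3,"dz":0,"rx":0,"ry":0,"rz":0},{"fingers":1,"dx":-7.2,"dy":-28.3,"dz":0,"rx":0,"ry":0,"rz":0},{"fingers":1,"dx":-7.2,"dy":-28.3,"dz":0,"rx":0,"ry":0,"rz":0},{"fingers":1,"dx":-7.2,"dy":-28.3,"dz":0,"rx":0,"ry":0,"rz":0},{"fingers":1,"dx":-7.2,"dy":-28.3,"dz":5,"rx":0,"ry":0,"rz":0},{"fingers":1,"dx":-7.2,"dy":-28.3,"dz":10,"rx":0,"ry":0,"rz":0},{"fingers":1,"dx":-7.2,"dy":-28.3,"dz":10,"rx":0,"ry":0,"rz":0},{"fingers":1,"dx":-7.1,"dy":-28.3,"dz":10,"rx":0,"ry":0,"rz":0},{"fingers":1,"dx":0,"dy":0,"dz":12,"rx":0,"ry":0,"rz":0},{"fingers":1,"dx":0,"dy":0,"dz":7,"rx":0,"ry":0,"rz":0},{"fingers":1,"dx":0,"dy":0,"dz":0,"rx":0,"ry":0,"rz":0},{"fingers":1,"dx":0,"dy":0,"dz":0,"rx":0,"ry":0,"rz":0},{"fingers":1,"dx":0,"dy":0,"dz":0,"rx":0,"ry":0,"rz":0},{"fingers":1,"dx":0,"dy":0,"dz":0,"rx":0,"ry":0,"rz":0},{"fingers":1,"dx":0,"dy":0,"dz":0,"rx":0,"ry":0,"rz":0},{"fingers":1,"dx":0,"dy":0,"dz":0,"rx":0,"ry":0,"rz":0},{"fingers":1,"dx":0,"dy":0,"dz":0,"rx":0,"ry":0,"rz":0}]'

```text
time_s: 22.55
tcp_pos: [484.8, -10.8, 67.8]
tool_rot: [0.085, 0.996, -0.0, 0.001]
ft_force: [0.1, -0.0, -0.8]
grip_width: 58.7
```

Run:
```python
from seg import *
plan(484,-11.1,60.9,np.pi-.174)
```

```text
t 22.55 at [484.8 -10.8  67.8] psi 2.970 grip 58.7 | rot [0.    0.001 0.003] n 1 | shift in target frame [ 0.8 -0.5  6.9] n 1
```

Request:
jog_arm --rows '[{"fingers":1,"dx":0.4,"dy":-0.3,"dz":4,"rx":0,"ry":0,"rz":0.002},{"fingers":1,"dx":0,"dy":0,"dz":2,"rx":0,"ry":0,"rz":0},{"fingers":1,"dx":0,"dy":0,"dz":0,"rx":0,"ry":0,"rz":0},{"fingers":1,"dx":0,"dy":0,"dz":0,"rx":0,"ry":0,"rz":0},{"fingers":1,"dx":0,"dy":0,"dz":0,"rx":0,"ry":0,"rz":0},{"fingers":1,"dx":0,"dy":0,"dz":0,"rx":0,"ry":0,"rz":0},{"fingers":1,"dx":0,"dy":0,"dz":0,"rx":0,"ry":0,"rz":0},{"fingers":1,"dx":0,"dy":0,"dz":0,"rx":0,"ry":0,"rz":0}]'

```text
time_s: 23.22
tcp_pos: [484.2, -11.4, 61.4]
tool_rot: [0.087, 0.996, -0.0, 0.0]
ft_force: [-0.5, 0.2, -1.3]
grip_width: 58.9
```

Run:
```python
from seg import *
plan(484,-11.1,60.9,np.pi-.174)
```

```text
t 23.22 at [484.2 -11.4  61.4] psi 2.968 grip 58.9 | rot [ 0.     0.001 -0.   ] n 1 | shift in target frame [0.2 0.2 0.5] n 1
```

Request:
jog_arm --rows '[{"fingers":1,"dx":0,"dy":0,"dz":0.4,"rx":0,"ry":0,"rz":0},{"fingers":1,"dx":0,"dy":0,"dz":0,"rx":0,"ry":0,"rz":0},{"fingers":1,"dx":0,"dy":0,"dz":0,"rx":0,"ry":0,"rz":0},{"fingers":-1,"dx":0,"dy":0,"dz":0,"rx":0,"ry":0,"rz":0},{"fingers":-1,"dx":0,"dy":0,"dz":0,"rx":0,"ry":0,"rz":0},{"fingers":-1,"dx":0,"dy":0,"dz":0,"rx":0,"ry":0,"rz":0},{"fingers":-1,"dx":0,"dy":0,"dz":-20,"rx":0,"ry":0,"rz":0},{"fingers":-1,"dx":0,"dy":0,"dz":-40,"rx":0,"ry":0,"rz":0},{"fingers":-1,"dx":0,"dy":0,"dz":-40,"rx":0,"ry":0,"rz":0},{"fingers":-1,"dx":0,"dy":0,"dz":0,"rx":0,"ry":0,"rz":0},{"fingers":-1,"dx":0,"dy":0,"dz":0,"rx":0,"ry":0,"rz":0},{"fingers":-1,"dx":0,"dy":0,"dz":0,"rx":0,"ry":0,"rz":0},{"fingers":-1,"dx":0,"dy":0,"dz":0,"rx":0,"ry":0,"rz":0}]'

```text
time_s: 24.3
tcp_pos: [482.9, -11.3, 159.8]
tool_rot: [0.087, 0.996, -0.0, -0.001]
ft_force: [-0.2, -0.1, -0.4]
grip_width: 85.7
```

Run:
```python
from seg import *
look("pics/w12.png",(60,32))
plan(507,-214,110,np.pi+.150)
```

```text
(0, 184, 97, 124) 60 [ 4.96032e+02 -1.90857e+02  1.05525e+02  5.23900e+01  1.50000e-01]
(0, 184, 97, 124) 32 [ 5.06605e+02 -2.15065e+02  1.18783e+02  5.89730e+01  1.50000e-01]
(219, 118, 83, 160) 60 [ 4.85552e+02 -1.05840e+01  1.28194e+02  5.99220e+01 -1.76000e-01]
(219, 118, 83, 160) 32 [ 4.94809e+02 -1.21420e+01  1.44301e+02  6.74510e+01 -1.76000e-01]
t 24.35 at [482.7 -11.3 159.6] psi 2.968 grip 85.4 | rot [-0.    -0.003 -0.324] n 3 | shift in target frame [   6.3 -204.    49.6] n 6
```

View pics/w12.png

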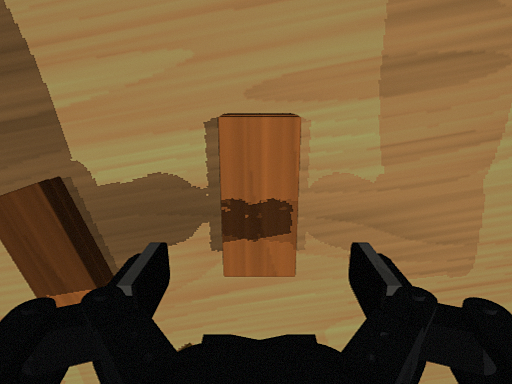

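Request:
jog_arm --rows '[{"fingers":-1,"dx":0,"dy":0,"dz":0,"rx":0,"ry":0,"rz":-0.108},{"fingers":-1,"dx":0,"dy":0,"dz":0,"rx":0,"ry":0,"rz":-0.108},{"fingers":-1,"dx":0,"dy":0,"dz":0,"rx":0,"ry":0,"rz":-0.108},{"fingers":-1,"dx":1,"dy":-34,"dz":0,"rx":0,"ry":0,"rz":0},{"fingers":-1,"dx":1,"dy":-34,"dz":0,"rx":0,"ry":0,"rz":0},{"fingers":-1,"dx":1,"dy":-34,"dz":10,"rx":0,"ry":0,"rz":0},{"fingers":-1,"dx":1,"dy":-34,"dz":20,"rx":0,"ry":0,"rz":0},{"fingers":-1,"dx":1,"dy":-34,"dz":20,"rx":0,"ry":0,"rz":0},{"fingers":-1,"dx":1,"dy":-34,"dz":20,"rx":0,"ry":0,"rz":0},{"fingers":-1,"dx":0,"dy":0,"dz":0,"rx":0,"ry":0,"rz":0},{"fingers":-1,"dx":0,"dy":0,"dz":0,"rx":0,"ry":0,"rz":0},{"fingers":-1,"dx":0,"dy":0,"dz":0,"rx":0,"ry":0,"rz":0},{"fingers":-1,"dx":0,"dy":0,"dz":0,"rx":0,"ry":0,"rz":0},{"fingers":-1,"dx":0,"dy":0,"dz":0,"rx":0,"ry":0,"rz":0},{"fingers":-1,"dx":0,"dy":0,"dz":0,"rx":0,"ry":0,"rz":0}]'

```text
time_s: 25.6
tcp_pos: [509.0, -213.0, 91.7]
tool_rot: [-0.076, 0.997, -0.0, 0.001]
ft_force: [0.1, 0.4, 0.5]
grip_width: 85.5
```

Run:
```python
from seg import *
plan(507,-214,32,np.pi+.150)
p,im,cs=look("pics/w13.png",(32,))
```

```text
t 25.60 at [ 509.  -213.    91.7] psi -2.990 grip 85.5 | rot [-0.001  0.001  0.002] n 1 | shift in target frame [ 2.2 -0.7 59.7] n 2
(210, 234, 91, 75) 32 [ 547.535 -209.554   59.589   56.532   -1.42 ]
(203, 121, 102, 109) 32 [ 4.82382e+02 -2.19457e+02  6.82300e+01  5.97320e+01  1.50000e-01]
(0, 80, 28, 178) 32 [ 5.04525e+02 -3.65290e+02  1.12794e+02  1.75120e+01 -8.60000e-02]
```

View pics/w13.png

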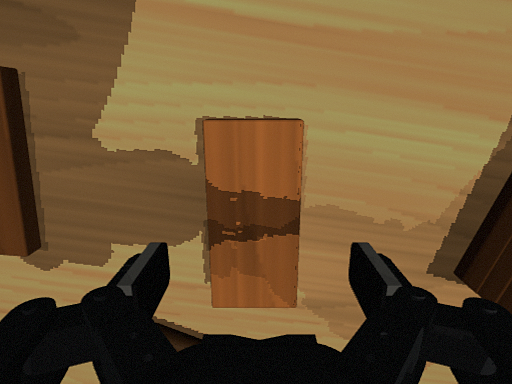

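```bash
cat >> seg.py <<'E'
def mid(p,cs,z):
    r=rect(p,np.concatenate([c for c in cs if 100<cv2.boundingRect(c)[0]<300]),z)
    print("board",np.round(r,3)); 
    a=r[4]+np.pi; x,y=np.array(r[:2])-0.95*np.array([np.sin(a),-np.cos(a)])
    return x,y,a
E
python3 - <<'E'
from seg import *
p=dict(np.load("pics/w13.npz")); im=np.ascontiguousarray(cv2.imread("pics/w13.png")[:,:,::-1])
m,cs=blobs(im,(8,150,70),(16,255,255),300)
x,y,a=mid(p,cs,32); plan(x,y,32,a)
E
```

```text
board [ 5.12061e+02 -2.14939e+02  1.28294e+02  5.97230e+01  1.51000e-01]
t 25.65 at [ 509.1 -213.1   91.7] psi -2.990 grip 85.3 | rot [-0.001  0.001  0.001] n 1 | shift in target frame [-2.7 -3.2 59.7] n 2
```

Request:
jog_arm --rows '[{"fingers":-1,"dx":-2.3,"dy":-3,"dz":25,"rx":0,"ry":0,"rz":0},{"fingers":-1,"dx":0,"dy":0,"dz":20,"rx":0,"ry":0,"rz":0},{"fingers":-1,"dx":0,"dy":0,"dz":10,"rx":0,"ry":0,"rz":0},{"fingers":-1,"dx":0,"dy":0,"dz":4,"rx":0,"ry":0,"rz":0},{"fingers":-1,"dx":0,"dy":0,"dz":0,"rx":0,"ry":0,"rz":0},{"fingers":-1,"dx":0,"dy":0,"dz":0,"rx":0,"ry":0,"rz":0},{"fingers":-1,"dx":0,"dy":0,"dz":0,"rx":0,"ry":0,"rz":0},{"fingers":-1,"dx":0,"dy":0,"dz":0,"rx":0,"ry":0,"rz":0},{"fingers":-1,"dx":0,"dy":0,"dz":0,"rx":0,"ry":0,"rz":0}]'

```text
time_s: 26.4
tcp_pos: [512.1, -216.9, 32.9]
tool_rot: [-0.075, 0.997, -0.0, 0.001]
ft_force: [1.1, 0.4, -0.6]
grip_width: 85.2
```

Request:
jog_arm --rows '[{"fingers":1,"dx":0,"dy":0,"dz":0,"rx":0,"ry":0,"rz":0},{"fingers":1,"dx":0,"dy":0,"dz":0,"rx":0,"ry":0,"rz":0},{"fingers":1,"dx":0,"dy":0,"dz":0,"rx":0,"ry":0,"rz":0},{"fingers":1,"dx":0,"dy":0,"dz":0,"rx":0,"ry":0,"rz":0},{"fingers":1,"dx":0,"dy":0,"dz":0,"rx":0,"ry":0,"rz":0}]'

```text
time_s: 26.82
tcp_pos: [511.7, -216.7, 32.6]
tool_rot: [-0.075, 0.997, -0.0, 0.001]
ft_force: [-1.0, -0.6, 4.9]
grip_width: 59.1
```

Request:
jog_arm --rows '[{"fingers":1,"dx":0,"dy":0,"dz":-10,"rx":0,"ry":0,"rz":0},{"fingers":1,"dx":0,"dy":0,"dz":-25,"rx":0,"ry":0,"rz":0},{"fingers":1,"dx":0,"dy":0,"dz":-35,"rx":0,"ry":0,"rz":0},{"fingers":1,"dx":0,"dy":0,"dz":-35,"rx":0,"ry":0,"rz":0},{"fingers":1,"dx":0,"dy":0,"dz":0,"rx":0,"ry":0,"rz":0.108},{"fingers":1,"dx":0,"dy":0,"dz":0,"rx":0,"ry":0,"rz":0.108},{"fingers":1,"dx":0,"dy":0,"dz":0,"rx":0,"ry":0,"rz":0.109},{"fingers":1,"dx":0,"dy":0,"dz":0,"rx":0,"ry":0,"rz":0}]'

```text
time_s: 27.48
tcp_pos: [511.2, -216.5, 137.5]
tool_rot: [0.088, 0.996, -0.0, 0.0]
ft_force: [-0.5, 0.1, -1.6]
grip_width: 59.2
```

```bash
cat >> seg.py <<'E'
F=np.array([484.8,-11.2]); FY=np.pi-.174
def place(off,z): # TCP goal for board centre at tool x=off
    t=F-off*np.array([np.cos(FY),np.sin(FY)]); plan(t[0],t[1],z,FY)
E
python3 - <<'E'
from seg import *
plan(484.8,-11.2,100,np.pi-.174)
heldedge("pics/w14.png")
E
```

```text
t 27.48 at [ 511.2 -216.5  137.5] psi 2.965 grip 59.2 | rot [-0.     0.001 -0.003] n 1 | shift in target frame [ 61.5 197.6  37.5] n 6
[182 182 181 183 182 182 181 182 182 182 183 182 184 182 162 169 176 178
 178 184 182  61  53  92 152 152 160 166 165 166]
rows 124.0 -0.0007905138339925618
far edge tool x [63.98802362  0.91725647  1.        ]
```

View pics/w14.png

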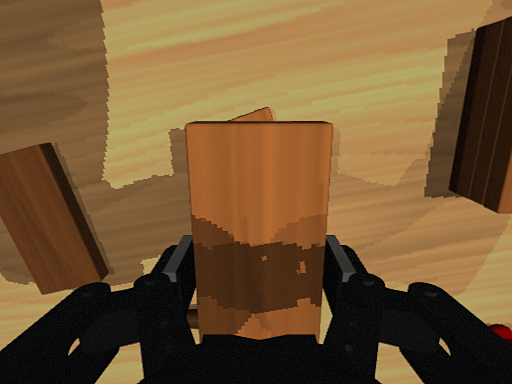

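Request:
jog_arm --rows '[{"fingers":1,"dx":10.3,"dy":32.9,"dz":0,"rx":0,"ry":0,"rz":-0.002},{"fingers":1,"dx":10.3,"dy":32.9,"dz":0,"rx":0,"ry":0,"rz":0},{"fingers":1,"dx":10.3,"dy":32.9,"dz":0,"rx":0,"ry":0,"rz":0},{"fingers":1,"dx":10.3,"dy":32.9,"dz":0,"rx":0,"ry":0,"rz":0},{"fingers":1,"dx":10.3,"dy":32.9,"dz":5,"rx":0,"ry":0,"rz":0},{"fingers":1,"dx":10.3,"dy":32.9,"dz":10,"rx":0,"ry":0,"rz":0},{"fingers":1,"dx":0,"dy":0,"dz":20,"rx":0,"ry":0,"rz":0},{"fingers":1,"dx":0,"dy":0,"dz":13,"rx":0,"ry":0,"rz":0},{"fingers":1,"dx":0,"dy":0,"dz":6,"rx":0,"ry":0,"rz":0},{"fingers":1,"dx":0,"dy":0,"dz":0,"rx":0,"ry":0,"rz":0},{"fingers":1,"dx":0,"dy":0,"dz":0,"rx":0,"ry":0,"rz":0},{"fingers":1,"dx":0,"dy":0,"dz":0,"rx":0,"ry":0,"rz":0},{"fingers":1,"dx":0,"dy":0,"dz":0,"rx":0,"ry":0,"rz":0},{"fingers":1,"dx":0,"dy":0,"dz":0,"rx":0,"ry":0,"rz":0},{"fingers":1,"dx":0,"dy":0,"dz":0,"rx":0,"ry":0,"rz":0},{"fingers":1,"dx":0,"dy":0,"dz":0,"rx":0,"ry":0,"rz":0}]'

```text
time_s: 28.87
tcp_pos: [484.9, -11.7, 83.4]
tool_rot: [0.087, 0.996, 0.0, 0.001]
ft_force: [0.5, -0.3, -1.0]
grip_width: 59.3
```

Run:
```python
from seg import *
place(-.6,76.8)
```

```text
t 28.87 at [484.9 -11.7  83.4] psi 2.968 grip 59.3 | rot [0.    0.001 0.001] n 1 | shift in target frame [0.7 0.4 6.6] n 1
```

Request:
jog_arm --rows '[{"fingers":1,"dx":0.3,"dy":0.2,"dz":4,"rx":0,"ry":0,"rz":0.001},{"fingers":1,"dx":0,"dy":0,"dz":2,"rx":0,"ry":0,"rz":0},{"fingers":1,"dx":0,"dy":0,"dz":0,"rx":0,"ry":0,"rz":0},{"fingers":1,"dx":0,"dy":0,"dz":0,"rx":0,"ry":0,"rz":0},{"fingers":1,"dx":0,"dy":0,"dz":0,"rx":0,"ry":0,"rz":0},{"fingers":1,"dx":0,"dy":0,"dz":0,"rx":0,"ry":0,"rz":0},{"fingers":1,"dx":0,"dy":0,"dz":0,"rx":0,"ry":0,"rz":0},{"fingers":1,"dx":0,"dy":0,"dz":0,"rx":0,"ry":0,"rz":0}]'

```text
time_s: 29.53
tcp_pos: [484.3, -11.2, 77.0]
tool_rot: [0.087, 0.996, -0.0, 0.0]
ft_force: [-0.1, -0.6, -0.9]
grip_width: 59.1
```

Run:
```python
from seg import *
place(-.6,76.8)
```

```text
t 29.53 at [484.3 -11.2  77. ] psi 2.968 grip 59.1 | rot [-0.     0.001  0.   ] n 1 | shift in target frame [0.1 0.1 0.2] n 1
```

Release, lift, look.

Request:
jog_arm --rows '[{"fingers":1,"dx":0,"dy":0,"dz":0.3,"rx":0,"ry":0,"rz":0},{"fingers":1,"dx":0,"dy":0,"dz":0,"rx":0,"ry":0,"rz":0},{"fingers":-1,"dx":0,"dy":0,"dz":0,"rx":0,"ry":0,"rz":0},{"fingers":-1,"dx":0,"dy":0,"dz":0,"rx":0,"ry":0,"rz":0},{"fingers":-1,"dx":0,"dy":0,"dz":0,"rx":0,"ry":0,"rz":0},{"fingers":-1,"dx":0,"dy":0,"dz":-20,"rx":0,"ry":0,"rz":0},{"fingers":-1,"dx":0,"dy":0,"dz":-40,"rx":0,"ry":0,"rz":0},{"fingers":-1,"dx":0,"dy":0,"dz":-40,"rx":0,"ry":0,"rz":0},{"fingers":-1,"dx":0,"dy":0,"dz":0,"rx":0,"ry":0,"rz":0},{"fingers":-1,"dx":0,"dy":0,"dz":0,"rx":0,"ry":0,"rz":0},{"fingers":-1,"dx":0,"dy":0,"dz":0,"rx":0,"ry":0,"rz":0},{"fingers":-1,"dx":0,"dy":0,"dz":0,"rx":0,"ry":0,"rz":0},{"fingers":-1,"dx":0,"dy":0,"dz":0,"rx":0,"ry":0,"rz":0}]'

```text
time_s: 30.62
tcp_pos: [482.9, -11.2, 175.2]
tool_rot: [0.087, 0.996, -0.0, -0.001]
ft_force: [-0.5, 0.8, -0.3]
grip_width: 85.5
```

Run:
```python
from seg import *
look("pics/w15.png",(76,))
plan(511.5,-216.4,70,np.pi+.150)
```

```text
(8, 177, 107, 127) 76 [ 4.91940e+02 -1.69055e+02  1.02151e+02  4.71120e+01  1.55000e-01]
(218, 117, 85, 161) 76 [ 4.84984e+02 -1.03240e+01  1.28713e+02  5.99440e+01 -1.71000e-01]
t 30.67 at [483.1 -11.2 175.3] psi 2.968 grip 85.2 | rot [-0.    -0.003 -0.324] n 3 | shift in target frame [   2.6 -207.2  105.3] n 6
```

View pics/w15.png

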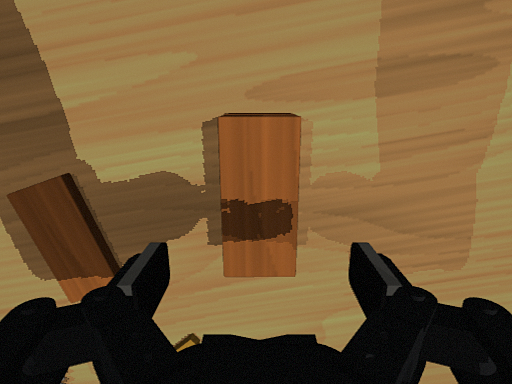

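Board 4 sits at (485.0, -10.3) as the others. Next: the lower board of stack 2.

Request:
jog_arm --rows '[{"fingers":-1,"dx":0,"dy":0,"dz":0,"rx":0,"ry":0,"rz":-0.108},{"fingers":-1,"dx":0,"dy":0,"dz":0,"rx":0,"ry":0,"rz":-0.108},{"fingers":-1,"dx":0,"dy":0,"dz":0,"rx":0,"ry":0,"rz":-0.108},{"fingers":-1,"dx":0.4,"dy":-34.5,"dz":0,"rx":0,"ry":0,"rz":0},{"fingers":-1,"dx":0.4,"dy":-34.5,"dz":5,"rx":0,"ry":0,"rz":0},{"fingers":-1,"dx":0.4,"dy":-34.5,"dz":20,"rx":0,"ry":0,"rz":0},{"fingers":-1,"dx":0.4,"dy":-34.5,"dz":20,"rx":0,"ry":0,"rz":0},{"fingers":-1,"dx":0.4,"dy":-34.5,"dz":20,"rx":0,"ry":0,"rz":0},{"fingers":-1,"dx":0.4,"dy":-34.5,"dz":20,"rx":0,"ry":0,"rz":0},{"fingers":-1,"dx":0,"dy":0,"dz":15,"rx":0,"ry":0,"rz":0},{"fingers":-1,"dx":0,"dy":0,"dz":0,"rx":0,"ry":0,"rz":0},{"fingers":-1,"dx":0,"dy":0,"dz":0,"rx":0,"ry":0,"rz":0},{"fingers":-1,"dx":0,"dy":0,"dz":0,"rx":0,"ry":0,"rz":0},{"fingers":-1,"dx":0,"dy":0,"dz":0,"rx":0,"ry":0,"rz":0},{"fingers":-1,"dx":0,"dy":0,"dz":0,"rx":0,"ry":0,"rz":0},{"fingers":-1,"dx":0,"dy":0,"dz":0,"rx":0,"ry":0,"rz":0}]'

```text
time_s: 32.0
tcp_pos: [513.6, -215.7, 77.8]
tool_rot: [-0.076, 0.997, -0.0, 0.001]
ft_force: [0.1, -0.0, 0.1]
grip_width: 85.5
```

Run:
```python
from seg import *
p,im,cs=look("pics/w16.png",(16,))
x,y,a=mid(p,cs,16); plan(x,y,16.3,a)
```

```text
(214, 232, 90, 72) 16 [ 550.223 -209.781   59.541   54.53    -1.418]
(0, 171, 17, 91) 16 [ 5.38628e+02 -3.75802e+02  6.34790e+01  1.05380e+01 -8.60000e-02]
(208, 115, 101, 115) 16 [ 4.85487e+02 -2.19974e+02  7.20580e+01  6.00590e+01  1.40000e-01]
board [ 5.13331e+02 -2.15555e+02  1.29202e+02  5.97180e+01  1.53000e-01]
t 32.05 at [ 513.5 -215.8   77.7] psi -2.990 grip 85.6 | rot [-0.001  0.002 -0.002] n 1 | shift in target frame [ 0.1 -0.7 61.4] n 2
```

View pics/w16.png

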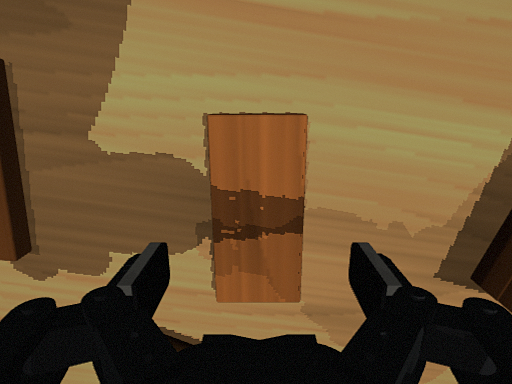

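Request:
jog_arm --rows '[{"fingers":-1,"dx":0.2,"dy":-0.6,"dz":25,"rx":0,"ry":0,"rz":-0.002},{"fingers":-1,"dx":0,"dy":0,"dz":20,"rx":0,"ry":0,"rz":0},{"fingers":-1,"dx":0,"dy":0,"dz":10,"rx":0,"ry":0,"rz":0},{"fingers":-1,"dx":0,"dy":0,"dz":5,"rx":0,"ry":0,"rz":0},{"fingers":-1,"dx":0,"dy":0,"dz":0,"rx":0,"ry":0,"rz":0},{"fingers":-1,"dx":0,"dy":0,"dz":0,"rx":0,"ry":0,"rz":0},{"fingers":-1,"dx":0,"dy":0,"dz":0,"rx":0,"ry":0,"rz":0},{"fingers":-1,"dx":0,"dy":0,"dz":0,"rx":0,"ry":0,"rz":0},{"fingers":-1,"dx":0,"dy":0,"dz":0,"rx":0,"ry":0,"rz":0}]'

```text
time_s: 32.8
tcp_pos: [513.5, -217.2, 17.6]
tool_rot: [-0.076, 0.997, -0.0, 0.001]
ft_force: [-0.4, 0.1, -0.3]
grip_width: 85.5
```

Request:
jog_arm --rows '[{"fingers":1,"dx":0,"dy":0,"dz":0,"rx":0,"ry":0,"rz":0},{"fingers":1,"dx":0,"dy":0,"dz":0,"rx":0,"ry":0,"rz":0},{"fingers":1,"dx":0,"dy":0,"dz":0,"rx":0,"ry":0,"rz":0},{"fingers":1,"dx":0,"dy":0,"dz":0,"rx":0,"ry":0,"rz":0},{"fingers":1,"dx":0,"dy":0,"dz":0,"rx":0,"ry":0,"rz":0}]'

```text
time_s: 33.22
tcp_pos: [513.1, -217.0, 17.3]
tool_rot: [-0.076, 0.997, -0.0, 0.001]
ft_force: [-1.3, 0.3, 6.4]
grip_width: 58.9
```

Request:
jog_arm --rows '[{"fingers":1,"dx":0,"dy":0,"dz":-15,"rx":0,"ry":0,"rz":0},{"fingers":1,"dx":0,"dy":0,"dz":-30,"rx":0,"ry":0,"rz":0},{"fingers":1,"dx":0,"dy":0,"dz":-30,"rx":0,"ry":0,"rz":0},{"fingers":1,"dx":0,"dy":0,"dz":-35,"rx":0,"ry":0,"rz":0},{"fingers":1,"dx":0,"dy":0,"dz":-20,"rx":0,"ry":0,"rz":0.108},{"fingers":1,"dx":0,"dy":0,"dz":0,"rx":0,"ry":0,"rz":0.108},{"fingers":1,"dx":0,"dy":0,"dz":0,"rx":0,"ry":0,"rz":0.108},{"fingers":1,"dx":0,"dy":0,"dz":0,"rx":0,"ry":0,"rz":0}]'

```text
time_s: 33.88
tcp_pos: [512.7, -216.9, 146.9]
tool_rot: [0.087, 0.996, -0.0, 0.0]
ft_force: [0.4, 0.4, -1.9]
grip_width: 58.8
```

Run:
```python
from seg import *
plan(484.8,-11.2,100,np.pi-.174)
heldedge("pics/w17.png")
```

```text
t 33.88 at [ 512.7 -216.9  146.9] psi 2.968 grip 58.8 | rot [-0.     0.001  0.   ] n 1 | shift in target frame [ 63.1 197.7  46.9] n 6
[183 182 184 183 183 183 182 183 183 183 184 182 184 183 184 183 183 184
 187 187 120  40  74 145 151 159 168 165 166 166]
rows 124.0 -3.8723255639417125e-16
far edge tool x [63.98595689  0.90850599  1.        ]
```

View pics/w17.png

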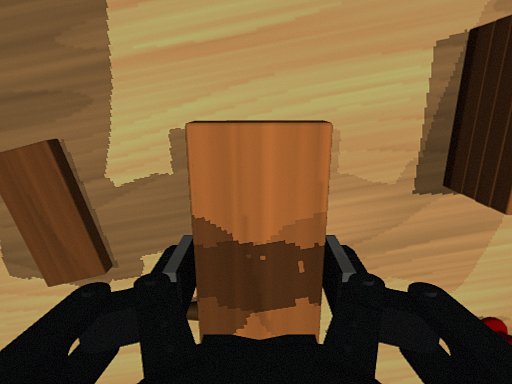

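Request:
jog_arm --rows '[{"fingers":1,"dx":10.6,"dy":33,"dz":0,"rx":0,"ry":0,"rz":0},{"fingers":1,"dx":10.6,"dy":33,"dz":0,"rx":0,"ry":0,"rz":0},{"fingers":1,"dx":10.6,"dy":33,"dz":0,"rx":0,"ry":0,"rz":0},{"fingers":1,"dx":10.6,"dy":33,"dz":0,"rx":0,"ry":0,"rz":0},{"fingers":1,"dx":10.6,"dy":33,"dz":5,"rx":0,"ry":0,"rz":0},{"fingers":1,"dx":10.5,"dy":33,"dz":10,"rx":0,"ry":0,"rz":0},{"fingers":1,"dx":0,"dy":0,"dz":15,"rx":0,"ry":0,"rz":0},{"fingers":1,"dx":0,"dy":0,"dz":12,"rx":0,"ry":0,"rz":0},{"fingers":1,"dx":0,"dy":0,"dz":5,"rx":0,"ry":0,"rz":0},{"fingers":1,"dx":0,"dy":0,"dz":0,"rx":0,"ry":0,"rz":0},{"fingers":1,"dx":0,"dy":0,"dz":0,"rx":0,"ry":0,"rz":0},{"fingers":1,"dx":0,"dy":0,"dz":0,"rx":0,"ry":0,"rz":0},{"fingers":1,"dx":0,"dy":0,"dz":0,"rx":0,"ry":0,"rz":0},{"fingers":1,"dx":0,"dy":0,"dz":0,"rx":0,"ry":0,"rz":0},{"fingers":1,"dx":0,"dy":0,"dz":0,"rx":0,"ry":0,"rz":0},{"fingers":1,"dx":0,"dy":0,"dz":0,"rx":0,"ry":0,"rz":0}]'

```text
time_s: 35.27
tcp_pos: [484.3, -11.1, 100.0]
tool_rot: [0.086, 0.996, 0.0, 0.001]
ft_force: [-0.6, -0.6, -1.7]
grip_width: 59.4
```

Run:
```python
from seg import *
place(-.3,93.5)
```

```text
t 35.27 at [484.3 -11.1 100. ] psi 2.969 grip 59.4 | rot [0.    0.001 0.002] n 1 | shift in target frame [-0.2 -0.   6.5] n 1
```

Request:
jog_arm --rows '[{"fingers":1,"dx":-0.4,"dy":0,"dz":4,"rx":0,"ry":0,"rz":0.001},{"fingers":1,"dx":0,"dy":0,"dz":2.2,"rx":0,"ry":0,"rz":0},{"fingers":1,"dx":0,"dy":0,"dz":0,"rx":0,"ry":0,"rz":0},{"fingers":1,"dx":0,"dy":0,"dz":0,"rx":0,"ry":0,"rz":0},{"fingers":1,"dx":0,"dy":0,"dz":0,"rx":0,"ry":0,"rz":0},{"fingers":1,"dx":0,"dy":0,"dz":0,"rx":0,"ry":0,"rz":0},{"fingers":1,"dx":0,"dy":0,"dz":0,"rx":0,"ry":0,"rz":0},{"fingers":1,"dx":0,"dy":0,"dz":0,"rx":0,"ry":0,"rz":0}]'

```text
time_s: 35.93
tcp_pos: [484.3, -11.0, 93.4]
tool_rot: [0.086, 0.996, -0.0, 0.0]
ft_force: [0.0, 0.4, -1.3]
grip_width: 59.1
```

Run:
```python
from seg import *
place(-.3,93.5)
```

```text
t 35.93 at [484.3 -11.   93.4] psi 2.969 grip 59.1 | rot [-0.     0.     0.001] n 1 | shift in target frame [-0.2 -0.1 -0.1] n 1
```

Request:
jog_arm --rows '[{"fingers":1,"dx":0,"dy":0,"dz":0.6,"rx":0,"ry":0,"rz":0},{"fingers":1,"dx":0,"dy":0,"dz":0,"rx":0,"ry":0,"rz":0},{"fingers":1,"dx":0,"dy":0,"dz":0,"rx":0,"ry":0,"rz":0},{"fingers":-1,"dx":0,"dy":0,"dz":0,"rx":0,"ry":0,"rz":0},{"fingers":-1,"dx":0,"dy":0,"dz":0,"rx":0,"ry":0,"rz":0},{"fingers":-1,"dx":0,"dy":0,"dz":0,"rx":0,"ry":0,"rz":0},{"fingers":-1,"dx":0,"dy":0,"dz":-20,"rx":0,"ry":0,"rz":0},{"fingers":-1,"dx":0,"dy":0,"dz":-40,"rx":0,"ry":0,"rz":0},{"fingers":-1,"dx":0,"dy":0,"dz":-40,"rx":0,"ry":0,"rz":0},{"fingers":-1,"dx":0,"dy":0,"dz":0,"rx":0,"ry":0,"rz":0},{"fingers":-1,"dx":0,"dy":0,"dz":0,"rx":0,"ry":0,"rz":0},{"fingers":-1,"dx":0,"dy":0,"dz":0,"rx":0,"ry":0,"rz":0},{"fingers":-1,"dx":0,"dy":0,"dz":0,"rx":0,"ry":0,"rz":0}]'

```text
time_s: 37.02
tcp_pos: [483.3, -11.0, 191.5]
tool_rot: [0.086, 0.996, -0.0, -0.001]
ft_force: [0.2, -0.8, 0.0]
grip_width: 85.5
```

Run:
```python
from seg import *
look("pics/w18.png",(92,))
plan(506.5,-408,70,np.pi+.075)
```

```text
(218, 117, 84, 161) 92 [ 4.85448e+02 -1.01590e+01  1.28730e+02  5.99160e+01 -1.73000e-01]
t 37.07 at [483.1 -11.  191.3] psi 2.969 grip 85.8 | rot [-0.    -0.003 -0.248] n 3 | shift in target frame [   6.4 -397.7  121.3] n 11
```

View pics/w18.png

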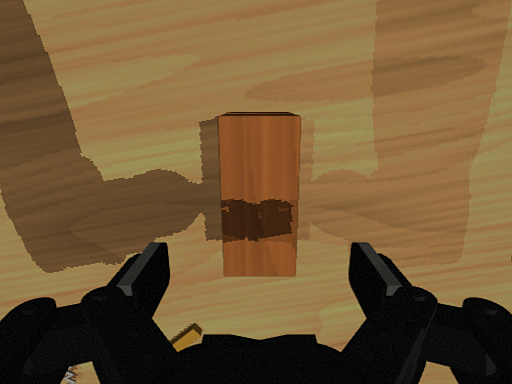

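Request:
jog_arm --rows '[{"fingers":-1,"dx":0,"dy":0,"dz":0,"rx":0,"ry":0,"rz":-0.083},{"fingers":-1,"dx":0,"dy":0,"dz":0,"rx":0,"ry":0,"rz":-0.083},{"fingers":-1,"dx":0,"dy":0,"dz":0,"rx":0,"ry":0,"rz":-0.083},{"fingers":-1,"dx":0.5,"dy":-33.2,"dz":0,"rx":0,"ry":0,"rz":0},{"fingers":-1,"dx":0.5,"dy":-33.2,"dz":0,"rx":0,"ry":0,"rz":0},{"fingers":-1,"dx":0.5,"dy":-33.2,"dz":0,"rx":0,"ry":0,"rz":0},{"fingers":-1,"dx":0.5,"dy":-33.2,"dz":10,"rx":0,"ry":0,"rz":0},{"fingers":-1,"dx":0.5,"dy":-33.2,"dz":10,"rx":0,"ry":0,"rz":0},{"fingers":-1,"dx":0.5,"dy":-33.1,"dz":10,"rx":0,"ry":0,"rz":0},{"fingers":-1,"dx":0.5,"dy":-33.1,"dz":15,"rx":0,"ry":0,"rz":0},{"fingers":-1,"dx":0.5,"dy":-33.1,"dz":15,"rx":0,"ry":0,"rz":0},{"fingers":-1,"dx":0.5,"dy":-33.1,"dz":15,"rx":0,"ry":0,"rz":0},{"fingers":-1,"dx":0.5,"dy":-33.1,"dz":15,"rx":0,"ry":0,"rz":0},{"fingers":-1,"dx":0.5,"dy":-33.1,"dz":15,"rx":0,"ry":0,"rz":0},{"fingers":-1,"dx":0.5,"dy":-33.1,"dz":15,"rx":0,"ry":0,"rz":0},{"fingers":-1,"dx":0,"dy":0,"dz":0,"rx":0,"ry":0,"rz":0},{"fingers":-1,"dx":0,"dy":0,"dz":0,"rx":0,"ry":0,"rz":0},{"fingers":-1,"dx":0,"dy":0,"dz":0,"rx":0,"ry":0,"rz":0},{"fingers":-1,"dx":0,"dy":0,"dz":0,"rx":0,"ry":0,"rz":0},{"fingers":-1,"dx":0,"dy":0,"dz":0,"rx":0,"ry":0,"rz":0}]'

```text
time_s: 38.73
tcp_pos: [508.9, -406.7, 73.4]
tool_rot: [-0.039, 0.999, 0.0, 0.0]
ft_force: [0.4, -1.0, 1.1]
grip_width: 85.6
```

Run:
```python
from seg import *
p,im,cs=look("pics/w19.png",(16,))
x,y,a=mid(p,cs,16); plan(x,y,16.3,a)
```

```text
(212, 230, 91, 76) 16 [ 543.318 -405.122   59.614   56.131   -1.495]
(206, 113, 103, 116) 16 [ 4.78618e+02 -4.09703e+02  7.10680e+01  5.96410e+01  6.90000e-02]
board [ 5.07325e+02 -4.07703e+02  1.28664e+02  5.96550e+01  7.00000e-02]
t 38.78 at [ 509.1 -406.9   73.7] psi -3.064 grip 85.2 | rot [-0.     0.001  0.008] n 1 | shift in target frame [ 1.8 -1.7 57.4] n 2
```

View pics/w19.png

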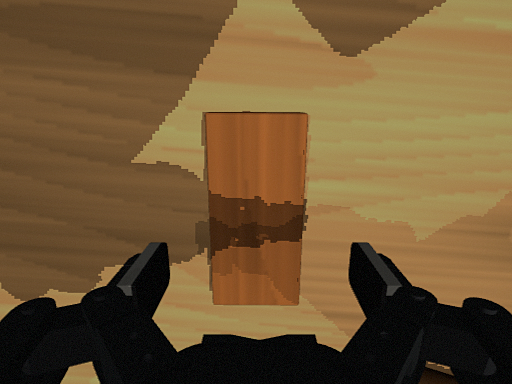

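Request:
jog_arm --rows '[{"fingers":-1,"dx":1.6,"dy":-1.5,"dz":20,"rx":0,"ry":0,"rz":0.007},{"fingers":-1,"dx":0,"dy":0,"dz":20,"rx":0,"ry":0,"rz":0},{"fingers":-1,"dx":0,"dy":0,"dz":10,"rx":0,"ry":0,"rz":0},{"fingers":-1,"dx":0,"dy":0,"dz":6.5,"rx":0,"ry":0,"rz":0},{"fingers":-1,"dx":0,"dy":0,"dz":0,"rx":0,"ry":0,"rz":0},{"fingers":-1,"dx":0,"dy":0,"dz":0,"rx":0,"ry":0,"rz":0},{"fingers":-1,"dx":0,"dy":0,"dz":0,"rx":0,"ry":0,"rz":0},{"fingers":-1,"dx":0,"dy":0,"dz":0,"rx":0,"ry":0,"rz":0},{"fingers":-1,"dx":0,"dy":0,"dz":0,"rx":0,"ry":0,"rz":0}]'

```text
time_s: 39.53
tcp_pos: [507.9, -410.1, 17.4]
tool_rot: [-0.034, 0.999, -0.001, 0.001]
ft_force: [0.3, -0.6, -0.4]
grip_width: 85.5
```

Request:
jog_arm --rows '[{"fingers":1,"dx":0,"dy":0,"dz":0,"rx":0,"ry":0,"rz":0},{"fingers":1,"dx":0,"dy":0,"dz":0,"rx":0,"ry":0,"rz":0},{"fingers":1,"dx":0,"dy":0,"dz":0,"rx":0,"ry":0,"rz":0},{"fingers":1,"dx":0,"dy":0,"dz":0,"rx":0,"ry":0,"rz":0},{"fingers":1,"dx":0,"dy":0,"dz":0,"rx":0,"ry":0,"rz":0}]'

```text
time_s: 39.95
tcp_pos: [507.6, -409.9, 17.0]
tool_rot: [-0.034, 0.999, -0.0, 0.001]
ft_force: [0.2, 0.3, 4.7]
grip_width: 59.0
```

Request:
jog_arm --rows '[{"fingers":1,"dx":0,"dy":0,"dz":-15,"rx":0,"ry":0,"rz":0},{"fingers":1,"dx":0,"dy":0,"dz":-30,"rx":0,"ry":0,"rz":0},{"fingers":1,"dx":0,"dy":0,"dz":-35,"rx":0,"ry":0,"rz":0},{"fingers":1,"dx":0,"dy":0,"dz":-35,"rx":0,"ry":0,"rz":0},{"fingers":1,"dx":0,"dy":0,"dz":-30,"rx":0,"ry":0,"rz":0.08},{"fingers":1,"dx":0,"dy":0,"dz":0,"rx":0,"ry":0,"rz":0.08},{"fingers":1,"dx":0,"dy":0,"dz":0,"rx":0,"ry":0,"rz":0.08},{"fingers":1,"dx":0,"dy":0,"dz":0,"rx":0,"ry":0,"rz":0}]'

```text
time_s: 40.62
tcp_pos: [507.2, -409.6, 161.9]
tool_rot: [0.086, 0.996, -0.0, 0.001]
ft_force: [-0.4, 0.2, -1.2]
grip_width: 58.8
```

Run:
```python
from seg import *
plan(484.8,-11.2,120,np.pi-.174)
heldedge("pics/w20.png")
```

```text
t 40.62 at [ 507.2 -409.6  161.9] psi 2.969 grip 58.8 | rot [-0.     0.001  0.002] n 1 | shift in target frame [ 91.  388.5  41.9] n 11
[191 190 191 190 192 190 190 191 192 192 190 191 190 192 190 191 190 192
 196 194  74  57 106 161 160 170 176 174 173 173]
rows 123.0 -5.800901077595644e-16
far edge tool x [64.3763705   0.93312777  1.        ]
```

View pics/w20.png

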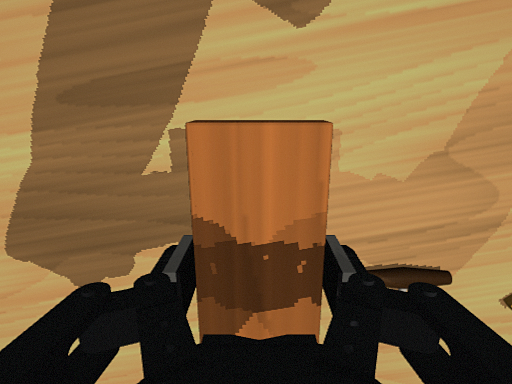

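Request:
jog_arm --rows '[{"fingers":1,"dx":7.6,"dy":32.4,"dz":0,"rx":0,"ry":0,"rz":0.002},{"fingers":1,"dx":7.6,"dy":32.4,"dz":0,"rx":0,"ry":0,"rz":0},{"fingers":1,"dx":7.6,"dy":32.4,"dz":0,"rx":0,"ry":0,"rz":0},{"fingers":1,"dx":7.6,"dy":32.4,"dz":0,"rx":0,"ry":0,"rz":0},{"fingers":1,"dx":7.6,"dy":32.4,"dz":0,"rx":0,"ry":0,"rz":0},{"fingers":1,"dx":7.6,"dy":32.4,"dz":0,"rx":0,"ry":0,"rz":0},{"fingers":1,"dx":7.6,"dy":32.4,"dz":0,"rx":0,"ry":0,"rz":0},{"fingers":1,"dx":7.6,"dy":32.4,"dz":0,"rx":0,"ry":0,"rz":0},{"fingers":1,"dx":7.6,"dy":32.4,"dz":0,"rx":0,"ry":0,"rz":0},{"fingers":1,"dx":7.6,"dy":32.4,"dz":0,"rx":0,"ry":0,"rz":0},{"fingers":1,"dx":7.6,"dy":32.4,"dz":0,"rx":0,"ry":0,"rz":0},{"fingers":1,"dx":7.6,"dy":32.1,"dz":5,"rx":0,"ry":0,"rz":0},{"fingers":1,"dx":0,"dy":0,"dz":15,"rx":0,"ry":0,"rz":0},{"fingers":1,"dx":0,"dy":0,"dz":15,"rx":0,"ry":0,"rz":0},{"fingers":1,"dx":0,"dy":0,"dz":8,"rx":0,"ry":0,"rz":0},{"fingers":1,"dx":0,"dy":0,"dz":0,"rx":0,"ry":0,"rz":0},{"fingers":1,"dx":0,"dy":0,"dz":0,"rx":0,"ry":0,"rz":0},{"fingers":1,"dx":0,"dy":0,"dz":0,"rx":0,"ry":0,"rz":0},{"fingers":1,"dx":0,"dy":0,"dz":0,"rx":0,"ry":0,"rz":0},{"fingers":1,"dx":0,"dy":0,"dz":0,"rx":0,"ry":0,"rz":0}]'

```text
time_s: 42.33
tcp_pos: [484.8, -11.6, 119.1]
tool_rot: [0.087, 0.996, 0.0, 0.001]
ft_force: [-0.5, -0.0, -0.7]
grip_width: 58.9
```

Run:
```python
from seg import *
place(-.1,109.3)
```

```text
t 42.33 at [484.8 -11.6 119.1] psi 2.968 grip 58.9 | rot [0.    0.002 0.   ] n 1 | shift in target frame [0.2 0.4 9.8] n 1
```

Request:
jog_arm --rows '[{"fingers":1,"dx":0,"dy":0.3,"dz":5,"rx":0,"ry":0,"rz":0},{"fingers":1,"dx":0,"dy":0,"dz":3.7,"rx":0,"ry":0,"rz":0},{"fingers":1,"dx":0,"dy":0,"dz":0,"rx":0,"ry":0,"rz":0},{"fingers":1,"dx":0,"dy":0,"dz":0,"rx":0,"ry":0,"rz":0},{"fingers":1,"dx":0,"dy":0,"dz":0,"rx":0,"ry":0,"rz":0},{"fingers":1,"dx":0,"dy":0,"dz":0,"rx":0,"ry":0,"rz":0},{"fingers":1,"dx":0,"dy":0,"dz":0,"rx":0,"ry":0,"rz":0},{"fingers":1,"dx":0,"dy":0,"dz":0,"rx":0,"ry":0,"rz":0}]'

```text
time_s: 43.0
tcp_pos: [484.2, -10.9, 109.7]
tool_rot: [0.086, 0.996, -0.0, 0.0]
ft_force: [-0.1, 0.6, -0.6]
grip_width: 58.8
```

Run:
```python
from seg import *
place(-.1,109.3)
```

```text
t 43.00 at [484.2 -10.9 109.7] psi 2.969 grip 58.8 | rot [-0.     0.001  0.001] n 1 | shift in target frame [-0.5 -0.2  0.4] n 1
```

Request:
jog_arm --rows '[{"fingers":1,"dx":-0.3,"dy":-0.1,"dz":0.5,"rx":0,"ry":0,"rz":0.001},{"fingers":1,"dx":0,"dy":0,"dz":0,"rx":0,"ry":0,"rz":0},{"fingers":1,"dx":0,"dy":0,"dz":0,"rx":0,"ry":0,"rz":0},{"fingers":-1,"dx":0,"dy":0,"dz":0,"rx":0,"ry":0,"rz":0},{"fingers":-1,"dx":0,"dy":0,"dz":0,"rx":0,"ry":0,"rz":0},{"fingers":-1,"dx":0,"dy":0,"dz":0,"rx":0,"ry":0,"rz":0},{"fingers":-1,"dx":0,"dy":0,"dz":-20,"rx":0,"ry":0,"rz":0},{"fingers":-1,"dx":0,"dy":0,"dz":-40,"rx":0,"ry":0,"rz":0},{"fingers":-1,"dx":0,"dy":0,"dz":-40,"rx":0,"ry":0,"rz":0},{"fingers":-1,"dx":0,"dy":0,"dz":0,"rx":0,"ry":0,"rz":0},{"fingers":-1,"dx":0,"dy":0,"dz":0,"rx":0,"ry":0,"rz":0},{"fingers":-1,"dx":0,"dy":0,"dz":0,"rx":0,"ry":0,"rz":0},{"fingers":-1,"dx":0,"dy":0,"dz":0,"rx":0,"ry":0,"rz":0}]'

```text
time_s: 44.08
tcp_pos: [483.3, -11.0, 208.0]
tool_rot: [0.087, 0.996, -0.0, -0.001]
ft_force: [-0.8, -0.2, -0.5]
grip_width: 85.4
```

Run:
```python
from seg import *
look("pics/w21.png",(108,))
cv2.imwrite("pics/s21.png",env.camera("scene")[:,:,::-1])
im=env.camera("top"); p=env.camera_params("top"); cv2.imwrite("pics/t21.png",im[:,:,::-1])
m,cs=blobs(im,(19,168,85),(24,255,200),25)
for c in cs:
    M=cv2.boundingRect(c)
    if 140<M[1]<260 and M[0]<400: print("brass",M,np.round(rect(p,c,12),3))
```

```text
(218, 116, 85, 161) 108 [ 4.84913e+02 -1.01100e+01  1.28727e+02  5.99380e+01 -1.75000e-01]
brass (127, 218, 10, 11) [ 4.93537e+02  4.28556e+02  3.41900e+01  2.98390e+01 -1.67000e-01]
brass (215, 168, 16, 10) [667.654 115.124  60.142  14.277   1.092]
brass (289, 166, 15, 11) [ 669.855 -143.178   59.454   15.706   -1.013]
```

View pics/w21.png

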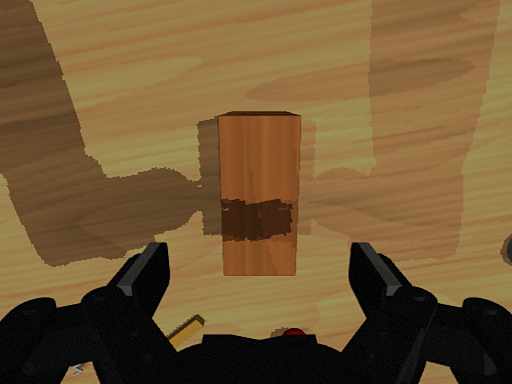

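View pics/s21.png

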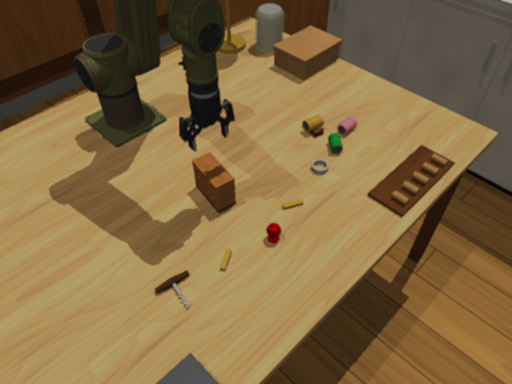

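View pics/t21.png

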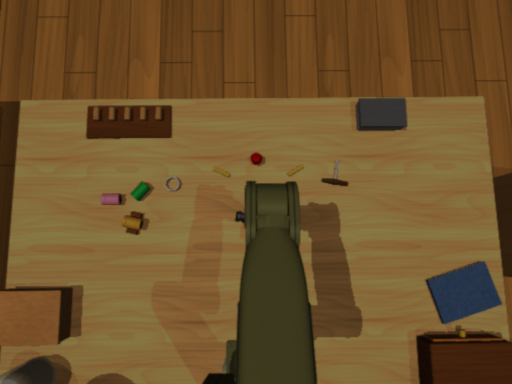

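Run:
```python
from seg import *
plan(673,-143.5,110,2.129)
```

```text
t 44.23 at [483.4 -11.  207.8] psi 2.968 grip 85.2 | rot [-0.001 -0.002  0.839] n 7 | shift in target frame [-212.8   90.7   97.8] n 7
```

Request:
jog_arm --rows '[{"fingers":-1,"dx":0,"dy":0,"dz":0,"rx":0,"ry":0,"rz":0.12},{"fingers":-1,"dx":0,"dy":0,"dz":0,"rx":0,"ry":0,"rz":0.12},{"fingers":-1,"dx":0,"dy":0,"dz":0,"rx":0,"ry":0,"rz":0.12},{"fingers":-1,"dx":0,"dy":0,"dz":0,"rx":0,"ry":0,"rz":0.12},{"fingers":-1,"dx":0,"dy":0,"dz":0,"rx":0,"ry":0,"rz":0.12},{"fingers":-1,"dx":0,"dy":0,"dz":0,"rx":0,"ry":0,"rz":0.12},{"fingers":-1,"dx":0,"dy":0,"dz":0,"rx":0,"ry":0,"rz":0.12},{"fingers":-1,"dx":-30.4,"dy":13,"dz":0,"rx":0,"ry":0,"rz":0},{"fingers":-1,"dx":-30.4,"dy":13,"dz":0,"rx":0,"ry":0,"rz":0},{"fingers":-1,"dx":-30.4,"dy":13,"dz":0,"rx":0,"ry":0,"rz":0},{"fingers":-1,"dx":-30.4,"dy":13,"dz":10,"rx":0,"ry":0,"rz":0},{"fingers":-1,"dx":-30.4,"dy":13,"dz":20,"rx":0,"ry":0,"rz":0},{"fingers":-1,"dx":-30.4,"dy":13,"dz":20,"rx":0,"ry":0,"rz":0},{"fingers":-1,"dx":-30.4,"dy":13,"dz":20,"rx":0,"ry":0,"rz":0},{"fingers":-1,"dx":0,"dy":0,"dz":20,"rx":0,"ry":0,"rz":0},{"fingers":-1,"dx":0,"dy":0,"dz":8,"rx":0,"ry":0,"rz":0},{"fingers":-1,"dx":0,"dy":0,"dz":0,"rx":0,"ry":0,"rz":0},{"fingers":-1,"dx":0,"dy":0,"dz":0,"rx":0,"ry":0,"rz":0},{"fingers":-1,"dx":0,"dy":0,"dz":0,"rx":0,"ry":0,"rz":0},{"fingers":-1,"dx":0,"dy":0,"dz":0,"rx":0,"ry":0,"rz":0}]'

```text
time_s: 45.9
tcp_pos: [674.6, -143.2, 113.4]
tool_rot: [0.485, 0.874, 0.0, 0.002]
ft_force: [-0.2, 0.4, 0.0]
grip_width: 85.3
```

Request:
jog_arm --rows '[{"fingers":-1,"dx":0,"dy":0,"dz":0,"rx":0,"ry":0,"rz":0},{"fingers":-1,"dx":0,"dy":0,"dz":0,"rx":0,"ry":0,"rz":0},{"fingers":-1,"dx":0,"dy":0,"dz":0,"rx":0,"ry":0,"rz":0},{"fingers":-1,"dx":0,"dy":0,"dz":0,"rx":0,"ry":0,"rz":0}]'

```text
time_s: 46.23
tcp_pos: [674.3, -143.5, 111.9]
tool_rot: [0.485, 0.874, 0.0, 0.001]
ft_force: [0.6, -0.2, 0.1]
grip_width: 85.6
```

Run:
```python
from seg import *
plan(673,-143.5,20.5,2.129)
look("pics/w22.png",(12,),(19,168,100),(26,255,255))
```

```text
t 46.23 at [ 674.3 -143.5  111.9] psi 2.128 grip 85.6 | rot [ 0.001  0.001 -0.001] n 1 | shift in target frame [ 0.7 -1.1 91.4] n 3
(253, 162, 19, 74) 12 [ 675.565 -142.601   58.917   13.282   -1.032]
```

View pics/w22.png

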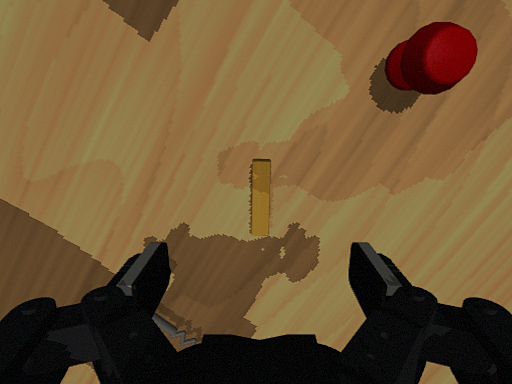

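Run:
```python
from seg import *
o=env.get_obs(); zt=o["tcp_pos"][2]-8
print(held([(155,315),(165,330),(195,343),(262,199)],zt))
```

```text
[[-107.17600336  -91.94938458  103.71461774]
 [-123.04563166  -84.5598101   103.71461774]
 [-137.24877452  -58.60560376  103.71461774]
 [  -0.23421148    1.9670451   103.71461774]]
```

Request:
jog_arm --rows '[{"fingers":0,"dx":0.1,"dy":0.5,"dz":25,"rx":0,"ry":0,"rz":0.018},{"fingers":0,"dx":0,"dy":0,"dz":25,"rx":0,"ry":0,"rz":0},{"fingers":0,"dx":0,"dy":0,"dz":20,"rx":0,"ry":0,"rz":0},{"fingers":0,"dx":0,"dy":0,"dz":10,"rx":0,"ry":0,"rz":0},{"fingers":0,"dx":0,"dy":0,"dz":5,"rx":0,"ry":0,"rz":0},{"fingers":0,"dx":0,"dy":0,"dz":0,"rx":0,"ry":0,"rz":0},{"fingers":0,"dx":0,"dy":0,"dz":0,"rx":0,"ry":0,"rz":0},{"fingers":0,"dx":0,"dy":0,"dz":0,"rx":0,"ry":0,"rz":0},{"fingers":0,"dx":0,"dy":0,"dz":0,"rx":0,"ry":0,"rz":0},{"fingers":0,"dx":0,"dy":0,"dz":0,"rx":0,"ry":0,"rz":0},{"fingers":0,"dx":0,"dy":0,"dz":0,"rx":0,"ry":0,"rz":0}]'

```text
time_s: 47.2
tcp_pos: [675.2, -143.4, 27.2]
tool_rot: [0.493, 0.87, 0.0, 0.001]
ft_force: [-0.8, -0.1, 0.2]
grip_width: 43.1
```

Run:
```python
from seg import *
plan(674.75,-143.1,20.5,2.110)
look("pics/w23.png",(12,),(19,168,100),(26,255,255))
```

```text
t 47.20 at [ 675.2 -143.4   27.2] psi 2.110 grip 43.1 | rot [ 0.001  0.001 -0.   ] n 1 | shift in target frame [ 0.5 -0.2  6.7] n 1
(247, 195, 28, 74) 12 [ 670.136 -133.924   38.982   13.116   -1.025]
```

View pics/w23.png

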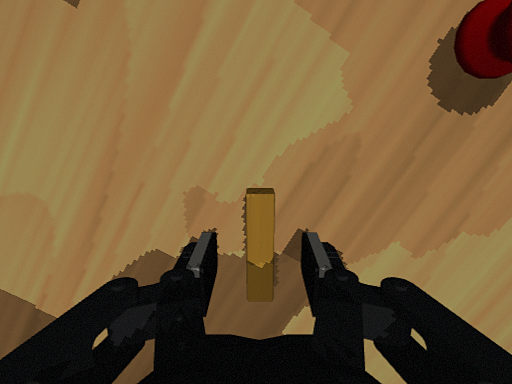

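Request:
jog_arm --rows '[{"fingers":0,"dx":0.2,"dy":0,"dz":4,"rx":0,"ry":0,"rz":0},{"fingers":0,"dx":0,"dy":0,"dz":2,"rx":0,"ry":0,"rz":0},{"fingers":0,"dx":0,"dy":0,"dz":0,"rx":0,"ry":0,"rz":0},{"fingers":0,"dx":0,"dy":0,"dz":0,"rx":0,"ry":0,"rz":0},{"fingers":0,"dx":0,"dy":0,"dz":0,"rx":0,"ry":0,"rz":0},{"fingers":0,"dx":0,"dy":0,"dz":0,"rx":0,"ry":0,"rz":0}]'

```text
time_s: 47.75
tcp_pos: [674.6, -143.1, 20.3]
tool_rot: [0.493, 0.87, 0.0, 0.0]
ft_force: [-0.2, 1.8, -0.2]
grip_width: 43.3
```

Request:
jog_arm --rows '[{"fingers":1,"dx":0,"dy":0,"dz":0,"rx":0,"ry":0,"rz":0},{"fingers":1,"dx":0,"dy":0,"dz":0,"rx":0,"ry":0,"rz":0},{"fingers":1,"dx":0,"dy":0,"dz":0,"rx":0,"ry":0,"rz":0},{"fingers":1,"dx":0,"dy":0,"dz":0,"rx":0,"ry":0,"rz":0},{"fingers":1,"dx":0,"dy":0,"dz":0,"rx":0,"ry":0,"rz":0}]'

```text
time_s: 48.17
tcp_pos: [674.8, -143.2, 20.6]
tool_rot: [0.493, 0.87, 0.0, 0.001]
ft_force: [-0.3, -0.5, 1.1]
grip_width: 12.5
```

Request:
jog_arm --rows '[{"fingers":1,"dx":0,"dy":0,"dz":-15,"rx":0,"ry":0,"rz":0},{"fingers":1,"dx":0,"dy":0,"dz":-35,"rx":0,"ry":0,"rz":0},{"fingers":1,"dx":0,"dy":0,"dz":-35,"rx":0,"ry":0,"rz":0},{"fingers":1,"dx":0,"dy":0,"dz":-35,"rx":0,"ry":0,"rz":0},{"fingers":1,"dx":0,"dy":0,"dz":-30,"rx":0,"ry":0,"rz":0.118},{"fingers":1,"dx":0,"dy":0,"dz":0,"rx":0,"ry":0,"rz":0.119},{"fingers":1,"dx":0,"dy":0,"dz":0,"rx":0,"ry":0,"rz":0.119},{"fingers":1,"dx":0,"dy":0,"dz":0,"rx":0,"ry":0,"rz":0.119},{"fingers":1,"dx":0,"dy":0,"dz":0,"rx":0,"ry":0,"rz":0.119},{"fingers":1,"dx":0,"dy":0,"dz":0,"rx":0,"ry":0,"rz":0.119},{"fingers":1,"dx":0,"dy":0,"dz":0,"rx":0,"ry":0,"rz":0}]'

```text
time_s: 49.08
tcp_pos: [674.1, -143.0, 169.9]
tool_rot: [0.767, 0.642, -0.0, -0.0]
ft_force: [-0.3, -0.3, -1.0]
grip_width: 12.8
```

Run:
```python
from seg import *
# chock A at far side (+x pile dir): centre = F + 25.7*(cos yaw, sin yaw)
u=np.array([np.cos(-.174),np.sin(-.174)]); G=F+25.7*u; print(G)
plan(G[0],G[1],160,-.174+np.pi/2)
p,im,cs=look("pics/w24.png",(160,),(19,150,70),(26,255,255))
```

```text
[510.11193397 -15.64926943]
t 49.08 at [ 674.1 -143.   169.9] psi 1.395 grip 12.8 | rot [-0.    -0.    -0.002] n 1 | shift in target frame [  97.1 -183.5    9.9] n 6
(245, 199, 30, 112) 160 [ 673.572 -143.359   59.789   13.645    1.403]
```

View pics/w24.png

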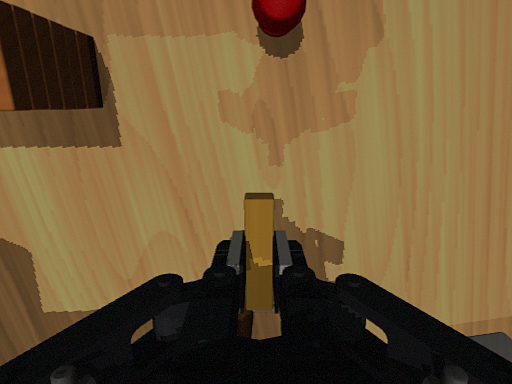

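Run:
```python
from seg import *
for i in range(2): print(camtool(), held([(259.5,255)],8.6))
o=env.get_obs(); T=Rot.from_quat(o["tool_rot"]).as_matrix(); p=env.camera_params("wrist"); print(np.round(p["R"]@T,4))
```

```text
(array([  72.25963967,   -0.76236177, -122.88571524]), array([-0.28279618, -0.0011098 ,  0.95917938])) [[ 1.73360961 -0.6420822   8.6       ]]
(array([  72.25963967,   -0.76236177, -122.88571524]), array([-0.28279618, -0.0011098 ,  0.95917938])) [[ 1.73360961 -0.6420822   8.6       ]]
[[-1.800e-03  1.000e+00  6.000e-04]
 [-9.592e-01 -1.500e-03 -2.828e-01]
 [-2.828e-01 -1.100e-03  9.592e-01]]
```

```bash
cat >> seg.py <<'E'
C=np.array([485.4,-11.3]); CY=-.174
def chock(side,off,z,half=25.7,lat=0):
    u=np.array([np.cos(CY),np.sin(CY)]); a=CY+np.pi/2; xt=np.array([np.cos(a),np.sin(a)])
    g=C+side*half*u-off*xt; print("goal",g); plan(g[0],g[1],z,a)
E
python3 - <<'E'
from seg import *
chock(1,-.9,145)
E
```

```text
goal [510.86774497 -14.86285929]
t 49.13 at [ 674.2 -143.   169.9] psi 1.399 grip 12.7 | rot [-0.    -0.     0.002] n 1 | shift in target frame [  98.  -183.    24.9] n 6
```

Request:
jog_arm --rows '[{"fingers":1,"dx":16.3,"dy":-30.5,"dz":0,"rx":0,"ry":0,"rz":0.001},{"fingers":1,"dx":16.3,"dy":-30.5,"dz":0,"rx":0,"ry":0,"rz":0},{"fingers":1,"dx":16.3,"dy":-30.5,"dz":0,"rx":0,"ry":0,"rz":0},{"fingers":1,"dx":16.3,"dy":-30.5,"dz":0,"rx":0,"ry":0,"rz":0},{"fingers":1,"dx":16.4,"dy":-30.5,"dz":0,"rx":0,"ry":0,"rz":0},{"fingers":1,"dx":16.4,"dy":-30.5,"dz":5,"rx":0,"ry":0,"rz":0},{"fingers":1,"dx":0,"dy":0,"dz":15,"rx":0,"ry":0,"rz":0},{"fingers":1,"dx":0,"dy":0,"dz":10,"rx":0,"ry":0,"rz":0},{"fingers":1,"dx":0,"dy":0,"dz":0,"rx":0,"ry":0,"rz":0},{"fingers":1,"dx":0,"dy":0,"dz":0,"rx":0,"ry":0,"rz":0},{"fingers":1,"dx":0,"dy":0,"dz":0,"rx":0,"ry":0,"rz":0},{"fingers":1,"dx":0,"dy":0,"dz":0,"rx":0,"ry":0,"rz":0},{"fingers":1,"dx":0,"dy":0,"dz":0,"rx":0,"ry":0,"rz":0},{"fingers":1,"dx":0,"dy":0,"dz":0,"rx":0,"ry":0,"rz":0},{"fingers":1,"dx":0,"dy":0,"dz":0,"rx":0,"ry":0,"rz":0},{"fingers":1,"dx":0,"dy":0,"dz":0,"rx":0,"ry":0,"rz":0}]'

```text
time_s: 50.47
tcp_pos: [511.5, -14.9, 140.3]
tool_rot: [0.766, 0.642, 0.0, 0.0]
ft_force: [-0.0, 0.1, -1.2]
grip_width: 12.9
```

Run:
```python
from seg import *
chock(1,-.9,128.9)
look("pics/w25.png",(108,))
```

```text
goal [510.86774497 -14.86285929]
t 50.47 at [511.5 -14.9 140.3] psi 1.395 grip 12.9 | rot [ 0.001 -0.    -0.001] n 1 | shift in target frame [-0.1 -0.6 11.4] n 1
(89, 162, 243, 124) 108 [ 4.86103e+02 -4.16500e+00  1.29643e+02  7.08180e+01 -1.52000e-01]
```

View pics/w25.png

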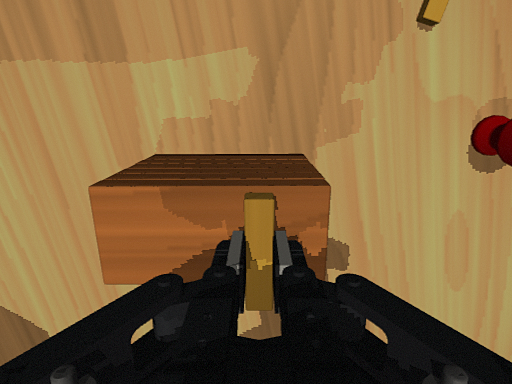

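Run:
```python
from seg import *
o=env.get_obs(); zt=o["tcp_pos"][2]-108
im=cv2.imread("pics/w25.png"); crop(im[:,:,::-1],80,145,345,295,3,"pics/w25c.png")
h=held([(90,186.5),(330,184.5),(327.5,240),(95.5,230)],zt); print(h); print(held([(259.5,250)],8.6));
```

```text
[[ 29.30275018 -90.00670786  32.28717353]
 [ 30.19397861  36.58606704  32.28717353]
 [ -1.7789635   37.24845048  32.28717353]
 [  4.43785597 -90.90973049  32.28717353]]
[[ 4.35789936 -0.60531371  8.6       ]]
```

View pics/w25c.png

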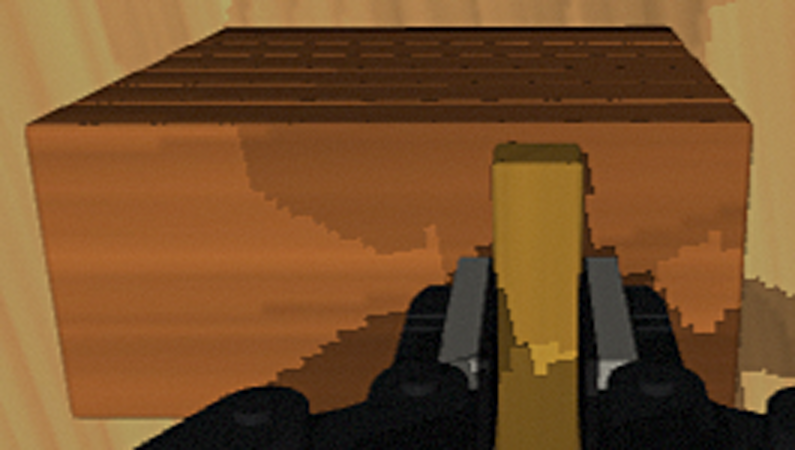

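Request:
jog_arm --rows '[{"fingers":1,"dx":0,"dy":-0.3,"dz":5,"rx":0,"ry":0,"rz":0},{"fingers":1,"dx":0,"dy":0,"dz":4,"rx":0,"ry":0,"rz":0},{"fingers":1,"dx":0,"dy":0,"dz":1.3,"rx":0,"ry":0,"rz":0},{"fingers":1,"dx":0,"dy":0,"dz":0,"rx":0,"ry":0,"rz":0},{"fingers":1,"dx":0,"dy":0,"dz":0,"rx":0,"ry":0,"rz":0},{"fingers":1,"dx":0,"dy":0,"dz":0,"rx":0,"ry":0,"rz":0},{"fingers":1,"dx":0,"dy":0,"dz":0,"rx":0,"ry":0,"rz":0},{"fingers":1,"dx":0,"dy":0,"dz":0,"rx":0,"ry":0,"rz":0},{"fingers":1,"dx":0,"dy":0,"dz":0,"rx":0,"ry":0,"rz":0}]'

```text
time_s: 51.27
tcp_pos: [511.1, -14.7, 130.0]
tool_rot: [0.766, 0.643, 0.0, 0.0]
ft_force: [0.2, 0.5, -0.9]
grip_width: 12.9
```

Run:
```python
from seg import *
chock(1,-.9,128.9); print(env.get_obs()["ft_force"])
```

```text
goal [510.86774497 -14.86285929]
t 51.27 at [511.1 -14.7 130. ] psi 1.396 grip 12.9 | rot [ 0.001 -0.    -0.001] n 1 | shift in target frame [-0.2 -0.2  1.1] n 1
[ 0.22673473  0.4621078  -0.87510122]
```

Request:
jog_arm --rows '[{"fingers":1,"dx":-0.1,"dy":-0.1,"dz":0.8,"rx":0,"ry":0,"rz":0},{"fingers":1,"dx":0,"dy":0,"dz":0.4,"rx":0,"ry":0,"rz":0},{"fingers":1,"dx":0,"dy":0,"dz":0,"rx":0,"ry":0,"rz":0},{"fingers":1,"dx":0,"dy":0,"dz":0,"rx":0,"ry":0,"rz":0},{"fingers":1,"dx":0,"dy":0,"dz":0,"rx":0,"ry":0,"rz":0},{"fingers":1,"dx":0,"dy":0,"dz":0,"rx":0,"ry":0,"rz":0}]'

```text
time_s: 51.77
tcp_pos: [510.9, -14.8, 128.7]
tool_rot: [0.766, 0.643, 0.0, 0.0]
ft_force: [0.6, -0.8, -1.3]
grip_width: 12.2
```

Run:
```python
from seg import *
chock(1,-.9,128.9); print(env.get_obs()["ft_force"])
```

```text
goal [510.86774497 -14.86285929]
t 51.77 at [510.9 -14.8 128.7] psi 1.396 grip 12.2 | rot [ 0.001  0.    -0.001] n 1 | shift in target frame [-0.1 -0.1 -0.2] n 1
[ 0.60525573 -0.7890992  -1.30319204]
```

Request:
jog_arm --rows '[{"fingers":1,"dx":0,"dy":0,"dz":0.5,"rx":0,"ry":0,"rz":0},{"fingers":1,"dx":0,"dy":0,"dz":0,"rx":0,"ry":0,"rz":0},{"fingers":1,"dx":0,"dy":0,"dz":0,"rx":0,"ry":0,"rz":0},{"fingers":0.3,"dx":0,"dy":0,"dz":0,"rx":0,"ry":0,"rz":0},{"fingers":0.3,"dx":0,"dy":0,"dz":0,"rx":0,"ry":0,"rz":0},{"fingers":0.3,"dx":0,"dy":0,"dz":0,"rx":0,"ry":0,"rz":0},{"fingers":0.3,"dx":0,"dy":0,"dz":-10,"rx":0,"ry":0,"rz":0},{"fingers":0.3,"dx":0,"dy":0,"dz":-20,"rx":0,"ry":0,"rz":0},{"fingers":0.3,"dx":0,"dy":0,"dz":-35,"rx":0,"ry":0,"rz":0},{"fingers":0.3,"dx":0,"dy":0,"dz":0,"rx":0,"ry":0,"rz":0},{"fingers":0.3,"dx":0,"dy":0,"dz":0,"rx":0,"ry":0,"rz":0},{"fingers":0.3,"dx":0,"dy":0,"dz":0,"rx":0,"ry":0,"rz":0},{"fingers":0.3,"dx":0,"dy":0,"dz":0,"rx":0,"ry":0,"rz":0}]'

```text
time_s: 52.85
tcp_pos: [510.2, -14.7, 192.6]
tool_rot: [0.766, 0.643, -0.0, -0.0]
ft_force: [0.6, 0.3, 0.0]
grip_width: 29.9
```

Run:
```python
from seg import *
look("pics/w26.png",(120,),(19,150,70),(26,255,255))
plan(671+0,115,110,1.092)
im=env.camera("top"); p=env.camera_params("top")
m,cs=blobs(im,(19,168,85),(24,255,200),25)
for c in cs:
    M=cv2.boundingRect(c)
    if 140<M[1]<260 and M[0]<400: print("brass",M,np.round(rect(p,c,12),3))
```

```text
(251, 167, 21, 85) 120 [510.959 -14.012  60.701  13.358   1.402]
(397, 0, 26, 38) 120 [614.579  86.896  19.782   8.948   1.113]
t 52.90 at [510.  -14.7 192.3] psi 1.396 grip 30.1 | rot [-0.001  0.001  0.304] n 3 | shift in target frame [189.3  83.1  82.3] n 6
brass (127, 218, 9, 11) [4.93764e+02 4.29182e+02 3.49390e+01 2.74330e+01 3.20000e-02]
brass (215, 168, 16, 10) [667.654 115.124  60.142  14.277   1.092]
```

View pics/w26.png

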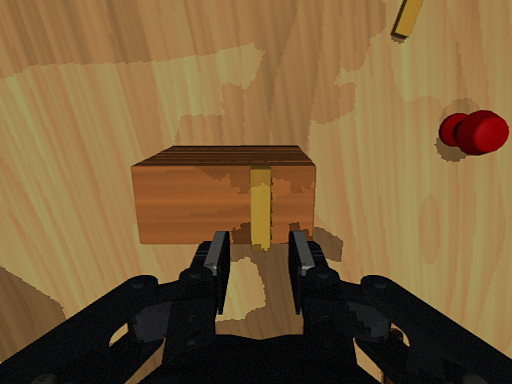

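Request:
jog_arm --rows '[{"fingers":0,"dx":0,"dy":0,"dz":0,"rx":0,"ry":0,"rz":0.101},{"fingers":0,"dx":0,"dy":0,"dz":0,"rx":0,"ry":0,"rz":0.101},{"fingers":0,"dx":0,"dy":0,"dz":0,"rx":0,"ry":0,"rz":0.101},{"fingers":0,"dx":31.6,"dy":13.9,"dz":0,"rx":0,"ry":0,"rz":0},{"fingers":0,"dx":31.6,"dy":13.9,"dz":0,"rx":0,"ry":0,"rz":0},{"fingers":0,"dx":31.6,"dy":13.9,"dz":5,"rx":0,"ry":0,"rz":0},{"fingers":0,"dx":31.6,"dy":13.9,"dz":15,"rx":0,"ry":0,"rz":0},{"fingers":0,"dx":31.6,"dy":13.9,"dz":20,"rx":0,"ry":0,"rz":0},{"fingers":0,"dx":31.6,"dy":13.9,"dz":20,"rx":0,"ry":0,"rz":0},{"fingers":0,"dx":0,"dy":0,"dz":20,"rx":0,"ry":0,"rz":0},{"fingers":0,"dx":0,"dy":0,"dz":0,"rx":0,"ry":0,"rz":0},{"fingers":0,"dx":0,"dy":0,"dz":0,"rx":0,"ry":0,"rz":0},{"fingers":0,"dx":0,"dy":0,"dz":0,"rx":0,"ry":0,"rz":0},{"fingers":0,"dx":0,"dy":0,"dz":0,"rx":0,"ry":0,"rz":0},{"fingers":0,"dx":0,"dy":0,"dz":0,"rx":0,"ry":0,"rz":0},{"fingers":0,"dx":0,"dy":0,"dz":0,"rx":0,"ry":0,"rz":0},{"fingers":0,"dx":0,"dy":0,"dz":0,"rx":0,"ry":0,"rz":0},{"fingers":0,"dx":0,"dy":0,"dz":0,"rx":0,"ry":0,"rz":0},{"fingers":0,"dx":0,"dy":0,"dz":0,"rx":0,"ry":0,"rz":0}]'

```text
time_s: 54.53
tcp_pos: [672.3, 115.1, 113.8]
tool_rot: [0.855, 0.519, 0.001, 0.0]
ft_force: [1.0, -0.4, 0.1]
grip_width: 42.4
```

Run:
```python
from seg import *
p,im,cs=look("pics/w27.png",(12,),(19,168,100),(26,255,255))
for c in cs:
    if 150<cv2.boundingRect(c)[0]<350:
        r=rect(p,c,12); plan(r[0]+.64,r[1]-.68,20.5,r[4])
```

```text
(250, 158, 18, 74) 12 [672.264 117.57   58.93   13.004   1.098]
t 54.58 at [672.2 115.1 113.6] psi 1.092 grip 42.7 | rot [ 0.001 -0.    -0.006] n 1 | shift in target frame [ 1.9 -0.2 93.1] n 3
```

View pics/w27.png

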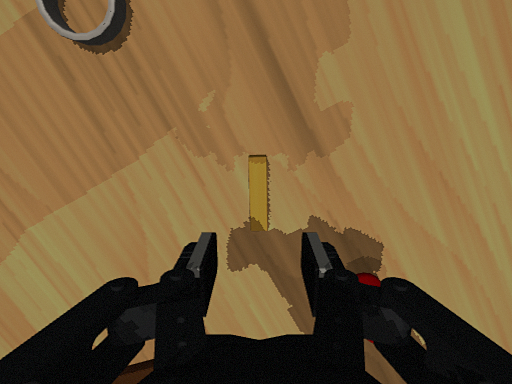

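Request:
jog_arm --rows '[{"fingers":0,"dx":1.7,"dy":-0.2,"dz":25,"rx":0,"ry":0,"rz":-0.006},{"fingers":0,"dx":0,"dy":0,"dz":25,"rx":0,"ry":0,"rz":0},{"fingers":0,"dx":0,"dy":0,"dz":20,"rx":0,"ry":0,"rz":0},{"fingers":0,"dx":0,"dy":0,"dz":10,"rx":0,"ry":0,"rz":0},{"fingers":0,"dx":0,"dy":0,"dz":6,"rx":0,"ry":0,"rz":0},{"fingers":0,"dx":0,"dy":0,"dz":0,"rx":0,"ry":0,"rz":0},{"fingers":0,"dx":0,"dy":0,"dz":0,"rx":0,"ry":0,"rz":0},{"fingers":0,"dx":0,"dy":0,"dz":0,"rx":0,"ry":0,"rz":0},{"fingers":0,"dx":0,"dy":0,"dz":0,"rx":0,"ry":0,"rz":0},{"fingers":0,"dx":0,"dy":0,"dz":0,"rx":0,"ry":0,"rz":0},{"fingers":0,"dx":0,"dy":0,"dz":0,"rx":0,"ry":0,"rz":0}]'

```text
time_s: 55.5
tcp_pos: [673.4, 116.9, 28.2]
tool_rot: [0.853, 0.522, 0.001, 0.0]
ft_force: [0.2, -0.2, -0.0]
grip_width: 42.7
```

Run:
```python
from seg import *
plan(672.9,116.9,20.5,1.098)
look("pics/w28.png",(12,),(19,150,70),(26,255,255))
```

```text
t 55.50 at [673.4 116.9  28.2] psi 1.099 grip 42.7 | rot [ 0.002 -0.001  0.001] n 1 | shift in target frame [-0.2 -0.5  7.7] n 1
(244, 189, 28, 111) 12 [672.853 119.168  60.705  13.354   1.108]
```

View pics/w28.png

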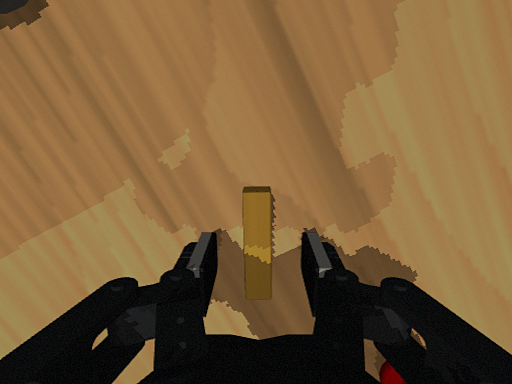

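Request:
jog_arm --rows '[{"fingers":0,"dx":0,"dy":-0.2,"dz":4,"rx":0,"ry":0,"rz":0},{"fingers":0,"dx":0,"dy":0,"dz":2.6,"rx":0,"ry":0,"rz":0},{"fingers":0,"dx":0,"dy":0,"dz":0,"rx":0,"ry":0,"rz":0},{"fingers":0,"dx":0,"dy":0,"dz":0,"rx":0,"ry":0,"rz":0},{"fingers":0,"dx":0,"dy":0,"dz":0,"rx":0,"ry":0,"rz":0},{"fingers":0,"dx":0,"dy":0,"dz":0,"rx":0,"ry":0,"rz":0}]'

```text
time_s: 56.05
tcp_pos: [672.8, 116.9, 20.7]
tool_rot: [0.853, 0.522, 0.0, 0.0]
ft_force: [0.7, 0.8, 1.6]
grip_width: 42.6
```

Request:
jog_arm --rows '[{"fingers":1,"dx":0,"dy":0,"dz":0,"rx":0,"ry":0,"rz":0},{"fingers":1,"dx":0,"dy":0,"dz":0,"rx":0,"ry":0,"rz":0},{"fingers":1,"dx":0,"dy":0,"dz":0,"rx":0,"ry":0,"rz":0},{"fingers":1,"dx":0,"dy":0,"dz":0,"rx":0,"ry":0,"rz":0},{"fingers":1,"dx":0,"dy":0,"dz":0,"rx":0,"ry":0,"rz":0}]'

```text
time_s: 56.47
tcp_pos: [673.0, 116.9, 21.0]
tool_rot: [0.853, 0.522, 0.0, 0.0]
ft_force: [-0.4, -0.2, 1.5]
grip_width: 12.4
```

Request:
jog_arm --rows '[{"fingers":1,"dx":0,"dy":0,"dz":-15,"rx":0,"ry":0,"rz":0},{"fingers":1,"dx":0,"dy":0,"dz":-35,"rx":0,"ry":0,"rz":0},{"fingers":1,"dx":0,"dy":0,"dz":-35,"rx":0,"ry":0,"rz":0},{"fingers":1,"dx":0,"dy":0,"dz":-35,"rx":0,"ry":0,"rz":0},{"fingers":1,"dx":0,"dy":0,"dz":-35,"rx":0,"ry":0,"rz":-0.099},{"fingers":1,"dx":0,"dy":0,"dz":0,"rx":0,"ry":0,"rz":-0.099},{"fingers":1,"dx":0,"dy":0,"dz":0,"rx":0,"ry":0,"rz":-0.099},{"fingers":1,"dx":0,"dy":0,"dz":0,"rx":0,"ry":0,"rz":0},{"fingers":1,"dx":0,"dy":0,"dz":0,"rx":0,"ry":0,"rz":0}]'

```text
time_s: 57.22
tcp_pos: [672.1, 116.8, 175.2]
tool_rot: [0.767, 0.642, -0.0, -0.0]
ft_force: [-0.6, 0.2, -0.6]
grip_width: 12.7
```

Run:
```python
from seg import *
p,im,cs=look("pics/w29.png",(163,),(19,150,70),(26,255,255))
o=env.get_obs(); z=o["tcp_pos"][2]-8.6; T=Rot.from_quat(o["tool_rot"])
for c in cs:
    r=rect(p,c,z); print(np.round(r,2), T.inv().apply(np.array([r[0]+.64,r[1]-.68,z])-o["tcp_pos"]))
chock(-1,-.3,160,25.9)
```

```text
(245, 194, 30, 115) 163 [671.577 117.055  62.002  13.95    1.393]
[671.88 118.77  60.51  13.61   1.39] [1.35796772 0.2815701  8.59895265]
goal [459.94302299  -6.52063586]
t 57.27 at [672.  116.8 174.9] psi 1.393 grip 12.5 | rot [-0.001  0.001 -0.003] n 1 | shift in target frame [-158.2 -187.5   14.9] n 7
```

View pics/w29.png

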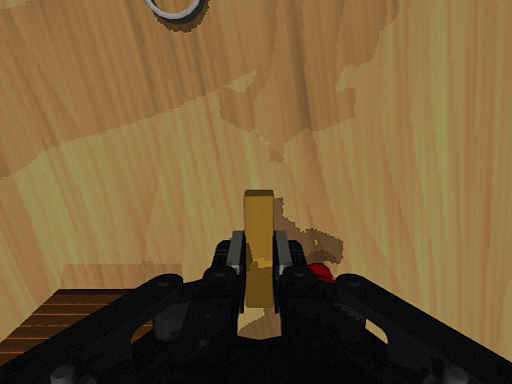

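Run:
```python
from seg import *
chock(-1,1.1,150,25.9)
```

```text
goal [459.70065034  -7.89949607]
t 57.27 at [672.  116.8 174.9] psi 1.393 grip 12.5 | rot [-0.001  0.001 -0.003] n 1 | shift in target frame [-159.6 -187.5   24.9] n 7
```

Request:
jog_arm --rows '[{"fingers":1,"dx":-22.8,"dy":-26.8,"dz":0,"rx":0,"ry":0,"rz":-0.003},{"fingers":1,"dx":-22.8,"dy":-26.8,"dz":0,"rx":0,"ry":0,"rz":0},{"fingers":1,"dx":-22.8,"dy":-26.8,"dz":0,"rx":0,"ry":0,"rz":0},{"fingers":1,"dx":-22.8,"dy":-26.8,"dz":0,"rx":0,"ry":0,"rz":0},{"fingers":1,"dx":-22.8,"dy":-26.8,"dz":0,"rx":0,"ry":0,"rz":0},{"fingers":1,"dx":-22.8,"dy":-26.8,"dz":0,"rx":0,"ry":0,"rz":0},{"fingers":1,"dx":-22.8,"dy":-26.7,"dz":0,"rx":0,"ry":0,"rz":0},{"fingers":1,"dx":0,"dy":0,"dz":15,"rx":0,"ry":0,"rz":0},{"fingers":1,"dx":0,"dy":0,"dz":15,"rx":0,"ry":0,"rz":0},{"fingers":1,"dx":0,"dy":0,"dz":6,"rx":0,"ry":0,"rz":0},{"fingers":1,"dx":0,"dy":0,"dz":0,"rx":0,"ry":0,"rz":0},{"fingers":1,"dx":0,"dy":0,"dz":0,"rx":0,"ry":0,"rz":0},{"fingers":1,"dx":0,"dy":0,"dz":0,"rx":0,"ry":0,"rz":0},{"fingers":1,"dx":0,"dy":0,"dz":0,"rx":0,"ry":0,"rz":0},{"fingers":1,"dx":0,"dy":0,"dz":0,"rx":0,"ry":0,"rz":0},{"fingers":1,"dx":0,"dy":0,"dz":0,"rx":0,"ry":0,"rz":0},{"fingers":1,"dx":0,"dy":0,"dz":0,"rx":0,"ry":0,"rz":0}]'

```text
time_s: 58.68
tcp_pos: [460.8, -8.1, 139.8]
tool_rot: [0.765, 0.644, 0.0, 0.0]
ft_force: [0.0, 0.2, -0.8]
grip_width: 12.4
```

Run:
```python
from seg import *
chock(-1,1.1,129.2,25.9)
look("pics/w30.png",(120,),(19,150,70),(26,255,255))
```

```text
goal [459.70065034  -7.89949607]
t 58.68 at [460.8  -8.1 139.8] psi 1.399 grip 12.4 | rot [ 0.001 -0.     0.002] n 1 | shift in target frame [-0.  -1.1 10.6] n 1
(245, 191, 30, 118) 120 [459.697 -11.061  67.024  14.719   1.399]
(342, 184, 35, 94) 120 [511.157  -8.47   51.528  14.508   1.422]
```

View pics/w30.png

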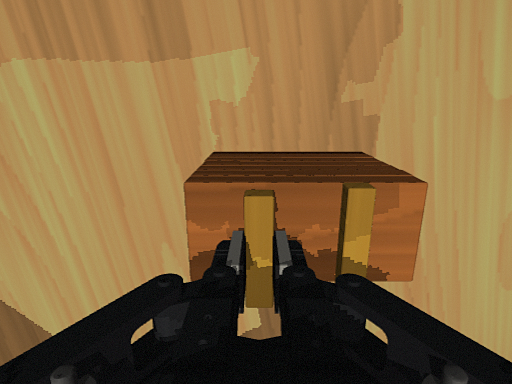

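Request:
jog_arm --rows '[{"fingers":1,"dx":0,"dy":-0.6,"dz":5,"rx":0,"ry":0,"rz":0.001},{"fingers":1,"dx":0,"dy":0,"dz":4,"rx":0,"ry":0,"rz":0},{"fingers":1,"dx":0,"dy":0,"dz":0.5,"rx":0,"ry":0,"rz":0},{"fingers":1,"dx":0,"dy":0,"dz":0,"rx":0,"ry":0,"rz":0},{"fingers":1,"dx":0,"dy":0,"dz":0,"rx":0,"ry":0,"rz":0},{"fingers":1,"dx":0,"dy":0,"dz":0,"rx":0,"ry":0,"rz":0},{"fingers":1,"dx":0,"dy":0,"dz":0,"rx":0,"ry":0,"rz":0},{"fingers":1,"dx":0,"dy":0,"dz":0,"rx":0,"ry":0,"rz":0},{"fingers":1,"dx":0,"dy":0,"dz":0,"rx":0,"ry":0,"rz":0}]'

```text
time_s: 59.48
tcp_pos: [460.0, -8.1, 130.2]
tool_rot: [0.766, 0.643, 0.0, 0.0]
ft_force: [0.3, -0.4, -0.4]
grip_width: 12.8
```

Run:
```python
from seg import *
chock(-1,1.1,129.2,25.9)
```

```text
goal [459.70065034  -7.89949607]
t 59.48 at [460.   -8.1 130.2] psi 1.398 grip 12.8 | rot [ 0.001 -0.     0.001] n 1 | shift in target frame [ 0.1 -0.4  1. ] n 1
```

Request:
jog_arm --rows '[{"fingers":1,"dx":0,"dy":-0.2,"dz":1.2,"rx":0,"ry":0,"rz":0.001},{"fingers":1,"dx":0,"dy":0,"dz":0,"rx":0,"ry":0,"rz":0},{"fingers":1,"dx":0,"dy":0,"dz":0,"rx":0,"ry":0,"rz":0},{"fingers":1,"dx":0,"dy":0,"dz":0,"rx":0,"ry":0,"rz":0},{"fingers":1,"dx":0,"dy":0,"dz":0,"rx":0,"ry":0,"rz":0},{"fingers":1,"dx":0,"dy":0,"dz":0,"rx":0,"ry":0,"rz":0}]'

```text
time_s: 59.98
tcp_pos: [459.8, -8.0, 128.9]
tool_rot: [0.766, 0.643, 0.0, 0.0]
ft_force: [-0.3, 0.3, -0.9]
grip_width: 12.9
```

Run:
```python
from seg import *
chock(-1,1.1,129.2,25.9)
```

```text
goal [459.70065034  -7.89949607]
t 59.98 at [459.8  -8.  128.9] psi 1.397 grip 12.9 | rot [ 0.001  0.    -0.   ] n 1 | shift in target frame [ 0.1 -0.1 -0.3] n 1
```

Request:
jog_arm --rows '[{"fingers":1,"dx":0,"dy":0,"dz":0.4,"rx":0,"ry":0,"rz":0},{"fingers":1,"dx":0,"dy":0,"dz":0,"rx":0,"ry":0,"rz":0},{"fingers":1,"dx":0,"dy":0,"dz":0,"rx":0,"ry":0,"rz":0},{"fingers":0.3,"dx":0,"dy":0,"dz":0,"rx":0,"ry":0,"rz":0},{"fingers":0.3,"dx":0,"dy":0,"dz":0,"rx":0,"ry":0,"rz":0},{"fingers":0.3,"dx":0,"dy":0,"dz":0,"rx":0,"ry":0,"rz":0},{"fingers":0.3,"dx":0,"dy":0,"dz":-10,"rx":0,"ry":0,"rz":0},{"fingers":0.3,"dx":0,"dy":0,"dz":-20,"rx":0,"ry":0,"rz":0},{"fingers":0.3,"dx":0,"dy":0,"dz":-35,"rx":0,"ry":0,"rz":0},{"fingers":0.3,"dx":0,"dy":25,"dz":-20,"rx":0,"ry":0,"rz":0},{"fingers":0.3,"dx":-20,"dy":0,"dz":0,"rx":0,"ry":0,"rz":0},{"fingers":0.3,"dx":0,"dy":0,"dz":0,"rx":0,"ry":0,"rz":0},{"fingers":0.3,"dx":0,"dy":0,"dz":0,"rx":0,"ry":0,"rz":0},{"fingers":0.3,"dx":0,"dy":0,"dz":0,"rx":0,"ry":0,"rz":0},{"fingers":0.3,"dx":0,"dy":0,"dz":0,"rx":0,"ry":0,"rz":0}]'

```text
time_s: 61.23
tcp_pos: [479.8, -31.5, 212.6]
tool_rot: [0.766, 0.643, -0.001, -0.001]
ft_force: [0.4, 0.2, 0.7]
grip_width: 29.8
```

Run:
```python
from seg import *
look("pics/w31.png",(120,),(19,150,70),(26,255,255))
plan(495,425,150,2.9)
```

```text
(217, 134, 22, 81) 120 [459.883  -7.001  59.546  13.943   1.401]
(288, 133, 22, 81) 120 [510.395 -15.183  59.365  13.639   1.393]
t 61.28 at [479.9 -31.5 212.7] psi 1.397 grip 29.9 | rot [-1.000e-03 -1.000e-03 -1.503e+00] n 13 | shift in target frame [ 94.6 446.9  62.7] n 12
```

View pics/w31.png

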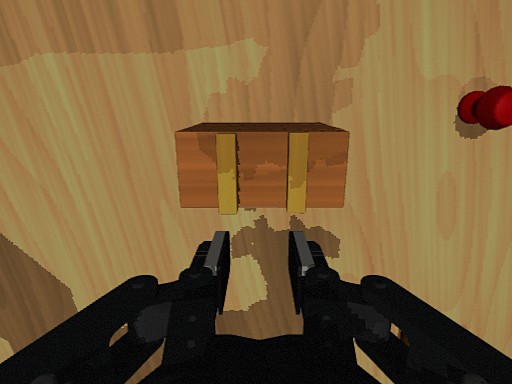

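Run:
```python
from seg import *
plan(495,424,150,2.975)
```

```text
t 61.28 at [479.9 -31.5 212.7] psi 1.397 grip 29.9 | rot [-1.000e-03 -1.000e-03 -1.578e+00] n 14 | shift in target frame [ 60.7 451.7  62.7] n 12
```

Request:
jog_arm --rows '[{"fingers":-1,"dx":0,"dy":0,"dz":0,"rx":0,"ry":0,"rz":-0.1215},{"fingers":-1,"dx":0,"dy":0,"dz":0,"rx":0,"ry":0,"rz":-0.1215},{"fingers":-1,"dx":0,"dy":0,"dz":0,"rx":0,"ry":0,"rz":-0.1215},{"fingers":-1,"dx":0,"dy":0,"dz":0,"rx":0,"ry":0,"rz":-0.1215},{"fingers":-1,"dx":0,"dy":0,"dz":0,"rx":0,"ry":0,"rz":-0.1215},{"fingers":-1,"dx":0,"dy":0,"dz":0,"rx":0,"ry":0,"rz":-0.1215},{"fingers":-1,"dx":0,"dy":0,"dz":0,"rx":0,"ry":0,"rz":-0.1215},{"fingers":-1,"dx":0,"dy":0,"dz":0,"rx":0,"ry":0,"rz":-0.1215},{"fingers":-1,"dx":0,"dy":0,"dz":0,"rx":0,"ry":0,"rz":-0.1215},{"fingers":-1,"dx":0,"dy":0,"dz":0,"rx":0,"ry":0,"rz":-0.1215},{"fingers":-1,"dx":0,"dy":0,"dz":0,"rx":0,"ry":0,"rz":-0.1215},{"fingers":-1,"dx":0,"dy":0,"dz":0,"rx":0,"ry":0,"rz":-0.1215},{"fingers":-1,"dx":0,"dy":0,"dz":0,"rx":0,"ry":0,"rz":-0.1215},{"fingers":-1,"dx":0,"dy":0,"dz":0,"rx":0,"ry":0,"rz":0}]'

```text
time_s: 62.45
tcp_pos: [480.3, -31.5, 213.0]
tool_rot: [0.081, 0.997, 0.0, -0.0]
ft_force: [0.3, -0.2, -0.0]
grip_width: 85.5
```

Run:
```python
from seg import *
plan(495,424,150,2.975)
```

```text
t 62.45 at [480.3 -31.5 213. ] psi 2.979 grip 85.5 | rot [ 0.    -0.001  0.004] n 1 | shift in target frame [ 61.  451.7  63. ] n 12
```

Request:
jog_arm --rows '[{"fingers":-1,"dx":5.1,"dy":37.6,"dz":0,"rx":0,"ry":0,"rz":0.004},{"fingers":-1,"dx":5.1,"dy":37.6,"dz":0,"rx":0,"ry":0,"rz":0},{"fingers":-1,"dx":5.1,"dy":37.6,"dz":0,"rx":0,"ry":0,"rz":0},{"fingers":-1,"dx":5.1,"dy":37.6,"dz":0,"rx":0,"ry":0,"rz":0},{"fingers":-1,"dx":5.1,"dy":37.6,"dz":0,"rx":0,"ry":0,"rz":0},{"fingers":-1,"dx":5.1,"dy":37.6,"dz":0,"rx":0,"ry":0,"rz":0},{"fingers":-1,"dx":5.1,"dy":37.6,"dz":5,"rx":0,"ry":0,"rz":0},{"fingers":-1,"dx":5.1,"dy":37.6,"dz":10,"rx":0,"ry":0,"rz":0},{"fingers":-1,"dx":5.1,"dy":37.6,"dz":12,"rx":0,"ry":0,"rz":0},{"fingers":-1,"dx":5.1,"dy":37.6,"dz":12,"rx":0,"ry":0,"rz":0},{"fingers":-1,"dx":5.1,"dy":37.6,"dz":12,"rx":0,"ry":0,"rz":0},{"fingers":-1,"dx":5.1,"dy":37.6,"dz":12,"rx":0,"ry":0,"rz":0},{"fingers":-1,"dx":0,"dy":0,"dz":0,"rx":0,"ry":0,"rz":0},{"fingers":-1,"dx":0,"dy":0,"dz":0,"rx":0,"ry":0,"rz":0},{"fingers":-1,"dx":0,"dy":0,"dz":0,"rx":0,"ry":0,"rz":0},{"fingers":-1,"dx":0,"dy":0,"dz":0,"rx":0,"ry":0,"rz":0},{"fingers":-1,"dx":0,"dy":0,"dz":0,"rx":0,"ry":0,"rz":0},{"fingers":-1,"dx":0,"dy":0,"dz":0,"rx":0,"ry":0,"rz":0},{"fingers":-1,"dx":0,"dy":0,"dz":0,"rx":0,"ry":0,"rz":0}]'

```text
time_s: 64.03
tcp_pos: [496.9, 422.1, 151.3]
tool_rot: [0.085, 0.996, 0.0, 0.001]
ft_force: [-0.6, 0.6, 0.1]
grip_width: 85.5
```

Run:
```python
from seg import *
look("pics/w32.png",(30,50),(17,140,60),(26,255,255))
plan(495,424,150,2.975)
```

```text
(278, 170, 15, 48) 30 [ 5.02468e+02  4.44164e+02  4.10100e+01  1.13210e+01 -2.08000e-01]
(278, 170, 15, 48) 50 [ 4.96160e+02  4.43413e+02  3.76500e+01  1.03930e+01 -2.08000e-01]
(232, 168, 44, 47) 30 [ 4.95588e+02  4.18159e+02  3.94040e+01  3.55710e+01 -2.29000e-01]
(232, 168, 44, 47) 50 [ 4.89843e+02  4.19538e+02  3.61760e+01  3.26560e+01 -2.29000e-01]
(215, 167, 16, 47) 30 [ 4.90137e+02  3.92236e+02  4.09080e+01  1.12250e+01 -2.73000e-01]
(215, 167, 16, 47) 50 [ 4.84838e+02  3.95739e+02  3.75560e+01  1.03050e+01 -2.73000e-01]
t 64.08 at [496.9 422.3 151.1] psi 2.971 grip 85.8 | rot [ 0.001  0.001 -0.004] n 1 | shift in target frame [2.1 1.4 1.1] n 1
```

View pics/w32.png

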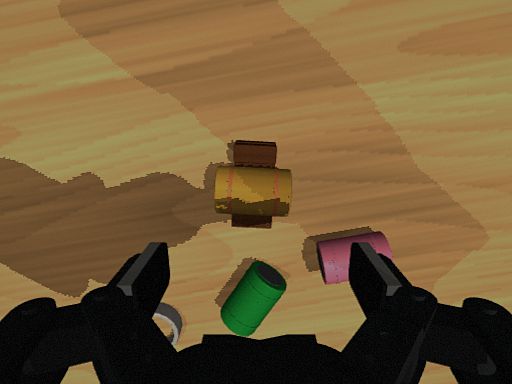

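Run:
```python
from seg import *
im=cv2.imread("pics/w32.png"); crop(im[:,:,::-1],200,130,310,240,5,"pics/w32c.png")
```

```text
(no output)
```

View pics/w32c.png

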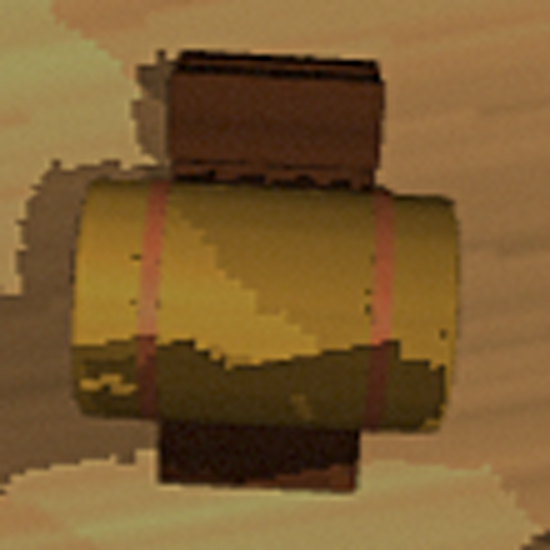

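Run:
```python
from seg import *
o=env.get_obs(); T=Rot.from_quat(o["tool_rot"]); p=dict(np.load("pics/w32.npz"))
c,d=ray(p,[(253.1,167.3),(253.1,214.3),(214.2,190),(291.7,190)])
d/=np.linalg.norm(d,axis=1)[:,None]
b=d[0]+d[1]; A=c+b*((30-c[2])/b[2]); print("axis pt world",A,"half-angle->R",np.linalg.norm(A-c)*np.sin(np.arccos(d[0]@d[1])/2))
L=c+d[2]*((47-c[2])/d[2][2]);R=c+d[3]*((47-c[2])/d[3][2]); print(L,R,np.linalg.norm(L-R),(L+R)/2)
At=A+np.array([.64,-.68,0]); plan(At[0],At[1],100,2.924)
```

```text
axis pt world [495.03893759 417.9881318   30.        ] half-angle->R 19.524014959118688
[484.37114142 389.60337163  47.        ] [494.70089934 448.74217154  47.        ] 60.034169876867324 [489.53602038 419.17277159  47.        ]
t 64.08 at [496.9 422.3 151.1] psi 2.971 grip 85.8 | rot [0.001 0.001 0.047] n 1 | shift in target frame [ 0.1 -5.1 51.1] n 2
```

Request:
jog_arm --rows '[{"fingers":-1,"dx":0.1,"dy":-5,"dz":25,"rx":0,"ry":0,"rz":0.047},{"fingers":-1,"dx":0,"dy":0,"dz":25,"rx":0,"ry":0,"rz":0},{"fingers":-1,"dx":0,"dy":0,"dz":0,"rx":0,"ry":0,"rz":0},{"fingers":-1,"dx":0,"dy":0,"dz":0,"rx":0,"ry":0,"rz":0},{"fingers":-1,"dx":0,"dy":0,"dz":0,"rx":0,"ry":0,"rz":0},{"fingers":-1,"dx":0,"dy":0,"dz":0,"rx":0,"ry":0,"rz":0},{"fingers":-1,"dx":0,"dy":0,"dz":0,"rx":0,"ry":0,"rz":0},{"fingers":-1,"dx":0,"dy":0,"dz":0,"rx":0,"ry":0,"rz":0},{"fingers":-1,"dx":0,"dy":0,"dz":0,"rx":0,"ry":0,"rz":0},{"fingers":-1,"dx":0,"dy":0,"dz":0,"rx":0,"ry":0,"rz":0}]'

```text
time_s: 64.92
tcp_pos: [495.8, 418.3, 101.0]
tool_rot: [0.108, 0.994, 0.0, 0.001]
ft_force: [-0.0, 0.1, -1.0]
grip_width: 85.7
```

Run:
```python
from seg import *
plan(495.7,417.3,33,2.924)
p=env.camera_params("wrist"); im=env.camera("wrist"); cv2.imwrite("pics/w33.png",im[:,:,::-1]); np.savez("pics/w33.npz",**p)
crop(im,190,130,330,270,4,"pics/w33c.png")
```

```text
t 64.92 at [495.8 418.3 101. ] psi 2.925 grip 85.7 | rot [0.001 0.001 0.001] n 1 | shift in target frame [-0.1 -1.  68. ] n 2
```

View pics/w33c.png

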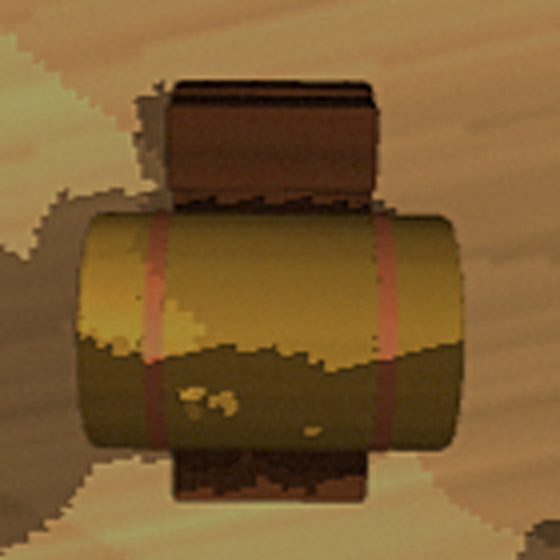

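View pics/w33.png

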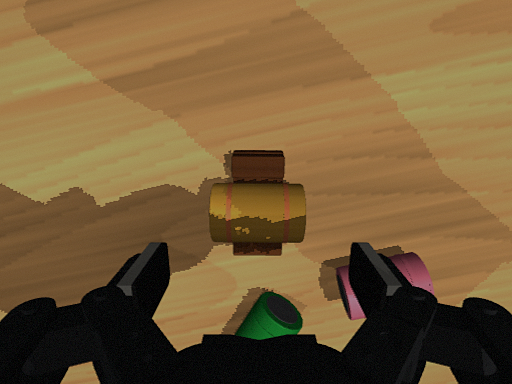

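Run:
```python
from seg import *
o=env.get_obs()
for z in (0,20,40): print(z,np.round(held([(338,265),(345,318),(395,253),(258,290),(300,318)],o["tcp_pos"][2]-z)[:,:2],0).tolist())
p=dict(np.load("pics/w33.npz"))
c,d=ray(p,[(256.9,183.0),(256.9,242.2),(209,215),(306,215)])
d/=np.linalg.norm(d,axis=1)[:,None]
b=d[0]+d[1]; A=c+b*((30-c[2])/b[2]); print("axis",A)
At=A+np.array([.64,-.68,0]); plan(At[0],At[1],33,2.924)
```

```text
0 [[-56.0, 65.0], [-108.0, 75.0], [-45.0, 111.0], [-80.0, -1.0], [-108.0, 36.0]]
20 [[-45.0, 59.0], [-92.0, 68.0], [-35.0, 101.0], [-66.0, -0.0], [-92.0, 33.0]]
40 [[-33.0, 54.0], [-76.0, 62.0], [-24.0, 91.0], [-53.0, -0.0], [-76.0, 30.0]]
axis [494.89776663 417.5168761   30.        ]
t 64.97 at [495.7 418.3 100.8] psi 2.925 grip 85.3 | rot [0.    0.001 0.001] n 1 | shift in target frame [-0.2 -1.4 67.8] n 2
```

Request:
jog_arm --rows '[{"fingers":-1,"dx":-0.1,"dy":-1,"dz":25,"rx":0,"ry":0,"rz":0},{"fingers":-1,"dx":0,"dy":0,"dz":20,"rx":0,"ry":0,"rz":0},{"fingers":-1,"dx":0,"dy":0,"dz":15,"rx":0,"ry":0,"rz":0},{"fingers":-1,"dx":0,"dy":0,"dz":7,"rx":0,"ry":0,"rz":0},{"fingers":-1,"dx":0,"dy":0,"dz":0,"rx":0,"ry":0,"rz":0},{"fingers":-1,"dx":0,"dy":0,"dz":0,"rx":0,"ry":0,"rz":0},{"fingers":-1,"dx":0,"dy":0,"dz":0,"rx":0,"ry":0,"rz":0},{"fingers":-1,"dx":0,"dy":0,"dz":0,"rx":0,"ry":0,"rz":0},{"fingers":-1,"dx":0,"dy":0,"dz":0,"rx":0,"ry":0,"rz":0},{"fingers":-1,"dx":0,"dy":0,"dz":0,"rx":0,"ry":0,"rz":0}]'

```text
time_s: 65.8
tcp_pos: [496.0, 417.5, 34.4]
tool_rot: [0.108, 0.994, 0.001, 0.001]
ft_force: [0.3, 0.3, -0.2]
grip_width: 85.2
```

Run:
```python
from seg import *
plan(495.5,416.9,33,2.924)
p=env.camera_params("wrist"); im=env.camera("wrist"); cv2.imwrite("pics/w34.png",im[:,:,::-1]); np.savez("pics/w34.npz",**p)
```

```text
t 65.80 at [496.  417.5  34.4] psi 2.925 grip 85.2 | rot [0.001 0.002 0.001] n 1 | shift in target frame [ 0.3 -0.7  1.4] n 1
```

View pics/w34.png

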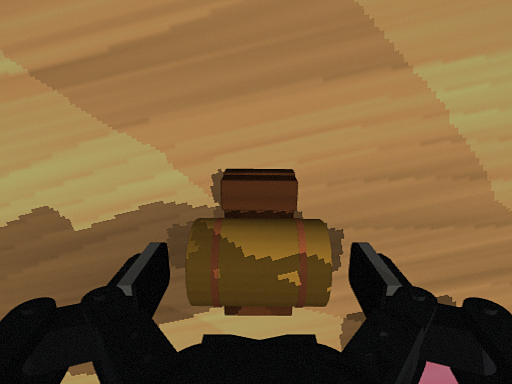

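Request:
jog_arm --rows '[{"fingers":1,"dx":0,"dy":0,"dz":0,"rx":0,"ry":0,"rz":0},{"fingers":1,"dx":0,"dy":0,"dz":0,"rx":0,"ry":0,"rz":0},{"fingers":1,"dx":0,"dy":0,"dz":0,"rx":0,"ry":0,"rz":0},{"fingers":1,"dx":0,"dy":0,"dz":0,"rx":0,"ry":0,"rz":0},{"fingers":1,"dx":0,"dy":0,"dz":0,"rx":0,"ry":0,"rz":0}]' --newtons 50

```text
time_s: 66.27
tcp_pos: [495.6, 417.2, 33.9]
tool_rot: [0.108, 0.994, 0.0, 0.0]
ft_force: [-1.6, -0.3, 4.8]
grip_width: 59.2
```

Request:
jog_arm --rows '[{"fingers":1,"dx":0,"dy":0,"dz":-10,"rx":0,"ry":0,"rz":0},{"fingers":1,"dx":0,"dy":0,"dz":-20,"rx":0,"ry":0,"rz":0},{"fingers":1,"dx":0,"dy":0,"dz":-35,"rx":0,"ry":0,"rz":0},{"fingers":1,"dx":0,"dy":0,"dz":-35,"rx":0,"ry":0,"rz":0},{"fingers":1,"dx":0,"dy":0,"dz":-35,"rx":0,"ry":0,"rz":0},{"fingers":1,"dx":0,"dy":0,"dz":-15,"rx":0,"ry":0,"rz":-0.043},{"fingers":1,"dx":0,"dy":0,"dz":0,"rx":0,"ry":0,"rz":0},{"fingers":1,"dx":0,"dy":0,"dz":0,"rx":0,"ry":0,"rz":0},{"fingers":1,"dx":0,"dy":0,"dz":0,"rx":0,"ry":0,"rz":0},{"fingers":1,"dx":0,"dy":0,"dz":0,"rx":0,"ry":0,"rz":0}]'

```text
time_s: 67.1
tcp_pos: [494.0, 415.9, 180.6]
tool_rot: [0.087, 0.996, -0.002, -0.002]
ft_force: [-1.5, -0.1, -4.4]
grip_width: 59.3
```

Run:
```python
from seg import *
plan(485.4,-11.4,185,np.pi-.174)
p=env.camera_params("wrist"); im=env.camera("wrist"); cv2.imwrite("pics/w35.png",im[:,:,::-1]); np.savez("pics/w35.npz",**p)
cv2.imwrite("pics/s35.png",env.camera("scene")[:,:,::-1])
```

```text
t 67.10 at [494.  415.9 180.6] psi 2.968 grip 59.3 | rot [-0.004 -0.003 -0.   ] n 1 | shift in target frame [ -65.5 -422.3   -4.4] n 11
```

View pics/w35.png

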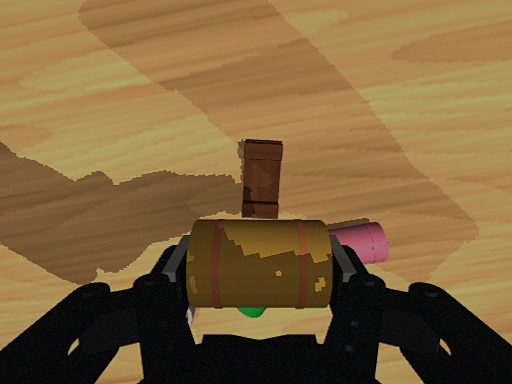

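View pics/s35.png

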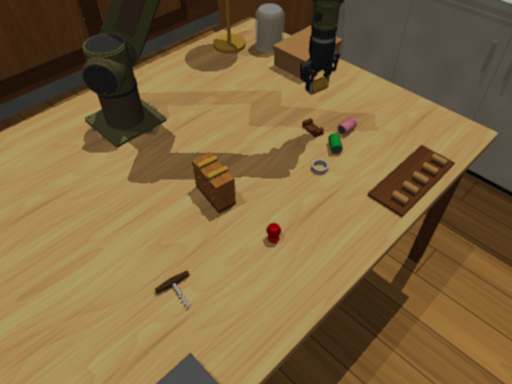

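Run:
```python
from seg import *
im=cv2.imread("pics/w35.png"); g=im[:,:,2].astype(int)
print(g[212:226,[230,260,290]].mean(1).astype(int)); print(g[298:316,[230,260,290]].mean(1).astype(int))
K=env.camera_params("wrist")["mtx"]
# camera axes in tool: z=(-.2828,0,.9592), y(down)=(-.9592,0,-.2828)
for r0,r1 in((219,308),(218.5,309)):
    ds=[]
    for r in(r0,r1):
        v=(r-K[1,2])/K[1,1]; d=np.array([-.2828-.9592*v,.9592-.2828*v]); ds.append(d/np.linalg.norm(d))
    b=ds[0]+ds[1]; cx,cz=71.7,-122.9; x=cx+b[0]*(3.9-cz)/b[1]
    print("axis tool x",x,"R",np.hypot(x-cx,3.9-cz)*np.sin(np.arccos(ds[0]@ds[1])/2))
```

```text
[116 120 143 144 144 145 164 132  34  55  64  70  73  74]
[ 77  78  78  78  76  74  70  68  65  89 130 122 124 123 120 121 122 148]
axis tool x 0.03462988112353571 R 19.942899613150793
axis tool x -0.06834281281156507 R 20.27313642623181
```

Request:
jog_arm --rows '[{"fingers":1,"dx":-5.5,"dy":-35.2,"dz":0,"rx":-0.002,"ry":-0.001,"rz":0},{"fingers":1,"dx":-5.5,"dy":-35.2,"dz":0,"rx":0,"ry":0,"rz":0},{"fingers":1,"dx":-5.5,"dy":-35.2,"dz":0,"rx":0,"ry":0,"rz":0},{"fingers":1,"dx":-5.5,"dy":-35.2,"dz":0,"rx":0,"ry":0,"rz":0},{"fingers":1,"dx":-5.5,"dy":-35.2,"dz":0,"rx":0,"ry":0,"rz":0},{"fingers":1,"dx":-5.5,"dy":-35.2,"dz":0,"rx":0,"ry":0,"rz":0},{"fingers":1,"dx":-5.5,"dy":-35.2,"dz":0,"rx":0,"ry":0,"rz":0},{"fingers":1,"dx":-5.5,"dy":-35.2,"dz":0,"rx":0,"ry":0,"rz":0},{"fingers":1,"dx":-5.5,"dy":-35.2,"dz":0,"rx":0,"ry":0,"rz":0},{"fingers":1,"dx":-5.4,"dy":-35.2,"dz":0,"rx":0,"ry":0,"rz":0},{"fingers":1,"dx":-5.4,"dy":-35.2,"dz":0,"rx":0,"ry":0,"rz":0},{"fingers":1,"dx":-5.4,"dy":-35.1,"dz":0,"rx":0,"ry":0,"rz":0},{"fingers":1,"dx":0,"dy":0,"dz":10,"rx":0,"ry":0,"rz":0},{"fingers":1,"dx":0,"dy":0,"dz":6,"rx":0,"ry":0,"rz":0},{"fingers":1,"dx":0,"dy":0,"dz":0,"rx":0,"ry":0,"rz":0},{"fingers":1,"dx":0,"dy":0,"dz":0,"rx":0,"ry":0,"rz":0},{"fingers":1,"dx":0,"dy":0,"dz":0,"rx":0,"ry":0,"rz":0},{"fingers":1,"dx":0,"dy":0,"dz":0,"rx":0,"ry":0,"rz":0},{"fingers":1,"dx":0,"dy":0,"dz":0,"rx":0,"ry":0,"rz":0},{"fingers":1,"dx":0,"dy":0,"dz":0,"rx":0,"ry":0,"rz":0}]'

```text
time_s: 68.87
tcp_pos: [487.5, -9.5, 167.1]
tool_rot: [0.086, 0.996, 0.001, 0.001]
ft_force: [-0.2, -0.1, -4.1]
grip_width: 58.9
```

Run:
```python
from seg import *
plan(485.5,-11.4,132.4,np.pi-.174)
p=env.camera_params("wrist"); im=env.camera("wrist"); cv2.imwrite("pics/w36.png",im[:,:,::-1]); np.savez("pics/w36.npz",**p)
```

```text
t 68.87 at [487.5  -9.5 167.1] psi 2.969 grip 58.9 | rot [0.002 0.002 0.002] n 1 | shift in target frame [ 1.7 -2.2 34.7] n 1
```

View pics/w36.png

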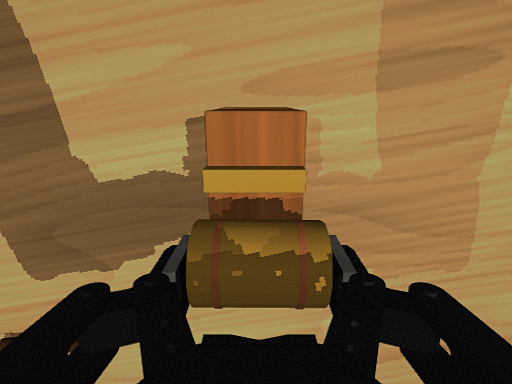

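Request:
jog_arm --rows '[{"fingers":1,"dx":1.2,"dy":-1.9,"dz":10,"rx":0,"ry":0,"rz":0.002},{"fingers":1,"dx":0,"dy":0,"dz":10,"rx":0,"ry":0,"rz":0},{"fingers":1,"dx":0,"dy":0,"dz":5,"rx":0,"ry":0,"rz":0},{"fingers":1,"dx":0,"dy":0,"dz":0,"rx":0,"ry":0,"rz":0},{"fingers":1,"dx":0,"dy":0,"dz":0,"rx":0,"ry":0,"rz":0},{"fingers":1,"dx":0,"dy":0,"dz":0,"rx":0,"ry":0,"rz":0},{"fingers":1,"dx":0,"dy":0,"dz":0,"rx":0,"ry":0,"rz":0},{"fingers":1,"dx":0,"dy":0,"dz":0,"rx":0,"ry":0,"rz":0},{"fingers":1,"dx":0,"dy":0,"dz":0,"rx":0,"ry":0,"rz":0},{"fingers":1,"dx":0,"dy":0,"dz":0,"rx":0,"ry":0,"rz":0}]'

```text
time_s: 69.75
tcp_pos: [486.0, -11.8, 142.0]
tool_rot: [0.088, 0.996, 0.001, 0.001]
ft_force: [0.1, 0.7, -4.2]
grip_width: 59.2
```

Run:
```python
from seg import *
plan(485.5,-11.4,132.4,np.pi-.174)
p=env.camera_params("wrist"); im=env.camera("wrist"); cv2.imwrite("pics/w37.png",im[:,:,::-1])
crop(im,180,90,340,320,2.6,"pics/w37c.png")
```

```text
t 69.75 at [486.  -11.8 142. ] psi 2.966 grip 59.2 | rot [ 0.002  0.002 -0.002] n 1 | shift in target frame [0.5 0.3 9.6] n 1
```

View pics/w37c.png

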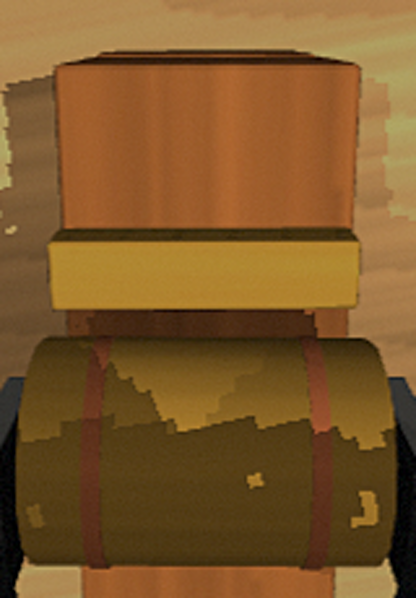

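Run:
```python
from seg import *
K=env.camera_params("wrist")["mtx"]; zt=env.get_obs()["tcp_pos"][2]-120
for r in(90+243/2.6-.3,90+308/2.6-.3):
    v=(r-K[1,2])/K[1,1]; d=np.array([-.2828-.9592*v,.9592-.2828*v]); print(71.7+d[0]*(zt+122.9)/d[1])
```

```text
33.175837848521205
20.168054380481998
```

Request:
jog_arm --rows '[{"fingers":1,"dx":0.6,"dy":0.3,"dz":4,"rx":0,"ry":0,"rz":-0.002},{"fingers":1,"dx":0,"dy":0,"dz":3,"rx":0,"ry":0,"rz":0},{"fingers":1,"dx":0,"dy":0,"dz":1.5,"rx":0,"ry":0,"rz":0},{"fingers":1,"dx":0,"dy":0,"dz":0,"rx":0,"ry":0,"rz":0},{"fingers":1,"dx":0,"dy":0,"dz":0,"rx":0,"ry":0,"rz":0},{"fingers":1,"dx":0,"dy":0,"dz":0,"rx":0,"ry":0,"rz":0},{"fingers":1,"dx":0,"dy":0,"dz":0,"rx":0,"ry":0,"rz":0},{"fingers":1,"dx":0,"dy":0,"dz":0,"rx":0,"ry":0,"rz":0},{"fingers":1,"dx":0,"dy":0,"dz":0,"rx":0,"ry":0,"rz":0}]'

```text
time_s: 70.55
tcp_pos: [485.4, -11.4, 133.4]
tool_rot: [0.087, 0.996, 0.001, 0.001]
ft_force: [-0.4, 0.1, -3.4]
grip_width: 59.2
```

Run:
```python
from seg import *
plan(485.3,-11.4,132.2,np.pi-.174); print(env.get_obs()["ft_force"])
```

```text
t 70.55 at [485.4 -11.4 133.4] psi 2.968 grip 59.2 | rot [0.002 0.002 0.   ] n 1 | shift in target frame [ 0.1 -0.   1.2] n 1
[-0.44740295  0.11847502 -3.42045215]
```

Request:
jog_arm --rows '[{"fingers":1,"dx":0,"dy":0,"dz":0.7,"rx":0,"ry":0,"rz":0},{"fingers":1,"dx":0,"dy":0,"dz":0.3,"rx":0,"ry":0,"rz":0},{"fingers":1,"dx":0,"dy":0,"dz":0,"rx":0,"ry":0,"rz":0},{"fingers":1,"dx":0,"dy":0,"dz":0,"rx":0,"ry":0,"rz":0},{"fingers":1,"dx":0,"dy":0,"dz":0,"rx":0,"ry":0,"rz":0},{"fingers":1,"dx":0,"dy":0,"dz":0,"rx":0,"ry":0,"rz":0}]'

```text
time_s: 71.05
tcp_pos: [485.3, -11.3, 132.3]
tool_rot: [0.087, 0.996, 0.001, 0.001]
ft_force: [0.4, -0.3, -4.0]
grip_width: 59.5
```

Request:
jog_arm --rows '[{"fingers":1,"dx":0,"dy":0,"dz":0.6,"rx":0,"ry":0,"rz":0},{"fingers":1,"dx":0,"dy":0,"dz":0,"rx":0,"ry":0,"rz":0},{"fingers":1,"dx":0,"dy":0,"dz":0,"rx":0,"ry":0,"rz":0},{"fingers":1,"dx":0,"dy":0,"dz":0,"rx":0,"ry":0,"rz":0}]'

```text
time_s: 71.38
tcp_pos: [485.4, -11.4, 131.9]
tool_rot: [0.087, 0.996, 0.001, 0.001]
ft_force: [-0.4, 0.4, -1.6]
grip_width: 59.0
```

Request:
jog_arm --rows '[{"fingers":1,"dx":0,"dy":0,"dz":0.2,"rx":0,"ry":0,"rz":0},{"fingers":1,"dx":0,"dy":0,"dz":0,"rx":0,"ry":0,"rz":0},{"fingers":1,"dx":0,"dy":0,"dz":0,"rx":0,"ry":0,"rz":0},{"fingers":-0.7,"dx":0,"dy":0,"dz":0,"rx":0,"ry":0,"rz":0},{"fingers":-0.9,"dx":0,"dy":0,"dz":0,"rx":0,"ry":0,"rz":0},{"fingers":-1,"dx":0,"dy":0,"dz":0,"rx":0,"ry":0,"rz":0},{"fingers":-1,"dx":0,"dy":0,"dz":0,"rx":0,"ry":0,"rz":0},{"fingers":-1,"dx":0,"dy":0,"dz":-10,"rx":0,"ry":0,"rz":0},{"fingers":-1,"dx":0,"dy":0,"dz":-20,"rx":0,"ry":0,"rz":0},{"fingers":-1,"dx":0,"dy":0,"dz":-30,"rx":0,"ry":0,"rz":0},{"fingers":-1,"dx":0,"dy":0,"dz":-30,"rx":0,"ry":0,"rz":0},{"fingers":-1,"dx":0,"dy":0,"dz":0,"rx":0,"ry":0,"rz":0},{"fingers":-1,"dx":0,"dy":0,"dz":0,"rx":0,"ry":0,"rz":0},{"fingers":-1,"dx":0,"dy":0,"dz":0,"rx":0,"ry":0,"rz":0},{"fingers":-1,"dx":0,"dy":0,"dz":0,"rx":0,"ry":0,"rz":0}]'

```text
time_s: 72.63
tcp_pos: [484.2, -11.5, 220.3]
tool_rot: [0.087, 0.996, 0.001, -0.0]
ft_force: [0.9, -0.1, -0.2]
grip_width: 85.2
```

Run:
```python
from seg import *
p,im,cs=look("pics/w38.png",(120,),(18,150,60),(26,255,255))
crop(im,180,80,340,310,2.6,"pics/w38c.png")
s=env.camera("scene"); cv2.imwrite("pics/s38.png",s[:,:,::-1]); crop(s,150,110,300,280,3.5,"pics/s38c.png")
```

```text
(224, 232, 74, 8) 120 [513.629 -14.884  58.288   6.06    1.395]
(289, 181, 15, 47) 120 [ 4.92735e+02  1.66510e+01  3.76590e+01  1.09240e+01 -1.47000e-01]
(236, 179, 49, 49) 120 [ 4.87161e+02 -1.06350e+01  3.89950e+01  3.71330e+01 -1.76000e-01]
(217, 179, 16, 48) 120 [ 4.81867e+02 -3.76960e+01  3.85950e+01  1.12910e+01 -2.23000e-01]
(220, 159, 80, 19) 120 [459.636  -6.167  59.324  13.674   1.395]
```

View pics/w38c.png

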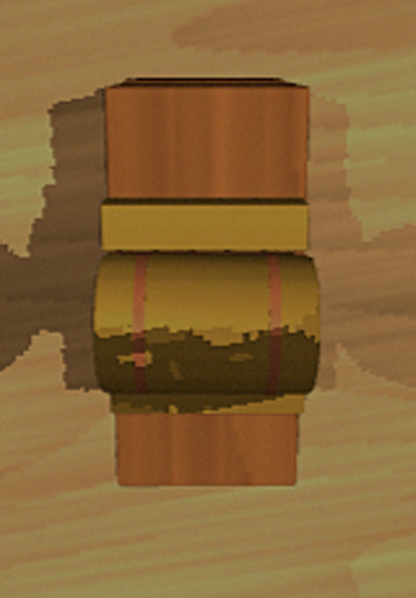

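View pics/s38c.png

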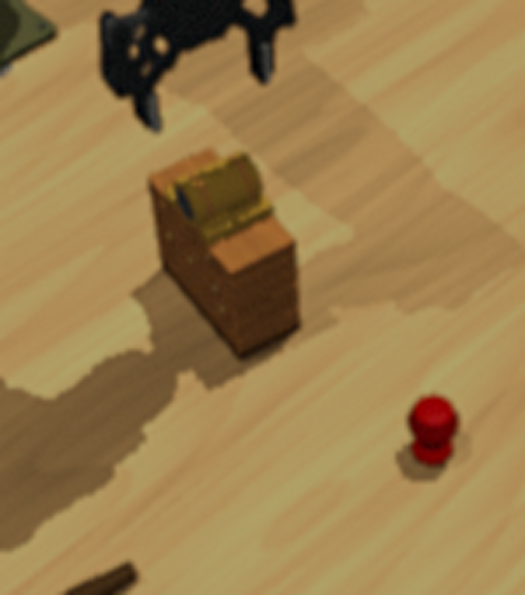

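Run:
```python
from rig import env
print(env.finish_job(), env.get_obs()["time_s"])
```

```text
the job is handed in; nothing more can be done
the job is handed in; nothing more can be done
```

The counter display is built and handed in, at about 73 s on the clock. No step failed.

- **Boards:** All six oak boards are piled on the foot board, one at a time. In the wrist pictures every board lay within about 1 mm and 0.01 rad of the foot board.
- **Chocks:** One chock had been knocked about 3 cm aside during the run, so I measured it again before picking it up. The two chocks lie parallel across the width, 51.2 mm between centre lines, which leaves roughly 1 mm for the barrel to move.
- **Barrel:** I set it down last, between the chocks. Contact came at a height that puts its axis 20 mm above the top board, so it rests on the board and not on the chocks.
- **Last pictures:** The wrist and scene views show the barrel seated, the pile square and the gripper clear. I did not disturb the collar, stopper or T-corkscrew.
- **Small disagreements:** The wrist camera and the arm's own position readings differed by about 1 mm. The first chock ended about 0.7 mm off the middle across the width. I left both as they were.

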